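Unload and load hinge barrels into the welding fixture and clamp them

ROBOT

A 7-joint arm with a two-finger parallel gripper is mounted at the origin on the work surface. World frame = base frame: x ahead of the robot, y to its left, z up, the work surface at z = 0. Lengths are in m, angles in rad, forces in N, time in s.
With the tool pointing down it reaches from about 0.425 to 0.925 m from the base axis. Payload 6.8 kg.
Tool frame: the origin (TCP) lies midway between the tips of the shut fingers; the grasp point (between the pads) lies env.pinch_z behind it (env.pinch_z is the distance from the TCP to the grasp point, in m); z points along the fingers, y is the direction in which the jaws open and shut (so a half turn about z gives the same grasp; the last joint's range is limited). The gripper opens to 88 mm and grips with 3 to 60 N. Pads are 20 mm wide; open, the fingers measure 115 mm over their backs; the gripper's body (75 mm by 178 mm) begins 61 mm behind the grasp point.
Start: joints at [-1.282, 0.477, 0.022, 1.555, -0.011, 1.109, -0.083], TCP at [0.261, 0.623, 0.223] pointing down, gripper open.
Joint ranges: [-2.96, 2.96], [-0.34, 2.1], [-1.41, 1.46], [0.24, 2.44], [-1.37, 4.51], [0.17, 1.92], [-2.96, 2.96]. Speed limits (rad/s): [2.39, 2.39, 3.14, 3.14, 3.14, 3.14, 3.14].

INTERFACE

Orientations are given as a 3x3 rotation matrix whose columns are the frame's x, y, z axes.
In Python, from bench import env gives the robot as it stands.
- The arm moves only by the shell command python3 -m jog 'ROWS' [FORCE]. ROWS is JSON, a list of rows, each an object with "slide": the shift along the tool's x, y, z each as a share of 300 mm, from -1 to 1, a list of three; "spin": the turn about the tool's z as a share of pi rad, from -1 to 1; "gripper": the closure, from 0 (fully open) to 1 (shut). A call has 1 to 20 rows; each row is the pose to reach, as a shift and turn from the pose measured when the call began, along the tool's axes at that moment, turning the shorter way round; what a row does not reach only later rows make up. A row lasts 1/10 s, in which the tool goes at most 50 mm and 8.59 degrees, less where a joint would pass 70% of its speed; a pose out of reach is approached as far as the arm can. A call with a number of a shift or a turn outside -1 to 1 is refused whole. A call with a gripper value outside its range is refused whole. The fingers move at their own pace and stop on an object; FORCE is the grip in N (left out, the last holds). Time passes only in rows, so rows that repeat a pose let the fingers close. It gives the time, the measured TCP pose, the force and the opening at its end, in the units of the state.
- env.sense(): the state, without advancing time (a new reading comes with each control period).
- env.snapshot(name): name is "side" or "top"; returns (picture, depth): 420x560x3 uint8, blue, green, red; 420x560 float32, m along the optical axis (not along the pixel's ray), 0 where there is no reading.
- env.get_calibration(name): a dict with "camera_matrix" (3x3 intrinsics, pixels), "k1" (the pictures are not rectified: a ray, as slopes to the right and down, at radius r is drawn at 1 + k1 r^2 times it, then the intrinsics apply), "origin" and "rotation" of the camera in the world. Camera axes: x right, y down, z forward; pixel columns grow to the right and rows downward; lengths in m; the calibration is good to about 2 mm. A picture is of the moment at which its call begins. get_calibration takes no time and is no camera call.
- env.job_done(): hands the job in, once; it reports no verdict.
The state is a dict: "clock": time; "joints": joint angles; "joint_vel": joint speeds; "joint_efforts": joint torques, N m; "ee_pos": TCP position; "ee_rot": TCP orientation; "force": force on the tool from outside, world axes, zero at the start; "ft_torque": the same for the moment, N m; "width": finger opening in m.
Only numpy, scipy, OpenCV 4.12 (cv2) and the standard library are available. Lean on these libraries where they do the work, as an engineer would, in place of code of your own. Each camera call takes 0.05 s, during which the arm holds its last target.

TASK

Swing the fixture's clamp fully back past its centre, take out the finished green barrel and lay it down in the wooden tray, then lay every steel hinge barrel that stands on the bench on its side in a lane of its own in the fixture and push each one along until it is hard against the yellow end stop. When all are home, swing the clamp back over centre so that its bar is down on the barrels, and leave the other tools on the bench where they are.

Things in the scene. Friction and masses are not known exactly. Their poses are not given: they have to be found in the camera images.
- fixture: welding fixture, fixed to the bench: dark deck 300 x 300 x 12 mm with three lanes 80 mm apart, each of two blue V-blocks (10 mm thick, centred 36 mm before and behind the seat point, 62 mm free between for fingers; tops 6 mm below the barrel's axis) and a rail 10 mm wide just under the barrel. Origin on the bench under the middle seat point; x along the lanes to the stop, z up
- lane1 (a point): seat point of the right (y = -80 mm) lane of the fixture: on the axis that a barrel has when it lies in the two V-blocks, midway between them, 55 mm above the bench. x runs along the lane towards the end stop (its direction is the fixture's x), z up
- lane2 (a point): seat point of the middle lane of the fixture: on the axis that a barrel has when it lies in the two V-blocks, midway between them, 55 mm above the bench. x runs along the lane towards the end stop (its direction is the fixture's x), z up
- lane3 (a point): seat point of the left (y = +80 mm) lane of the fixture: on the axis that a barrel has when it lies in the two V-blocks, midway between them, 55 mm above the bench. x runs along the lane towards the end stop (its direction is the fixture's x), z up
- stop_bar: yellow rigid bar, 210 mm long, 12 mm thick, top 64 mm above the bench, bolted across the far ends of the lanes. Origin: middle of the face the barrels butt against, 55 mm above the bench; x points along the lanes, away from them (a barrel that is home has its origin at x = -48 mm). It sits 43 to 57 mm beyond the seat points, differently each time
- clamp (a joint): angle (rad) of the clamp: two links at y = -122 and +122 mm of the fixture carry a round press bar, 16 mm thick, 110 mm from the hinge. 0 = level over the lanes, 0.12 = bar resting on barrels (its start; blocks the lanes), 1.8 = laid fully back beyond the stop. Its weight (0.6 kg) carries it over centre: below 1.57 it falls onto the lanes, above it falls back
- clamp_grip (a point): middle of the clamp's red round grip, 18 mm thick and 62 mm long, which continues the press bar out past its left-hand link (along the fixture's y). It is 110 mm from the hinge axis. Can be pinched from above and turns between the fingers
- clamp_hinge (a point): point of the clamp's hinge axis (along the fixture's y) level with the middle of the grip, 68 mm above the bench. At joint value a the grip lies at -110 mm cos(a) along the fixture's x and +110 mm sin(a) in z from here
- barrel1: a hinge barrel to be loaded (some are absent): plain steel cylinder 36 mm in diameter, 96 mm long, about 0.4 kg, both ends alike (brass bush); sliding it along the V-blocks takes up to about 10 N. Origin at its centre; its z axis is the cylinder's axis. It starts standing on end on the bench, origin 48 mm up
- barrel2: a hinge barrel to be loaded (some are absent): plain steel cylinder 36 mm in diameter, 96 mm long, about 0.4 kg, both ends alike (brass bush); sliding it along the V-blocks takes up to about 10 N. Origin at its centre; its z axis is the cylinder's axis. It starts standing on end on the bench, origin 48 mm up
- barrel3: a hinge barrel to be loaded (some are absent): plain steel cylinder 36 mm in diameter, 96 mm long, about 0.4 kg, both ends alike (brass bush); sliding it along the V-blocks takes up to about 10 N. Origin at its centre; its z axis is the cylinder's axis. It starts standing on end on the bench, origin 48 mm up
- finished: the finished barrel of the last job, painted green, same size as the others, about 0.4 kg. Origin at its centre; its z axis is the cylinder's axis. It starts lying in the middle lane under the clamp
- tray: wooden tray fixed on the bench, open on top, 150 x 150 mm outside, 30 mm tall, walls and floor 5 mm thick. Origin under its centre, z up, sides along x and y
- hammer: bystander: hammer lying on the bench, origin under the middle of it; leave alone
- wrench: bystander: steel wrench lying on the bench; leave alone
- brush: bystander: brush lying on the bench; leave alone
- paint_can: bystander: closed can, 66 mm in diameter, 100 mm tall, origin under its centre; leave alone
- square_block: bystander: dark steel block 60 x 60 x 50 mm, origin under its centre; leave alone
- bolt_cup: bystander: orange cup, 70 mm in diameter, 60 mm tall, origin under its centre; leave alone
Things that resemble listed ones, but are neither listed nor needed, are in the scene too. Several things have the shape of the finished; the one meant has the colours described above.

How it is judged:
On the way, in this order (a step that is already met when the one before it is completed fails the run):
1. the clamp is swung fully back past its centre (value of joint clamp above 1.67 rad), for 0.2 s.
2. with the clamp back, every barrel lies in a lane, home against the stop (value of joint clamp above 1.4 rad and ((y of barrel1 in the frame of lane1 between -0.004 and 0.004 m and z of barrel1 in the frame of lane1 between -0.004 and 0.004 m) or (y of barrel1 in the frame of lane2 between -0.004 and 0.004 m and z of barrel1 in the frame of lane2 between -0.004 and 0.004 m) or (y of barrel1 in the frame of lane3 between -0.004 and 0.004 m and z of barrel1 in the frame of lane3 between -0.004 and 0.004 m)) and angle between the z axis of each of barrel1, barrel2, barrel3 and the x axis of fixture, either way round below 0.06 rad and x of barrel1 in the frame of stop_bar between -0.051 and -0.045 m and ((y of barrel2 in the frame of lane1 between -0.004 and 0.004 m and z of barrel2 in the frame of lane1 between -0.004 and 0.004 m) or (y of barrel2 in the frame of lane2 between -0.004 and 0.004 m and z of barrel2 in the frame of lane2 between -0.004 and 0.004 m) or (y of barrel2 in the frame of lane3 between -0.004 and 0.004 m and z of barrel2 in the frame of lane3 between -0.004 and 0.004 m)) and x of barrel2 in the frame of stop_bar between -0.051 and -0.045 m and ((y of barrel3 in the frame of lane1 between -0.004 and 0.004 m and z of barrel3 in the frame of lane1 between -0.004 and 0.004 m) or (y of barrel3 in the frame of lane2 between -0.004 and 0.004 m and z of barrel3 in the frame of lane2 between -0.004 and 0.004 m) or (y of barrel3 in the frame of lane3 between -0.004 and 0.004 m and z of barrel3 in the frame of lane3 between -0.004 and 0.004 m)) and x of barrel3 in the frame of stop_bar between -0.051 and -0.045 m), for 0.2 s.
At the end, for the whole second after the job is handed in: Every steel barrel present lies in a lane (axis within 4 mm in y and z and 0.06 rad of the lane's), its end within 3 mm of the stop; the finished one lies in the tray (origin within 60 mm of its middle along both sides, under 35 mm high); all at rest; clamp closed (below 0.15 rad) (value of joint clamp below 0.15 rad and x of finished in the frame of tray between -0.06 and 0.06 m and y of finished in the frame of tray between -0.06 and 0.06 m and z of finished in the frame of tray below 0.035 m and linear speed of each of finished, barrel1, barrel2, barrel3 below 0.02 m/s and ((y of barrel1 in the frame of lane1 between -0.004 and 0.004 m and z of barrel1 in the frame of lane1 between -0.004 and 0.004 m) or (y of barrel1 in the frame of lane2 between -0.004 and 0.004 m and z of barrel1 in the frame of lane2 between -0.004 and 0.004 m) or (y of barrel1 in the frame of lane3 between -0.004 and 0.004 m and z of barrel1 in the frame of lane3 between -0.004 and 0.004 m)) and angle between the z axis of each of barrel1, barrel2, barrel3 and the x axis of fixture, either way round below 0.06 rad and x of barrel1 in the frame of stop_bar between -0.051 and -0.045 m and ((y of barrel2 in the frame of lane1 between -0.004 and 0.004 m and z of barrel2 in the frame of lane1 between -0.004 and 0.004 m) or (y of barrel2 in the frame of lane2 between -0.004 and 0.004 m and z of barrel2 in the frame of lane2 between -0.004 and 0.004 m) or (y of barrel2 in the frame of lane3 between -0.004 and 0.004 m and z of barrel2 in the frame of lane3 between -0.004 and 0.004 m)) and x of barrel2 in the frame of stop_bar between -0.051 and -0.045 m and ((y of barrel3 in the frame of lane1 between -0.004 and 0.004 m and z of barrel3 in the frame of lane1 between -0.004 and 0.004 m) or (y of barrel3 in the frame of lane2 between -0.004 and 0.004 m and z of barrel3 in the frame of lane2 between -0.004 and 0.004 m) or (y of barrel3 in the frame of lane3 between -0.004 and 0.004 m and z of barrel3 in the frame of lane3 between -0.004 and 0.004 m)) and x of barrel3 in the frame of stop_bar between -0.051 and -0.045 m); the robot touches nothing.
It fails at once if a bystander (hammer, wrench, brush, can, block or cup) is shifted by more than 4 cm (distance of any of hammer, wrench, brush, paint_can, square_block, bolt_cup from where it was at the start of the episode above 0.04 m).
Of barrel1, barrel2, barrel3 only 2 to 3 are there at a start; the rules pass over those that are not, and their reading is None.
At some moment in a run one of barrel1, barrel2, barrel3 may be knocked a few centimetres aside while the robot is not near it.
It also fails if it takes over 210 s, if anything falls off the work surface, if the arm or the gripper's body presses on something with over 40 N, if the wrist force passes 120 N, or if a joint passes its speed limit or range.

## Working session

There is one attempt and no reset: what is moved stays moved. The work goes in short steps, Python scripts to look and compute and a shell command to move; the robot and the scene stay as the last step left them, time stands still between calls to the robot, and variables do not carry over. Pictures are saved under pics/ and viewed, and the job is handed in when it is done.

```bash
ls; mkdir -p pics; python3 - <<'E'
from bench import env
import cv2, json
print(env.pinch_z)
s=env.sense(); print(s)
for n in("side","top"):
    p,d=env.snapshot(n); cv2.imwrite(f"pics/{n}0.png",p); print(n,env.get_calibration(n))
E
```

```text
pics
0.0187
{'clock': 0.0, 'joints': array([-1.28212447,  0.47777904,  0.02232545,  1.55641109, -0.01152076,
        1.10931047, -0.08310272]), 'joint_vel': array([ 6.34966076e-04, -2.62071037e-03,  9.31924221e-04, -2.73514698e-05,
       -1.29808066e-03, -1.65497891e-03,  1.50210557e-03]), 'joint_efforts': array([-7.68583577e-04, -5.82864797e+01,  1.53437957e+00, -2.72601646e+01,
       -5.42671967e-02,  1.68642600e-02,  1.52580583e-04]), 'ee_pos': array([0.26062022, 0.62201782, 0.22171261]), 'ee_rot': array([[-9.22322107e-01,  3.86421511e-01, -5.88764785e-04],
       [ 3.86421945e-01,  9.22320583e-01, -1.68018910e-03],
       [-1.06231330e-04, -1.77718718e-03, -9.99998415e-01]]), 'force': array([ 0.38988767, -0.63553921,  0.72515492]), 'ft_torque': array([-0.01823332,  0.07006446, -0.02911535]), 'width': 0.08761851058747946}
side {'camera_matrix': array([[535.52178287,   0.        , 288.97476217],
       [  0.        , 535.52178287, 206.42530921],
       [  0.        ,   0.        ,   1.        ]]), 'k1': 0.024495720317504525, 'origin': array([ 0.32558557, -1.27115845,  0.76891893]), 'rotation': array([[ 0.9916207 , -0.06639386,  0.11081629],
       [-0.12909467, -0.47747245,  0.8691114 ],
       [-0.00479194, -0.87613465, -0.48204265]])}
top {'camera_matrix': array([[402.61677538,   0.        , 278.04182608],
       [  0.        , 402.61677538, 203.90268731],
       [  0.        ,   0.        ,   1.        ]]), 'k1': -0.027538437477069588, 'origin': array([ 2.73288331e-01, -7.00546830e-04,  1.42966421e+00]), 'rotation': array([[-0.01999247, -0.98840269,  0.15053377],
       [-0.99972473,  0.01791395, -0.01515122],
       [ 0.01227885, -0.15079524, -0.98848876]])}
```

View pics/top0.png

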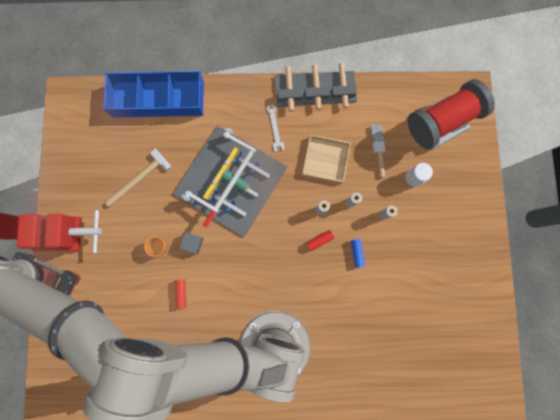

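View pics/side0.png

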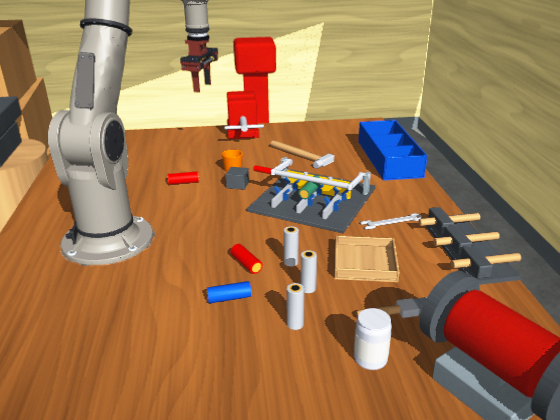

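```bash
cat > h.py <<'E'
from bench import env
import numpy as np, cv2
from scipy.spatial.transform import Rotation as R
def cal(n):
    c=env.get_calibration(n); return c
def proj(n,P):
    c=cal(n); q=(np.atleast_2d(P)-c["origin"])@c["rotation"]; s=q[:,:2]/q[:,2:]
    s=s*(1+c["k1"]*(s**2).sum(1,keepdims=True)); K=c["camera_matrix"]
    return s*[K[0,0],K[1,1]]+K[:2,2]
def ray(n,uv):
    c=cal(n);K=c["camera_matrix"]; d=(np.atleast_2d(uv)-K[:2,2])/[K[0,0],K[1,1]]; s=d.copy()
    for _ in range(20): s=d/(1+c["k1"]*(s**2).sum(1,keepdims=True))
    return c["origin"],np.c_[s,np.ones(len(s))]@c["rotation"].T
def onz(n,uv,z):
    o,r=ray(n,uv); z=np.broadcast_to(z,len(r)); return o+r*((z-o[2])/r[:,2])[:,None]
def shot(n,name,crop=None,scale=1):
    p,d=env.snapshot(n); np.save(f"pics/{name}.npy",d); cv2.imwrite(f"pics/{name}_raw.png",p)
    save(p,name,crop,scale); return p,d
def save(p,name,crop=None,scale=1):
    if crop: x0,y0,x1,y1=crop; p=p[y0:y1,x0:x1]
    cv2.imwrite(f"pics/{name}.png",cv2.resize(p,None,fx=scale,fy=scale,interpolation=cv2.INTER_CUBIC))
def cloud(n,d):
    v,u=np.mgrid[:420,:560]; o,r=ray(n,np.c_[u.ravel(),v.ravel()].astype(float))
    return (o+r*d.ravel()[:,None]).reshape(420,560,3)   # ray has z=1 in cam
def go(target,yaw=None):
    """shares for slide to reach world target TCP; yaw = world angle of the tool y (jaw) axis"""
    s=env.sense(); M=s["ee_rot"]; d=M.T@(np.array(target)-s["ee_pos"])
    sp=None
    if yaw is not None:
        cur=np.arctan2(M[1,1],M[0,1]); dy=(yaw-cur+np.pi/2)%np.pi-np.pi/2
        sp=-dy/np.pi   # tool z down
    print("slide",np.round(d/0.3,4),"spin",None if sp is None else round(sp,4),"ee",s["ee_pos"].round(4),"t",s["clock"],"j7",s["joints"][6].round(2))
E
python3 - <<'E'
from h import *
p=cv2.imread("pics/top0.png"); save(p,"t0c",(170,115,310,245),5.5); save(p,"t0d",(290,120,450,280),5)
p=cv2.imread("pics/side0.png"); save(p,"s0c",(230,130,400,240),4.5)
E
```

```text
(no output)
```

View pics/t0c.png

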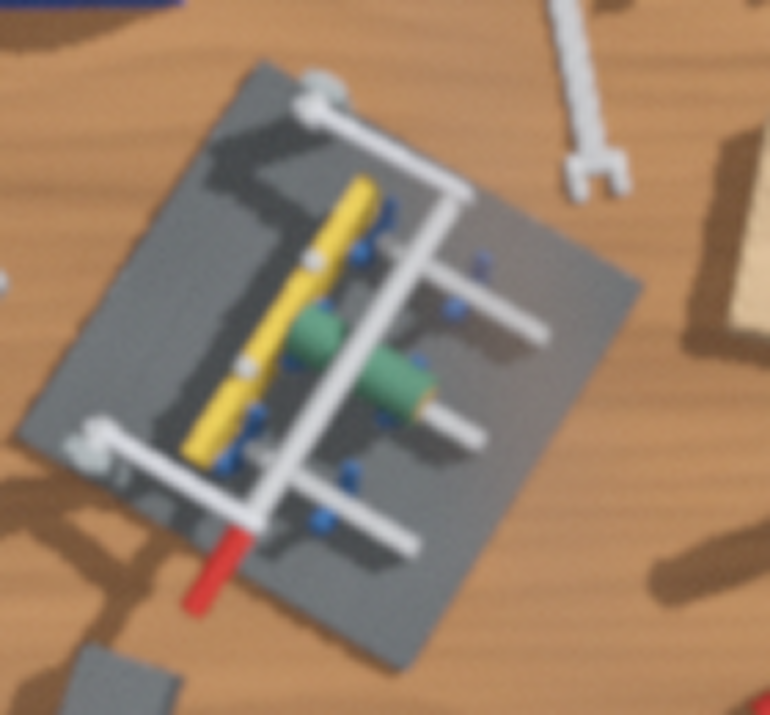

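View pics/t0d.png

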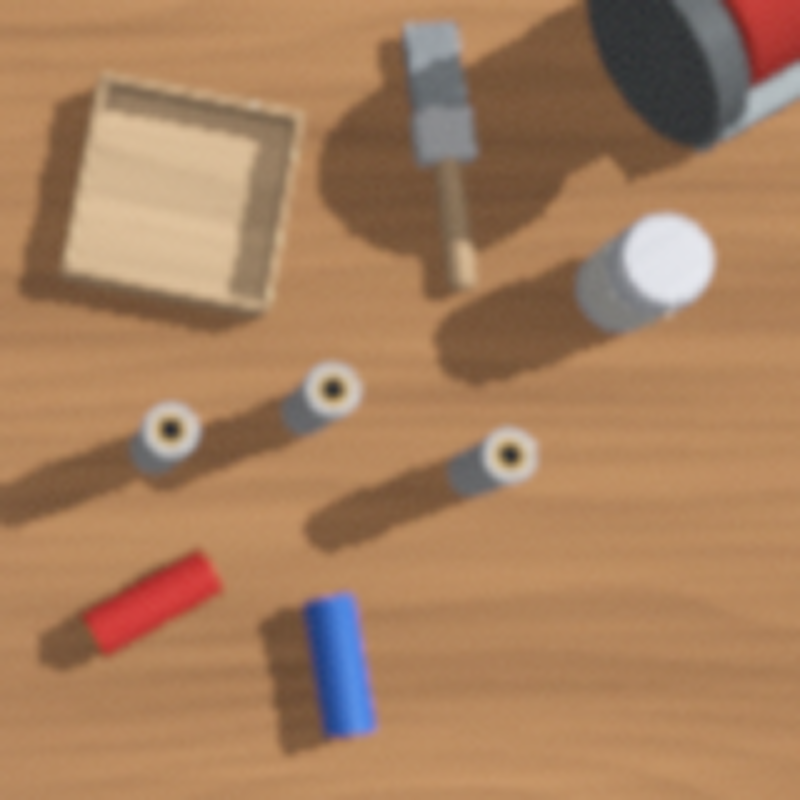

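View pics/s0c.png

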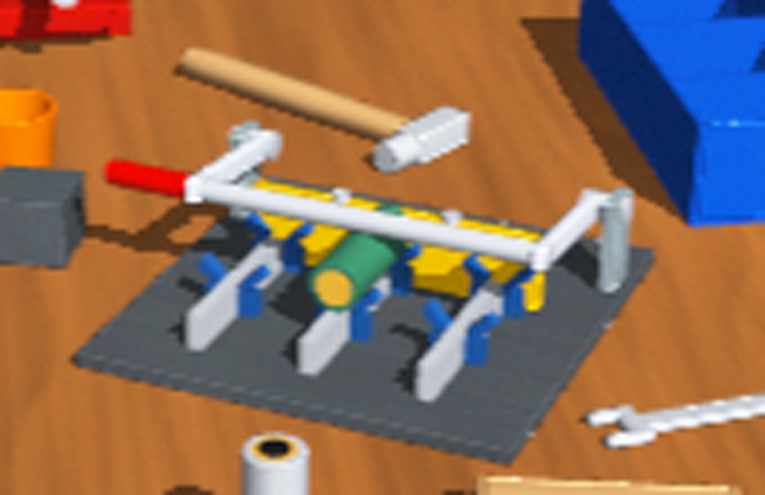

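```bash
python3 - <<'E'
from h import *
f=lambda pts,s,o:(np.array(pts,float)+.5)/s-.5+np.array(o)
T=lambda pts:f(pts,5.5,(170,115)); D=lambda pts:f(pts,5,(290,120))
dk=onz("top",T([(265,62),(640,285),(400,668),(15,440)]),.012)
print("deck",dk.round(4)); print([np.linalg.norm(dk[i]-dk[i-1]).round(4) for i in range(4)])
rails=onz("top",T([(548,338),(484,440),(416,549)]),.035);print("rail ends",rails.round(4))
y=rails[2]-rails[0]; print("rail yaw of y",np.degrees(np.arctan2(y[1],y[0])),np.linalg.norm(y))
e=dk[0]-dk[1];e2=dk[3]-dk[2]; print("deck x yaw",[np.degrees(np.arctan2(q[1],q[0])) for q in(e,e2)]); 
e=dk[3]-dk[0];e2=dk[2]-dk[1]; print("deck y yaw",[np.degrees(np.arctan2(q[1],q[0])) for q in(e,e2)])
st=onz("top",T([(378,188),(213,466)]),.064);print("stop near edge ends",st.round(4),np.linalg.norm(st[1]-st[0]),np.degrees(np.arctan2(*(st[1]-st[0])[1::-1])))
gr=onz("top",T([(240,535),(195,605),(218,570)]),.081);print("grip",gr.round(4))
bar=onz("top",T([(462,195),(255,520)]),.081);print("bar",bar.round(4),np.degrees(np.arctan2(*(bar[1]-bar[0])[1::-1])),np.linalg.norm(bar[1]-bar[0]))
fin=onz("top",T([(312,335),(410,392)]),.055);print("fin",fin.round(4))
b=onz("top",D([(171,430),(333,389),(510,455)]),.096);print("barrels",b.round(4),np.hypot(b[:,0],b[:,1]))
tr=onz("top",D([(105,77),(300,115),(268,308),(65,270)]),.03);print("tray",tr.round(4),tr.mean(0))
print([np.linalg.norm(tr[i]-tr[i-1]).round(4) for i in range(4)])
e=tr[0]-tr[1];print(np.degrees(np.arctan2(e[1],e[0])),np.degrees(np.arctan2(*(tr[3]-tr[0])[1::-1])))
d=np.load("pics/top0.npy") if 0 else env.snapshot("top")[1]
X=cloud("top",d)
for nm,uv in [("barrel",D([(160,410),(345,375),(500,435)])),("deck",T([(560,330),(330,600),(120,400)])),("tray floor",D([(170,180)]))]:
    for u,v in uv.round().astype(int): print(nm,X[v,u].round(4))
E
```

```text
deck [[ 0.7828  0.1929  0.012 ]
 [ 0.6258 -0.0538  0.012 ]
 [ 0.3771  0.1055  0.012 ]
 [ 0.5296  0.3543  0.012 ]]
[np.float64(0.3002), np.float64(0.2925), np.float64(0.2953), np.float64(0.2918)]
rail ends [[0.586  0.0071 0.035 ]
 [0.5201 0.0491 0.035 ]
 [0.4507 0.0931 0.035 ]]
rail yaw of y 147.57541351774552 0.16031533070681955
deck x yaw [np.float64(57.5144932231281), np.float64(58.4941101557844)]
deck y yaw [np.float64(147.49259930859552), np.float64(147.3583104026149)]
stop near edge ends [[0.6791 0.1136 0.064 ]
 [0.5015 0.2174 0.064 ]] 0.2056875291577816 149.69927060603555
grip [[0.4555 0.1979 0.081 ]
 [0.4129 0.2251 0.081 ]
 [0.4341 0.2112 0.081 ]]
bar [[0.6686 0.0594 0.081 ]
 [0.4646 0.1887 0.081 ]] 147.64107284679216 0.24151359716299553
fin [[0.5861 0.1566 0.055 ]
 [0.5482 0.0948 0.055 ]]
barrels [[ 0.4678 -0.1745  0.096 ]
 [ 0.4938 -0.285   0.096 ]
 [ 0.4467 -0.4024  0.096 ]] [0.49933928 0.57014674 0.60122448]
tray [[ 0.7365 -0.145   0.03  ]
 [ 0.7058 -0.2852  0.03  ]
 [ 0.5639 -0.2556  0.03  ]
 [ 0.594  -0.1118  0.03  ]] [ 0.65005666 -0.19940198  0.03      ]
[np.float64(0.1463), np.float64(0.1436), np.float64(0.145), np.float64(0.1469)]
77.6792457643497 166.87825461580096
barrel [ 0.4804 -0.1691  0.0943]
barrel [ 0.5022 -0.2954  0.094 ]
barrel [ 0.4593 -0.3983  0.094 ]
deck [0.5943 0.0008 0.0149]
deck [0.421  0.1492 0.0069]
deck [0.5552 0.2871 0.016 ]
tray floor [ 0.6631 -0.1935  0.009 ]
```

```bash
cat >> h.py <<'E'
def draw(p,n,o,yaw,xs,a=0.12,hx=0.11,grip_y=0.158):
    Rz=np.array([[np.cos(yaw),-np.sin(yaw),0],[np.sin(yaw),np.cos(yaw),0],[0,0,1]])
    W=lambda q:np.array([o[0],o[1],0])+np.atleast_2d(q)@Rz.T
    k=4;im=cv2.resize(p,None,fx=k,fy=k,interpolation=cv2.INTER_CUBIC)
    def line(q,c): 
        uv=((proj(n,W(q))+.5)*k-.5).round().astype(int); cv2.polylines(im,[uv.reshape(-1,1,2)],False,c,1)
    for y in(-.08,0,.08):
        for x in(-.036,.036):
            line([(x,y-.018,.049),(x,y+.018,.049)],(0,255,255))
        line([(-.1,y,.035),(.04,y,.035)],(0,0,255))
    line([(xs,-.105,.064),(xs,.105,.064)],(255,0,255))
    c=[np.cos(a),np.sin(a)]
    line([(hx-.11*c[0],-.122,.068+.11*c[1]),(hx-.11*c[0],grip_y+.031,.068+.11*c[1])],(255,255,0))
    for y in(-.122,.122): line([(hx,y,.068),(hx-.11*c[0],y,.068+.11*c[1])],(0,255,0))
    return im
E
python3 - <<'E'
from h import *
T=lambda pts:(np.array(pts,float)+.5)/5.5-.5+np.array((170,115))
pr=onz("top",T([(388,210),(360,250),(483,265),(455,308),(255,418),(232,460),(350,475),(322,518)]),.049)
print(pr.round(4)); print("seat",pr.mean(0), "lane dirs", np.degrees(np.arctan2(*(pr[0:2].mean(0)-pr[2:4].mean(0))[1::-1])), np.degrees(np.arctan2(*(pr[4:6].mean(0)-pr[6:8].mean(0))[1::-1])))
yaw=np.radians(57.6); o=pr.mean(0)[:2]
Rz=np.array([[np.cos(yaw),-np.sin(yaw)],[np.sin(yaw),np.cos(yaw)]])
loc=lambda P:(np.array(P)-o)@Rz
for nm,P in dict(prongs=pr[:,:2],rails=[[.586,.0071],[.5201,.0491],[.4507,.0931]],deck=[[.7828,.1929],[.6258,-.0538],[.3771,.1055],[.5296,.3543]],stop=[[.6791,.1136],[.5015,.2174]],grip=[[.4555,.1979],[.4129,.2251],[.4341,.2112]],bar=[[.6686,.0594],[.4646,.1887]],fin=[[.5861,.1566],[.5482,.0948]]).items(): print(nm,(loc(P)*1000).round(1).tolist())
for n,c in(("top",(170,115,310,245)),("side",(230,130,400,240))):
    im=draw(cv2.imread(f"pics/{n}0.png"),n,o,yaw,.05); cv2.imwrite(f"pics/ov_{n}.png",im[c[1]*4:c[3]*4,c[0]*4:c[2]*4])
E
```

```text
[[0.6688 0.1085 0.049 ]
 [0.6427 0.1266 0.049 ]
 [0.6314 0.0479 0.049 ]
 [0.6035 0.0661 0.049 ]
 [0.5343 0.1934 0.049 ]
 [0.5076 0.2078 0.049 ]
 [0.4967 0.1334 0.049 ]
 [0.4696 0.1511 0.049 ]]
seat [0.56934133 0.12934427 0.049     ] lane dirs 57.69056310272998 57.05425956299252
prongs [[35.7, -95.2], [36.9, -63.4], [-35.5, -96.1], [-35.1, -62.7], [35.3, 63.9], [33.2, 94.1], [-35.5, 63.5], [-35.1, 95.8]]
rails [[-94.3, -79.6], [-94.1, -1.4], [-94.2, 80.8]]
deck [[168.0, -146.2], [-124.4, -145.8], [-123.1, 149.5], [168.6, 154.1]]
stop [[45.5, -101.1], [38.0, 104.5]]
grip [[-3.1, 132.9], [-3.0, 183.4], [-3.4, 158.0]]
bar [[-5.9, -121.3], [-6.0, 120.2]]
fin [[32.0, 0.5], [-40.5, -0.7]]
```

View pics/ov_top.png

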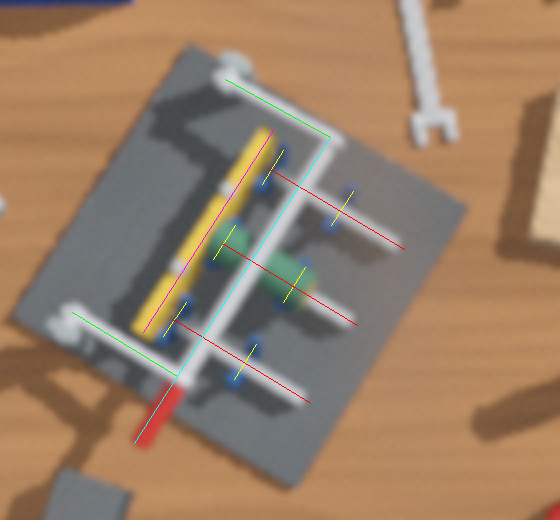

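View pics/ov_side.png

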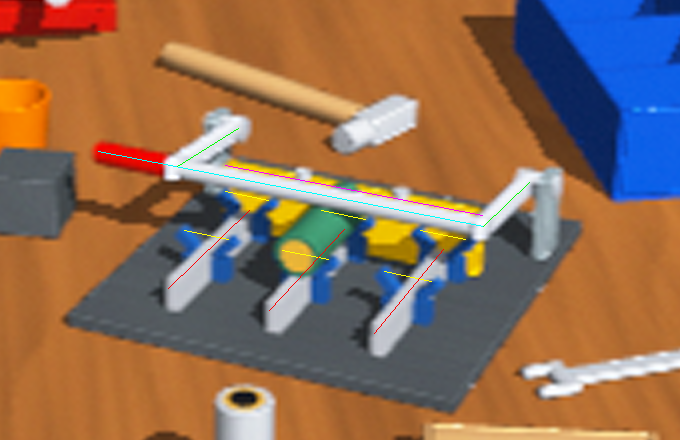

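```bash
cat >> h.py <<'E'
YAW=np.radians(57.6); O=np.array([.5694,.1293])
def fw(x,y,z):
    c,s=np.cos(YAW),np.sin(YAW); return np.array([O[0]+c*x-s*y,O[1]+s*x+c*y,z])
def wf(P):
    c,s=np.cos(YAW),np.sin(YAW); d=np.asarray(P)[:2]-O; return np.array([c*d[0]+s*d[1],-s*d[0]+c*d[1],P[2]])
E
python3 - <<'E'
from h import *
print(fw(-.0045,.158,.15)); go(fw(-.0045,.158,.16),YAW)
E
```

```text
[0.43358497 0.21016116 0.15      ]
slide [-1.0622 -1.0437  0.2079] spin 0.0537 ee [0.2607 0.6222 0.2219] t 0.15 j7 -0.08
```

```bash
python3 -m jog '[{"slide":[-0.15,-0.15,0],"spin":0.054,"gripper":0},{"slide":[-0.3,-0.3,0],"spin":0.054,"gripper":0},{"slide":[-0.45,-0.45,0],"spin":0.054,"gripper":0},{"slide":[-0.6,-0.6,0],"spin":0.054,"gripper":0},{"slide":[-0.75,-0.75,0.1],"spin":0.054,"gripper":0},{"slide":[-0.9,-0.9,0.1],"spin":0.054,"gripper":0},{"slide":[-0.98,-0.97,0.15],"spin":0.054,"gripper":0},{"slide":[-1,-1,0.15],"spin":0.054,"gripper":0},{"slide":[-1,-1,0.15],"spin":0.054,"gripper":0},{"slide":[-1,-1,0.15],"spin":0.054,"gripper":0}]' 30; python3 - <<'E'
from h import *
go(fw(-.0045,.158,.064),YAW); shot("top","t1",(170,115,310,245),5);shot("side","s1",(200,80,400,230),4)
E
```

```text
clock: 1.15
ee_pos: [0.4223, 0.2244, 0.1766]
ee_rot: [[-0.84, 0.543, -0.002], [0.543, 0.84, -0.004], [-0.001, -0.004, -1.0]]
force: [0.9, 0.5, -0.5]
width: 0.0878
slide [-0.0571 -0.018   0.3754] spin -0.0027 ee [0.4223 0.2244 0.1766] t 1.15 j7 0.43
```

View pics/s1.png

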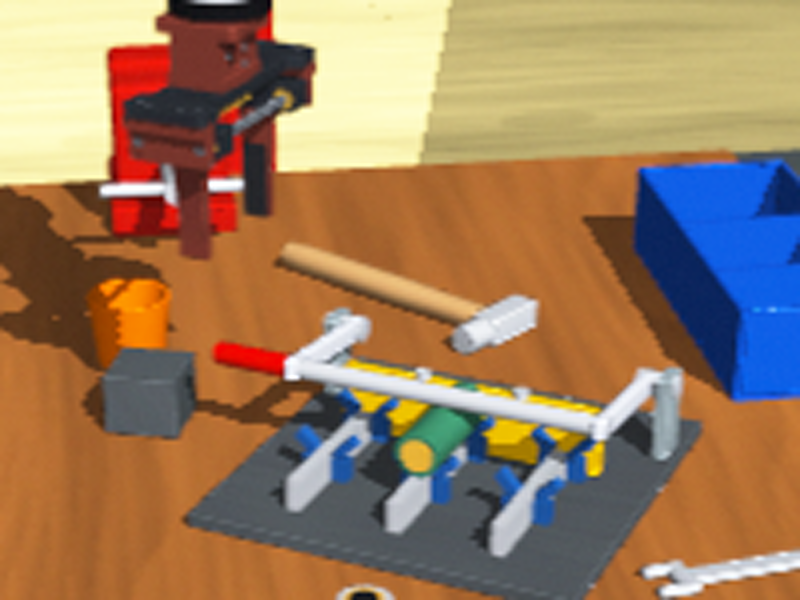

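View pics/t1.png

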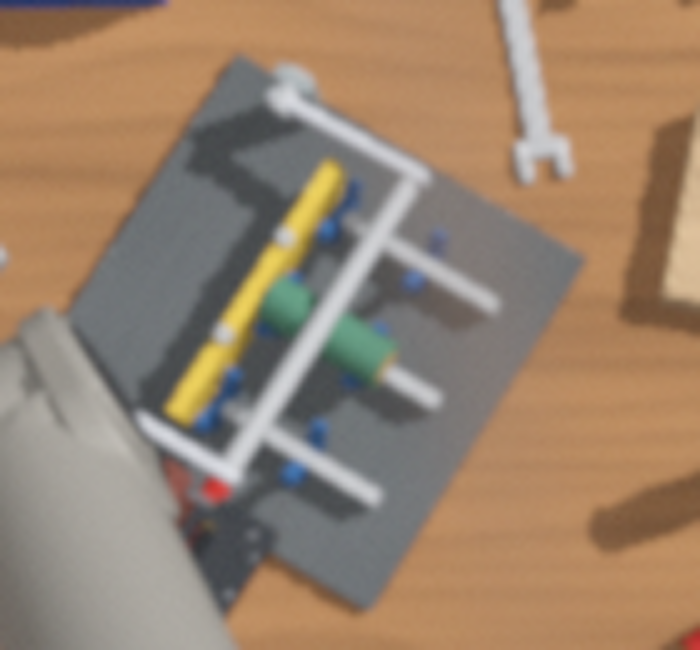

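```bash
python3 -m jog '[{"slide":[-0.057,-0.018,0],"spin":-0.002,"gripper":0},{"slide":[-0.057,-0.018,0.1],"spin":-0.002,"gripper":0},{"slide":[-0.057,-0.018,0.22],"spin":-0.002,"gripper":0},{"slide":[-0.057,-0.018,0.32],"spin":-0.002,"gripper":0},{"slide":[-0.057,-0.018,0.375],"spin":-0.002,"gripper":0},{"slide":[-0.057,-0.018,0.375],"spin":-0.002,"gripper":0}]' 30; python3 - <<'E'
from h import *
go(fw(-.0045,.158,.064),YAW); shot("side","s2",(230,80,380,200),5)
E
```

```text
clock: 1.85
ee_pos: [0.4309, 0.2163, 0.0629]
ee_rot: [[-0.848, 0.53, -0.004], [0.53, 0.848, -0.003], [0.002, -0.005, -1.0]]
force: [-0.3, -0.5, 0.4]
width: 0.0877
slide [-0.0184 -0.0128 -0.0037] spin 0.0022 ee [0.4309 0.2163 0.0629] t 1.85 j7 0.54
```

View pics/s2.png

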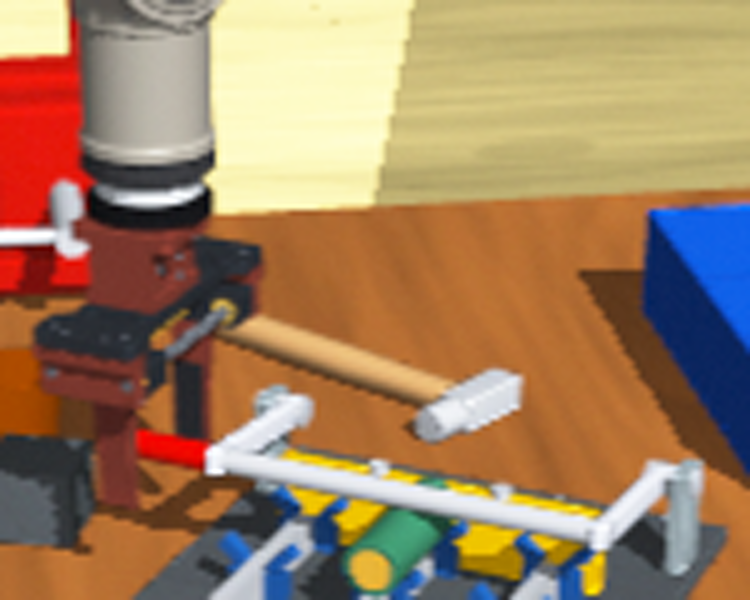

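```bash
python3 -m jog '[{"slide":[-0.018,-0.012,0],"spin":0,"gripper":0},{"slide":[-0.018,-0.012,0],"spin":0,"gripper":0.5},{"slide":[-0.018,-0.012,0],"spin":0,"gripper":0.9},{"slide":[-0.018,-0.012,0],"spin":0,"gripper":1},{"slide":[-0.018,-0.012,0],"spin":0,"gripper":1},{"slide":[-0.018,-0.012,0],"spin":0,"gripper":1},{"slide":[-0.018,-0.012,0],"spin":0,"gripper":1}]' 20; python3 - <<'E'
from h import *
s=env.sense(); print(wf(s["ee_pos"]),s["force"]); shot("side","s3",(230,80,380,200),5)
E
```

```text
clock: 2.6
ee_pos: [0.4346, 0.2107, 0.0643]
ee_rot: [[-0.848, 0.53, -0.002], [0.53, 0.848, -0.002], [0.001, -0.003, -1.0]]
force: [-0.1, 0.4, 0.2]
width: 0.0432
[-0.00348665  0.15743375  0.06429188] [-0.10791228  0.40160164  0.19208166]
```

View pics/s3.png

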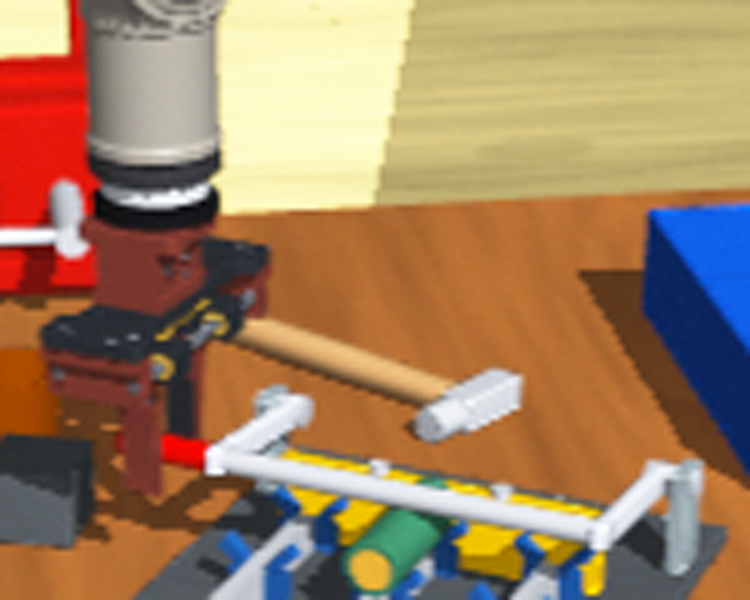

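```bash
python3 -m jog '[{"slide":[0,0,0],"spin":0,"gripper":1},{"slide":[0,0,0],"spin":0,"gripper":1},{"slide":[0,0,0],"spin":0,"gripper":1},{"slide":[0,0,0],"spin":0,"gripper":1},{"slide":[0,0,0],"spin":0,"gripper":1},{"slide":[0,0,0],"spin":0,"gripper":1}]' 20; python3 - <<'E'
from h import *
s=env.sense(); print(wf(s["ee_pos"]),s["force"],s["width"])
for x in (np.arange(.12,1.8,.14)):
    print(round(x,2), "y",((-.11*np.cos(x)+.11*np.cos(.12))/.3).round(3),"z",(-.11*(np.sin(x)-np.sin(.12))/.3).round(3))
E
```

```text
clock: 3.25
ee_pos: [0.4363, 0.2133, 0.0646]
ee_rot: [[-0.848, 0.529, 0.001], [0.529, 0.848, 0.002], [-0.0, 0.002, -1.0]]
force: [4.6, 6.2, -6.6]
width: 0.0174
[-0.00035591  0.15737186  0.06461036] [ 4.6445858   6.17714829 -6.60821262] 0.017431298222432556
0.12 y 0.0 z -0.0
0.26 y 0.01 z -0.05
0.4 y 0.026 z -0.099
0.54 y 0.05 z -0.145
0.68 y 0.079 z -0.187
0.82 y 0.114 z -0.224
0.96 y 0.154 z -0.256
1.1 y 0.198 z -0.283
1.24 y 0.245 z -0.303
1.38 y 0.294 z -0.316
1.52 y 0.345 z -0.322
1.66 y 0.397 z -0.321
```

```bash
python3 -m jog '[{"slide":[0,0.01,-0.05],"spin":0,"gripper":1},{"slide":[0,0.026,-0.1],"spin":0,"gripper":1},{"slide":[0,0.05,-0.145],"spin":0,"gripper":1},{"slide":[0,0.079,-0.187],"spin":0,"gripper":1},{"slide":[0,0.114,-0.224],"spin":0,"gripper":1},{"slide":[0,0.154,-0.256],"spin":0,"gripper":1},{"slide":[0,0.154,-0.256],"spin":0,"gripper":1}]' 20;  python3 - <<'E'
from h import *
s=env.sense(); print(wf(s["ee_pos"]),s["force"],s["width"])
E
```

```text
clock: 3.95
ee_pos: [0.4567, 0.2455, 0.1414]
ee_rot: [[-0.847, 0.532, -0.01], [0.532, 0.847, -0.01], [0.003, -0.013, -1.0]]
force: [-14.6, -19.0, 21.7]
width: 0.0174
[0.03768018 0.15741222 0.14138021] [-14.58679249 -18.97794864  21.74393788] 0.017416057141966645
```

```bash
python3 -m jog '[{"slide":[0,0,0],"spin":0,"gripper":1},{"slide":[0,0,0],"spin":0,"gripper":1}]' 20;  python3 - <<'E'
from h import *
s=env.sense(); print(wf(s["ee_pos"]),s["force"],s["ft_torque"],s["width"]);  shot("side","s4",(230,60,380,180),5)
E
```

```text
clock: 4.15
ee_pos: [0.4559, 0.2444, 0.1407]
ee_rot: [[-0.847, 0.532, -0.012], [0.532, 0.847, -0.011], [0.004, -0.016, -1.0]]
force: [-0.2, -2.4, -2.3]
width: 0.0175
[0.03637105 0.15747274 0.14068165] [-0.19596613 -2.35417585 -2.2626118 ] [-0.4602617   0.14417107 -0.01708623] 0.01747267233042383
```

View pics/s4.png

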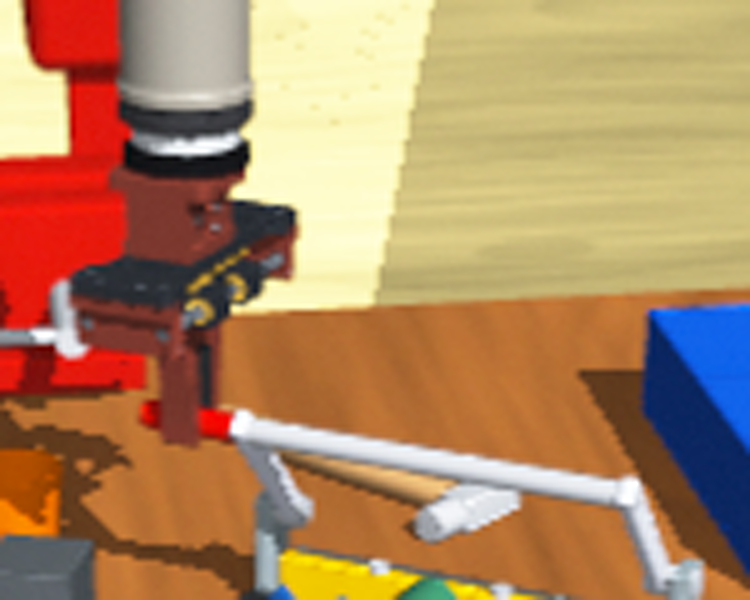

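```bash
python3 -m jog '[{"slide":[0,0.022,-0.01],"spin":0,"gripper":1},{"slide":[0,0.044,-0.02],"spin":0,"gripper":1},{"slide":[0,0.076,-0.038],"spin":0,"gripper":1},{"slide":[0,0.109,-0.053],"spin":0,"gripper":1},{"slide":[0,0.144,-0.064],"spin":0,"gripper":1},{"slide":[0,0.18,-0.074],"spin":0,"gripper":1},{"slide":[0,0.216,-0.078],"spin":0,"gripper":1},{"slide":[0,0.216,-0.078],"spin":0,"gripper":1}]' 20;  python3 - <<'E'
from h import *
s=env.sense(); print(wf(s["ee_pos"]),s["force"],s["width"]);  shot("side","s5",(230,60,380,180),5)
E
```

```text
clock: 5.0
ee_pos: [0.4921, 0.3006, 0.164]
ee_rot: [[-0.847, 0.531, -0.01], [0.531, 0.847, -0.011], [0.002, -0.014, -1.0]]
force: [-0.4, -1.7, 5.9]
width: 0.0176
[0.10325225 0.15708076 0.16403923] [-0.44126724 -1.70475996  5.94631642] 0.01764084853617959
```

View pics/s5.png

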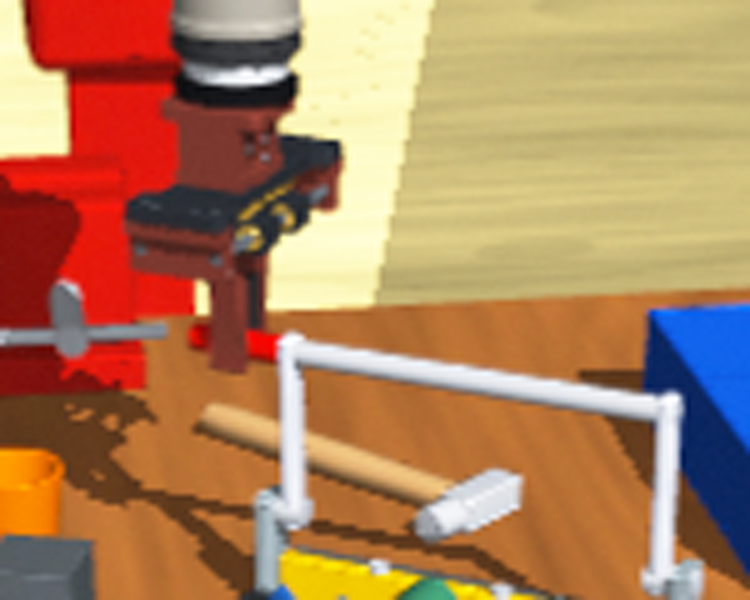

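```bash
python3 -m jog '[{"slide":[0,0.03,0],"spin":0,"gripper":1},{"slide":[0,0.06,0.0],"spin":0,"gripper":1},{"slide":[0,0.09,0.004],"spin":0,"gripper":1},{"slide":[0,0.1,0.006],"spin":0,"gripper":1},{"slide":[0,0.105,0.006],"spin":0,"gripper":1},{"slide":[0,0.105,0.006],"spin":0,"gripper":1},{"slide":[0,0.105,0.006],"spin":0,"gripper":0.5},{"slide":[0,0.105,0.006],"spin":0,"gripper":0.2},{"slide":[0,0.105,0.006],"spin":0,"gripper":0},{"slide":[0,0.105,0.006],"spin":0,"gripper":0},{"slide":[0,0.105,0.006],"spin":0,"gripper":0}]' 20;  python3 - <<'E'
from h import *
s=env.sense(); print(wf(s["ee_pos"]),s["force"],s["width"]);  shot("side","s6",(230,60,380,180),5)
E
```

```text
clock: 6.15
ee_pos: [0.5085, 0.3272, 0.1617]
ee_rot: [[-0.847, 0.531, -0.01], [0.531, 0.847, -0.01], [0.003, -0.014, -1.0]]
force: [0.7, -0.1, 0.1]
width: 0.0536
[0.13446706 0.15747918 0.16171106] [ 0.74231532 -0.06267406  0.09802376] 0.05356933696505361
```

View pics/s6.png

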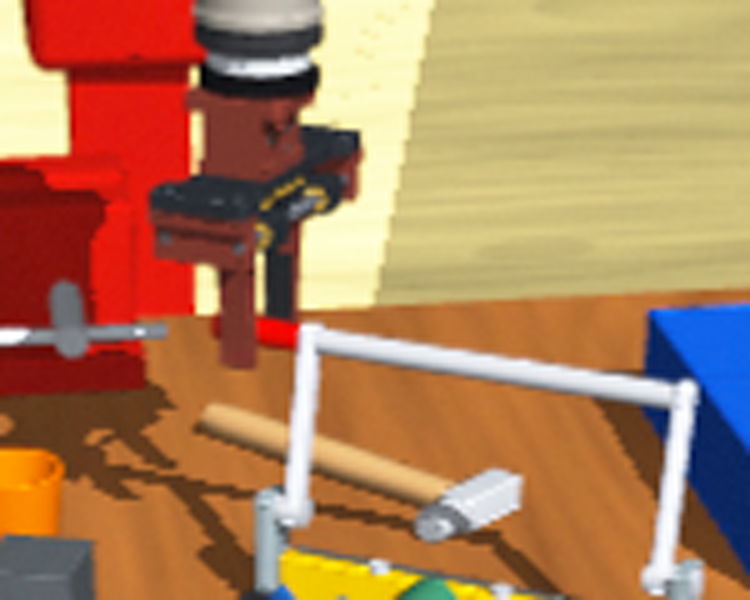

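```bash
python3 -m jog '[{"slide":[0,0,-0.08],"spin":0,"gripper":0},{"slide":[0,0,-0.16],"spin":0,"gripper":0},{"slide":[0,0,-0.25],"spin":0,"gripper":0},{"slide":[0,0,-0.25],"spin":0,"gripper":0}]' 20;  python3 - <<'E'
from h import *
p,d=env.snapshot("top"); cv2.imwrite("pics/t7_raw.png",p); save(p,"t7",(170,115,310,245),5)
go(fw(-.0,.0,.14),YAW+np.pi/2-.001); print(env.sense()["joints"])
E
```

```text
clock: 6.6
ee_pos: [0.5112, 0.3291, 0.2406]
ee_rot: [[-0.847, 0.532, -0.004], [0.532, 0.847, -0.006], [0.001, -0.007, -1.0]]
force: [-0.0, -0.1, 0.4]
width: 0.0873
slide [-0.5206 -0.4545  0.3322] spin -0.4981 ee [0.5103 0.3286 0.2386] t 6.65 j7 0.41
[-0.84306884  0.35862356  0.21741826  1.71196419 -0.08307131  1.09009044
  0.41049146]
```

View pics/t7.png

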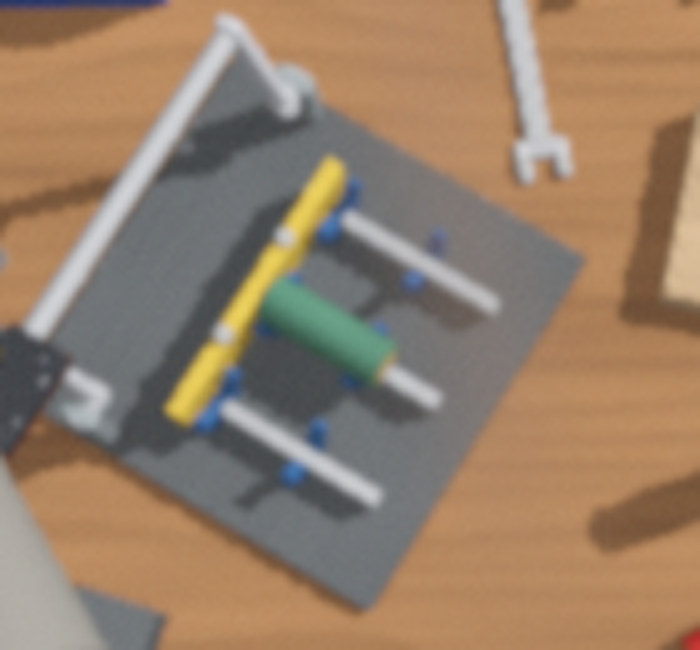

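```bash
python3 -m jog '[{"slide":[-0.1,-0.05,0],"spin":0.1,"gripper":0},{"slide":[-0.2,-0.15,0],"spin":0.2,"gripper":0},{"slide":[-0.3,-0.25,0],"spin":0.3,"gripper":0},{"slide":[-0.4,-0.4,0],"spin":0.4,"gripper":0},{"slide":[-0.52,-0.455,0.1],"spin":0.5,"gripper":0},{"slide":[-0.52,-0.455,0.15],"spin":0.502,"gripper":0},{"slide":[-0.52,-0.455,0.2],"spin":0.502,"gripper":0},{"slide":[-0.52,-0.455,0.3],"spin":0.502,"gripper":0},{"slide":[-0.52,-0.455,0.33],"spin":0.502,"gripper":0},{"slide":[-0.52,-0.455,0.33],"spin":0.502,"gripper":0},{"slide":[-0.52,-0.455,0.33],"spin":0.502,"gripper":0},{"slide":[-0.52,-0.455,0.33],"spin":0.502,"gripper":0}]' 20;  python3 - <<'E'
from h import *
shot("side","s8",(230,60,380,180),5)
go(fw(-.0,.0,.038),YAW+np.pi/2-.001)
E
```

```text
clock: 7.85
ee_pos: [0.5683, 0.1292, 0.1393]
ee_rot: [[0.537, 0.843, -0.009], [0.843, -0.537, -0.009], [-0.012, -0.002, -1.0]]
force: [-0.7, 1.3, 0.2]
width: 0.0877
slide [0.006  0.0033 0.3387] spin 0.0006 ee [0.5684 0.1292 0.1396] t 7.9 j7 -0.59
```

View pics/s8.png

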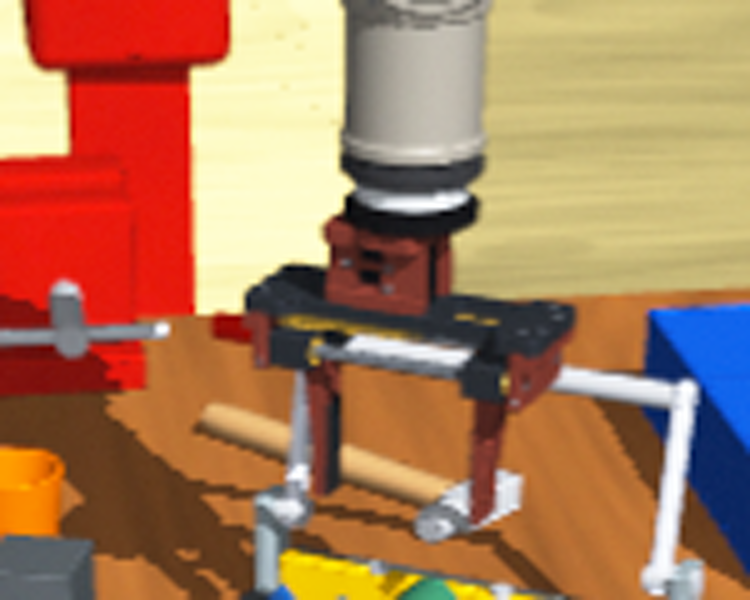

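```bash
python3 -m jog '[{"slide":[0.006,0.003,0.1],"spin":0,"gripper":0.25},{"slide":[0.006,0.003,0.2],"spin":0,"gripper":0.25},{"slide":[0.006,0.003,0.28],"spin":0,"gripper":0.25},{"slide":[0.006,0.003,0.335],"spin":0,"gripper":0.25},{"slide":[0.006,0.003,0.335],"spin":0,"gripper":0.25},{"slide":[0.006,0.003,0.335],"spin":0,"gripper":0.5},{"slide":[0.006,0.003,0.335],"spin":0,"gripper":0.8},{"slide":[0.006,0.003,0.335],"spin":0,"gripper":0.8},{"slide":[0.006,0.003,0.335],"spin":0,"gripper":0.8},{"slide":[0.006,0.003,0.335],"spin":0,"gripper":0.8},{"slide":[0.006,0.003,0.335],"spin":0,"gripper":0.8},{"slide":[0.006,0.003,0.335],"spin":0,"gripper":0.8}]' 25;  python3 - <<'E'
from h import *
s=env.sense();print(wf(s["ee_pos"]),s["force"],s["width"])
go(fw(-.0,.0,.16))
E
```

```text
clock: 9.1
ee_pos: [0.5701, 0.1294, 0.0399]
ee_rot: [[0.535, 0.845, -0.007], [0.845, -0.535, -0.008], [-0.011, -0.001, -1.0]]
force: [-0.5, -1.1, 7.0]
width: 0.0352
[ 0.00048607 -0.00053141  0.03987179] [-0.46833344 -1.12604512  7.02457134] 0.035156218508185476
slide [-0.0059 -0.0023 -0.4004] spin None ee [0.5701 0.1294 0.0399] t 9.1 j7 -0.51
```

```bash
python3 -m jog '[{"slide":[0,0,-0.15],"spin":0,"gripper":0.8},{"slide":[0,0,-0.3],"spin":0,"gripper":0.8},{"slide":[0,0,-0.4],"spin":0,"gripper":0.8},{"slide":[0,0,-0.4],"spin":0,"gripper":0.8}]' 25;  python3 - <<'E'
from h import *
s=env.sense();print(wf(s["ee_pos"]),s["force"],s["width"])
go([.650,-.199,.12],np.radians(77.3-90)); go([.650,-.199,.0095],np.radians(77.3-90))
E
```

```text
clock: 9.5
ee_pos: [0.573, 0.1308, 0.1634]
ee_rot: [[0.535, 0.845, -0.001], [0.845, -0.535, -0.006], [-0.005, 0.002, -1.0]]
force: [0.4, -0.1, -3.7]
width: 0.0355
[ 0.00325024 -0.00224619  0.16338877] [ 0.35885579 -0.06769377 -3.71257902] 0.03548809617065808
slide [-0.7906  0.8049  0.1506] spin -0.1092 ee [0.573  0.1308 0.1634] t 9.5 j7 -0.61
slide [-0.7886  0.8041  0.519 ] spin -0.1092 ee [0.573  0.1308 0.1634] t 9.5 j7 -0.61
```

```bash
python3 -m jog '[{"slide":[-0.11,0.11,0],"spin":0,"gripper":0.8},{"slide":[-0.22,0.22,0],"spin":-0.04,"gripper":0.8},{"slide":[-0.33,0.33,0],"spin":-0.08,"gripper":0.8},{"slide":[-0.44,0.44,0],"spin":-0.109,"gripper":0.8},{"slide":[-0.55,0.55,0],"spin":-0.109,"gripper":0.8},{"slide":[-0.66,0.66,0],"spin":-0.109,"gripper":0.8},{"slide":[-0.75,0.75,0],"spin":-0.109,"gripper":0.8},{"slide":[-0.79,0.804,0],"spin":-0.109,"gripper":0.8},{"slide":[-0.79,0.804,0.1],"spin":-0.109,"gripper":0.8},{"slide":[-0.79,0.804,0.15],"spin":-0.109,"gripper":0.8},{"slide":[-0.79,0.804,0.15],"spin":-0.109,"gripper":0.8}]' 25;  python3 - <<'E'
from h import *
go([.650,-.199,.0095],np.radians(77.3-90)); shot("side","s9",(230,160,480,340),3)
E
```

```text
clock: 10.6
ee_pos: [0.6467, -0.1965, 0.1153]
ee_rot: [[0.22, 0.976, -0.01], [0.976, -0.22, -0.003], [-0.005, -0.009, -1.0]]
force: [-1.1, 0.5, -3.1]
width: 0.0354
slide [-0.0039  0.0158  0.3525] spin 0.0 ee [ 0.6467 -0.1965  0.1153] t 10.6 j7 0.27
```

View pics/s9.png

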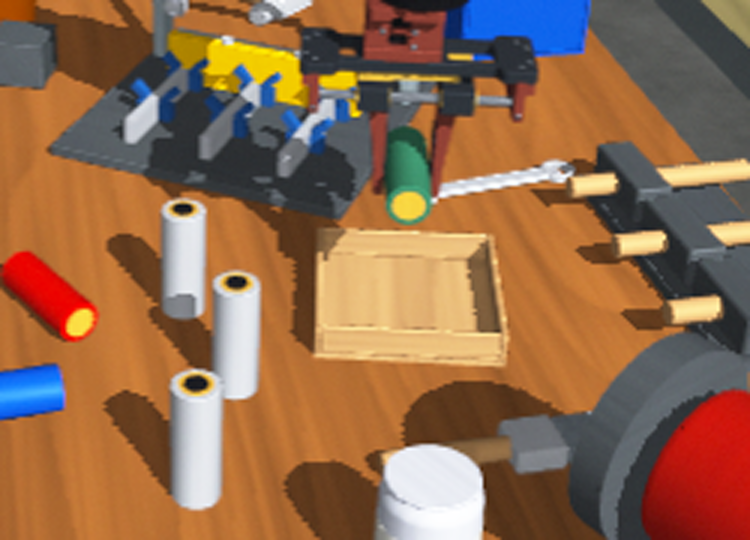

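```bash
python3 -m jog '[{"slide":[-0.004,0.016,0.1],"spin":0,"gripper":0.8},{"slide":[-0.004,0.016,0.2],"spin":0,"gripper":0.8},{"slide":[-0.004,0.016,0.28],"spin":0,"gripper":0.8},{"slide":[-0.004,0.016,0.32],"spin":0,"gripper":0.8},{"slide":[-0.004,0.016,0.345],"spin":0,"gripper":0.8},{"slide":[-0.004,0.016,0.345],"spin":0,"gripper":0.8},{"slide":[-0.004,0.016,0.345],"spin":0,"gripper":0.8}]' 25;  python3 - <<'E'
from h import *
s=env.sense(); print(s["force"]); go([.650,-.199,.0095],np.radians(77.3-90)); shot("side","s10",(230,160,480,340),3)
E
```

```text
clock: 11.35
ee_pos: [0.6528, -0.1999, 0.0153]
ee_rot: [[0.219, 0.976, -0.004], [0.976, -0.219, -0.004], [-0.005, -0.003, -1.0]]
force: [0.6, 0.0, -3.5]
width: 0.0354
[ 0.56471142  0.01162977 -3.53828705]
slide [ 0.0008 -0.0097  0.0192] spin 0.0002 ee [ 0.6528 -0.1999  0.0153] t 11.35 j7 0.32
```

View pics/s10.png

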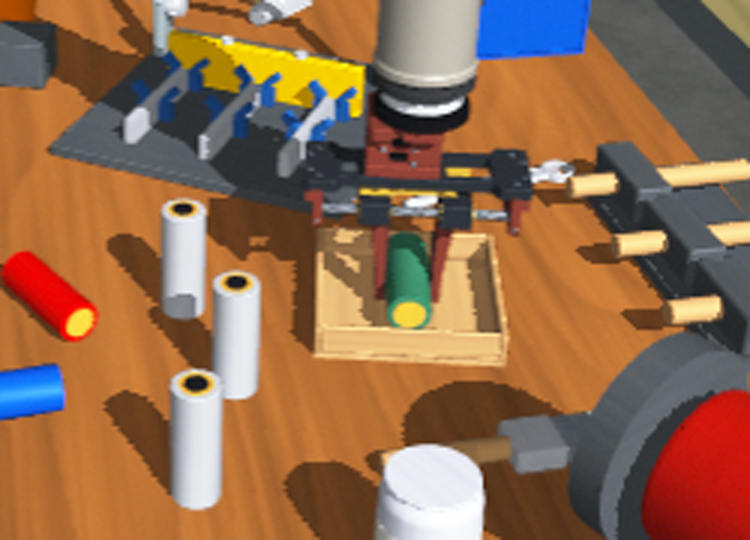

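```bash
python3 -m jog '[{"slide":[0,0,0.012],"spin":0,"gripper":0.8},{"slide":[0,0,0.024],"spin":0,"gripper":0.8},{"slide":[0,0,0.024],"spin":0,"gripper":0.8},{"slide":[0,0,0.024],"spin":0,"gripper":0.4},{"slide":[0,0,0.022],"spin":0,"gripper":0.3},{"slide":[0,0,0.022],"spin":0,"gripper":0.3},{"slide":[0,0,-0.1],"spin":0,"gripper":0.2},{"slide":[0,0,-0.25],"spin":0,"gripper":0},{"slide":[0,0,-0.4],"spin":0,"gripper":0},{"slide":[0,0,-0.55],"spin":0,"gripper":0},{"slide":[0,0,-0.55],"spin":0,"gripper":0}]' 25;  python3 - <<'E'
from h import *
s=env.sense(); print(s["force"]);  shot("top","t11",(290,120,450,280),5); shot("side","s11",(230,160,480,340),3)
E
```

```text
clock: 12.5
ee_pos: [0.6573, -0.2012, 0.1881]
ee_rot: [[0.22, 0.975, 0.008], [0.975, -0.22, -0.007], [-0.005, 0.009, -1.0]]
force: [-0.2, -0.6, 0.5]
width: 0.0877
[-0.22513333 -0.61788103  0.53743106]
```

View pics/t11.png

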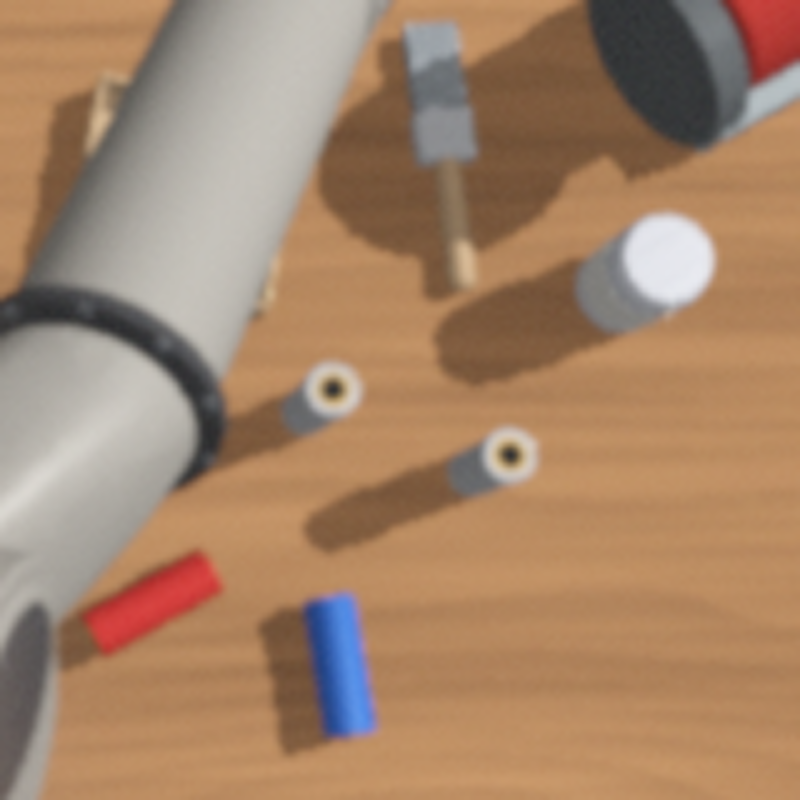

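View pics/s11.png

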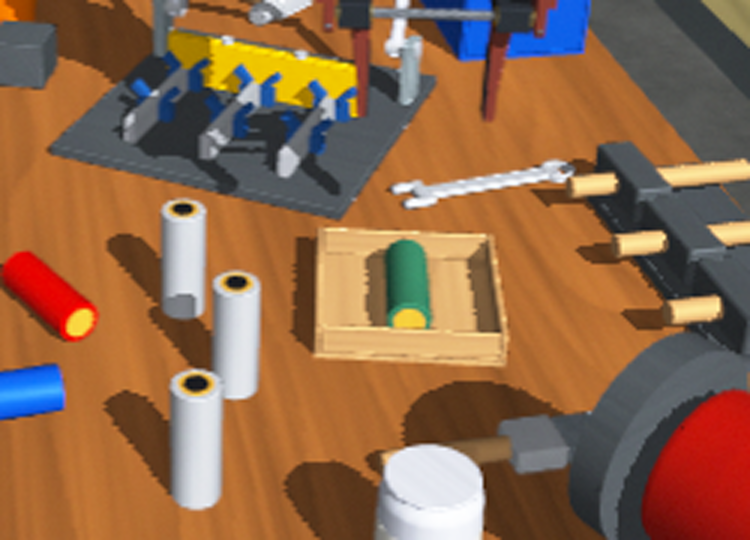

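```bash
python3 - <<'E'
from h import *
go([.468,-.1745,.15],YAW-np.pi/2); go([.468,-.1745,.053],YAW-np.pi/2)
p=cv2.imread("pics/s11_raw.png")
print(proj("side",[[.468,-.1745,.096],[.494,-.285,.096],[.447,-.402,.096]]))
E
```

```text
slide [-0.0548 -0.6238  0.1065] spin 0.1096 ee [ 0.6542 -0.1994  0.1818] t 12.6 j7 0.25
slide [-0.0532 -0.6237  0.4298] spin 0.1096 ee [ 0.6542 -0.1994  0.1818] t 12.6 j7 0.25
[[290.16444161 229.81702883]
 [308.13104666 254.41526852]
 [294.57107827 288.03620672]]
```

```bash
python3 -m jog '[{"slide":[-0.01,-0.15,0],"spin":0.03,"gripper":0.2},{"slide":[-0.02,-0.3,0.05],"spin":0.06,"gripper":0.2},{"slide":[-0.04,-0.45,0.1],"spin":0.11,"gripper":0.2},{"slide":[-0.055,-0.58,0.1],"spin":0.11,"gripper":0.2},{"slide":[-0.055,-0.624,0.1],"spin":0.11,"gripper":0.2},{"slide":[-0.055,-0.624,0.1],"spin":0.11,"gripper":0.2}]' 25;  python3 - <<'E'
from h import *
shot("side","s12",(230,110,430,260),4)
go([.468,-.1745,.053],YAW-np.pi/2)
E
```

```text
clock: 13.2
ee_pos: [0.4658, -0.1738, 0.1511]
ee_rot: [[0.537, 0.844, -0.003], [0.844, -0.537, -0.003], [-0.005, -0.001, -1.0]]
force: [-0.1, -0.3, -0.1]
width: 0.0702
slide [-1.00e-04 -2.00e-04  3.29e-01] spin -0.0002 ee [ 0.4682 -0.1741  0.1517] t 13.25 j7 -0.06
```

View pics/s12.png

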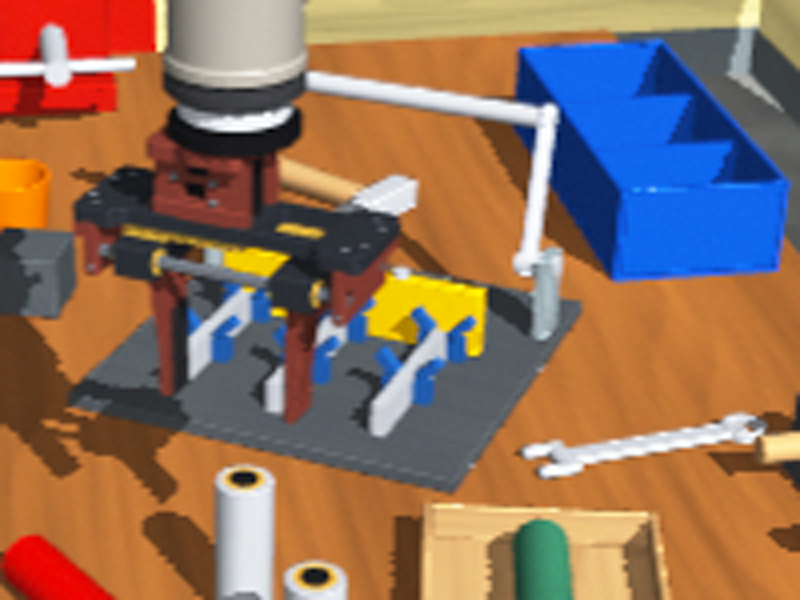

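```bash
python3 -m jog '[{"slide":[0,0,0.1],"spin":0,"gripper":0.2},{"slide":[0,0,0.2],"spin":0,"gripper":0.2},{"slide":[0,0,0.29],"spin":0,"gripper":0.2},{"slide":[0,0,0.33],"spin":0,"gripper":0.3},{"slide":[0,0,0.33],"spin":0,"gripper":0.5},{"slide":[0,0,0.33],"spin":0,"gripper":0.8},{"slide":[0,0,0.33],"spin":0,"gripper":0.8},{"slide":[0,0,0.33],"spin":0,"gripper":0.8},{"slide":[0,0,0.33],"spin":0,"gripper":0.8},{"slide":[0,0,0.33],"spin":0,"gripper":0.8}]' 5;  python3 - <<'E'
from h import *
s=env.sense(); print(s["ee_pos"],s["width"],s["force"]); shot("side","s13",(230,150,380,260),5)
E
```

```text
clock: 14.25
ee_pos: [0.4693, -0.1748, 0.0536]
ee_rot: [[0.536, 0.844, 0.001], [0.844, -0.536, -0.005], [-0.003, 0.004, -1.0]]
force: [2.2, -0.7, 6.2]
width: 0.0362
[ 0.46925141 -0.17481599  0.05363722] 0.03617933711000825 [ 2.23591169 -0.69835619  6.15678249]
```

View pics/s13.png

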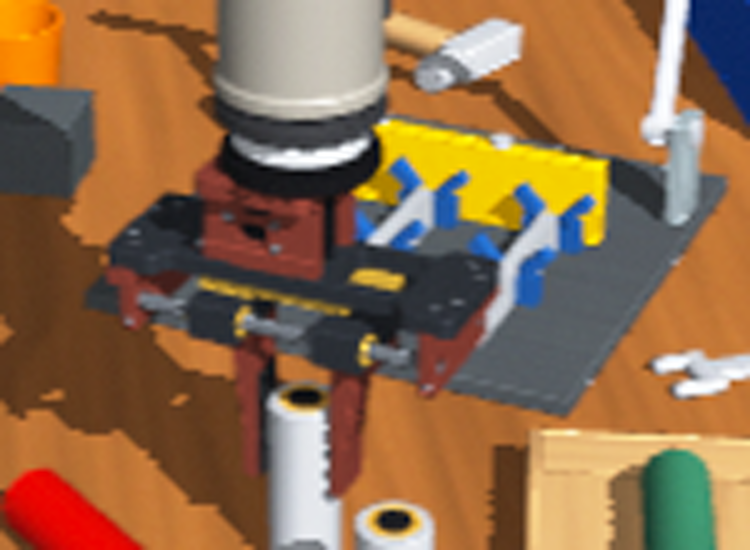

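```bash
python3 -m jog '[{"slide":[0.032,0,-0.002],"spin":0,"gripper":0.8},{"slide":[0.064,0,-0.004],"spin":0,"gripper":0.8},{"slide":[0.096,0,-0.001],"spin":0,"gripper":0.8},{"slide":[0.128,0,0.004],"spin":0,"gripper":0.8}]' 4;  python3 - <<'E'
from h import *
s=env.sense(); print(s["ee_pos"],s["width"],s["force"]); shot("side","s14",(230,150,380,260),5)
E
```

```text
clock: 14.7
ee_pos: [0.4905, -0.1411, 0.0521]
ee_rot: [[0.535, 0.845, 0.001], [0.845, -0.535, -0.004], [-0.003, 0.004, -1.0]]
force: [-0.0, -0.6, -1.3]
width: 0.0358
[ 0.49047658 -0.14112823  0.05213197] 0.03576294733113154 [-0.04937119 -0.57462988 -1.28950505]
```

View pics/s14.png

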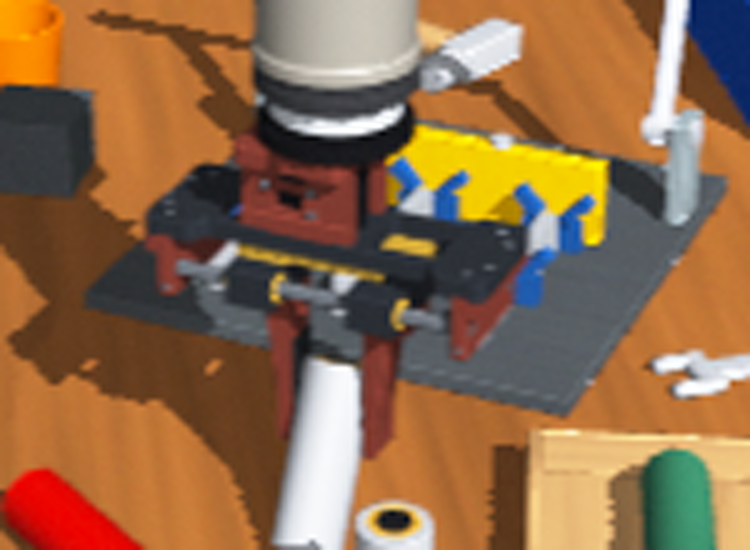

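```bash
python3 -m jog '[{"slide":[0.03,0,0.012],"spin":0,"gripper":0.8},{"slide":[0.059,0,0.026],"spin":0,"gripper":0.8},{"slide":[0.086,0,0.046],"spin":0,"gripper":0.8},{"slide":[0.11,0,0.068],"spin":0,"gripper":0.8},{"slide":[0.13,0,0.093],"spin":0,"gripper":0.8},{"slide":[0.148,0,0.118],"spin":0,"gripper":0.8},{"slide":[0.162,0,0.14],"spin":0,"gripper":0.8},{"slide":[0.172,0,0.16],"spin":0,"gripper":0.8},{"slide":[0.172,0,0.16],"spin":0,"gripper":0.8}]' 4;  python3 - <<'E'
from h import *
s=env.sense(); print(s["ee_pos"],s["width"],s["force"]); shot("side","s15",(230,150,380,260),5)
E
```

```text
clock: 15.65
ee_pos: [0.5184, -0.0958, 0.0026]
ee_rot: [[0.533, 0.846, -0.0], [0.846, -0.533, -0.004], [-0.003, 0.002, -1.0]]
force: [1.0, 1.5, -3.1]
width: 0.0359
[ 0.51835747 -0.09580697  0.00259449] 0.035931303112847535 [ 0.95282768  1.49334712 -3.11474743]
```

View pics/s15.png

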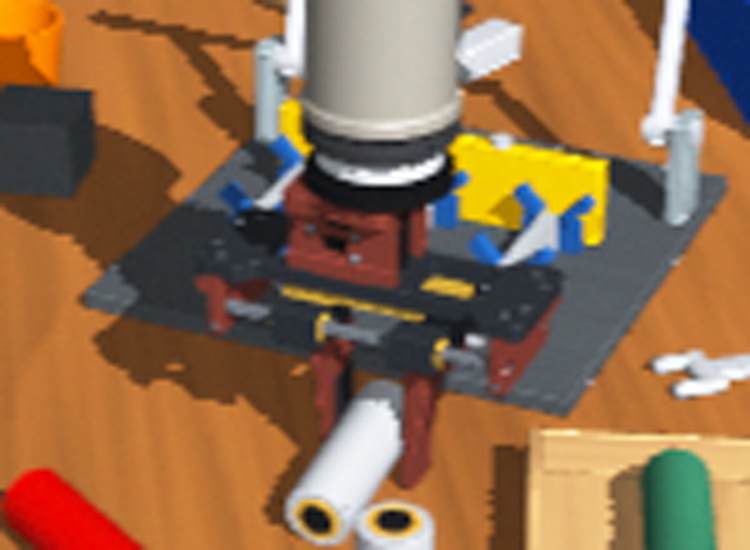

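```bash
python3 -m jog '[{"slide":[0,0,0],"spin":0,"gripper":0.5},{"slide":[0,0,0],"spin":0,"gripper":0.5},{"slide":[0,0,0],"spin":0,"gripper":0.5},{"slide":[0,0,0],"spin":0,"gripper":0.5}]' 4;  python3 - <<'E'
from h import *
s=env.sense(); print(s["ee_pos"],s["width"],s["force"]); shot("side","s16",(230,150,380,260),5)
E
```

```text
clock: 16.1
ee_pos: [0.5184, -0.0963, 0.0033]
ee_rot: [[0.534, 0.845, 0.001], [0.845, -0.534, -0.004], [-0.003, 0.003, -1.0]]
force: [-0.2, -0.2, 0.6]
width: 0.044
[ 0.51840459 -0.09630947  0.00330583] 0.04395476784912011 [-0.16953031 -0.20127732  0.59657875]
```

View pics/s16.png

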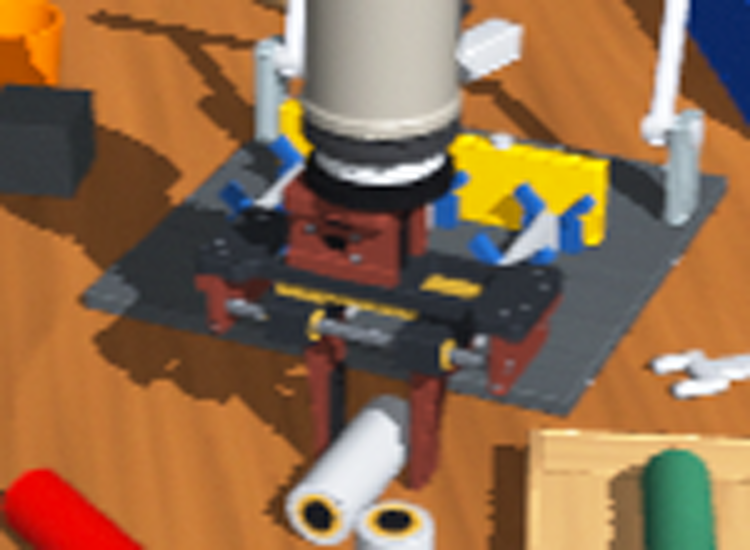

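```bash
python3 - <<'E'
from h import *
e=onz("side",(np.array([(318,516)])+.5)/5-.5+[230,150],.018)[0]; u=np.array([.534,.845,0]); print("end",e,"centre",e+u*.048)
s=env.sense(); d=e+u*.048-s["ee_pos"]; print(d@u, d@np.array([.845,-.534,0]))
E
```

```text
end [ 0.47752274 -0.15844471  0.018     ] centre [ 0.50315474 -0.11788471  0.018     ]
-0.02639639648357672 -0.0013221504474206453
```

```bash
python3 -m jog '[{"slide":[-0.045,0,0],"spin":0,"gripper":0.5},{"slide":[-0.088,0,0],"spin":0,"gripper":0.5},{"slide":[-0.088,0,0],"spin":0,"gripper":0.6},{"slide":[-0.088,0,0],"spin":0,"gripper":0.8},{"slide":[-0.088,0,0],"spin":0,"gripper":0.8},{"slide":[-0.088,0,0],"spin":0,"gripper":0.8},{"slide":[-0.088,0,0],"spin":0,"gripper":0.8},{"slide":[-0.088,0,-0.15],"spin":0,"gripper":0.8},{"slide":[-0.088,0,-0.3],"spin":0,"gripper":0.8},{"slide":[-0.088,0,-0.45],"spin":0,"gripper":0.8},{"slide":[-0.088,0,-0.5],"spin":0,"gripper":0.8},{"slide":[-0.088,0,-0.5],"spin":0,"gripper":0.8}]' 25;  python3 - <<'E'
from h import *
s=env.sense(); print(s["ee_pos"],s["width"],s["force"]); shot("side","s17",(230,110,380,230),5)
go(fw(0,-.0805,.15),YAW-np.pi/2)
E
```

```text
clock: 17.35
ee_pos: [0.5058, -0.1172, 0.1552]
ee_rot: [[0.533, 0.846, 0.005], [0.846, -0.533, -0.003], [0.0, 0.006, -1.0]]
force: [-0.4, -0.2, -5.2]
width: 0.0352
[ 0.50583108 -0.11721004  0.1551686 ] 0.0352208068272649 [-0.43429439 -0.24827205 -5.17731715]
slide [0.8086 0.0141 0.0102] spin 0.0012 ee [ 0.5046 -0.1169  0.1534] t 17.4 j7 -0.15
```

View pics/s17.png

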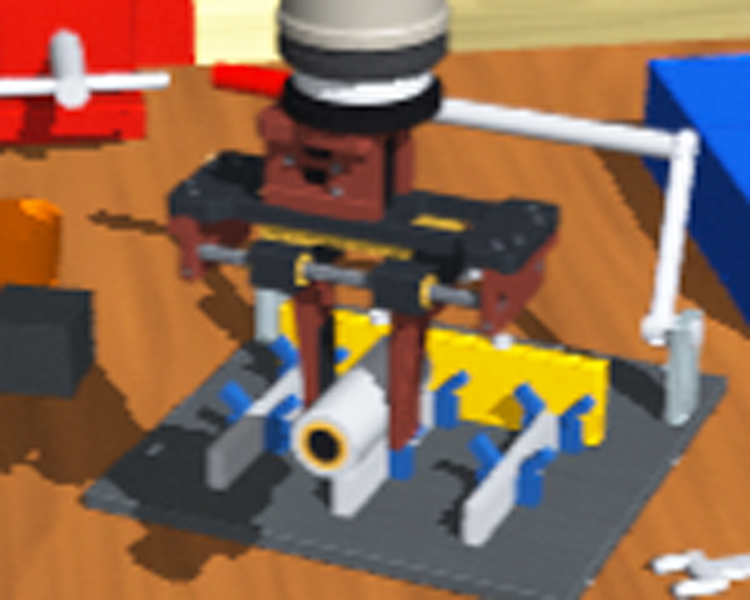

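```bash
python3 -m jog '[{"slide":[0.14,0.005,0],"spin":0,"gripper":0.8},{"slide":[0.28,0.01,0],"spin":0,"gripper":0.8},{"slide":[0.42,0.014,0],"spin":0,"gripper":0.8},{"slide":[0.56,0.014,0],"spin":0,"gripper":0.8},{"slide":[0.68,0.014,0],"spin":0,"gripper":0.8},{"slide":[0.75,0.014,0.05],"spin":0.001,"gripper":0.8},{"slide":[0.775,0.014,0.1],"spin":0.001,"gripper":0.8},{"slide":[0.775,0.014,0.1],"spin":0.001,"gripper":0.8},{"slide":[0.775,0.014,0.1],"spin":0.001,"gripper":0.8}]' 25;  python3 - <<'E'
from h import *
s=env.sense(); print(wf(s["ee_pos"]),s["width"],s["force"]); shot("side","s18",(230,90,380,210),5)
go(fw(-.01,-.0805,.040),YAW-np.pi/2)
E
```

```text
clock: 18.3
ee_pos: [0.6303, 0.0755, 0.1215]
ee_rot: [[0.537, 0.844, -0.002], [0.844, -0.537, -0.005], [-0.005, 0.001, -1.0]]
force: [0.7, -0.1, -4.7]
width: 0.0353
[-0.01280444 -0.08026775  0.12151498] 0.035348065479857575 [ 0.71723102 -0.0732958  -4.69191721]
slide [ 0.01   -0.0025  0.2752] spin -0.0006 ee [0.631  0.0752 0.1226] t 18.35 j7 -0.44
```

View pics/s18.png

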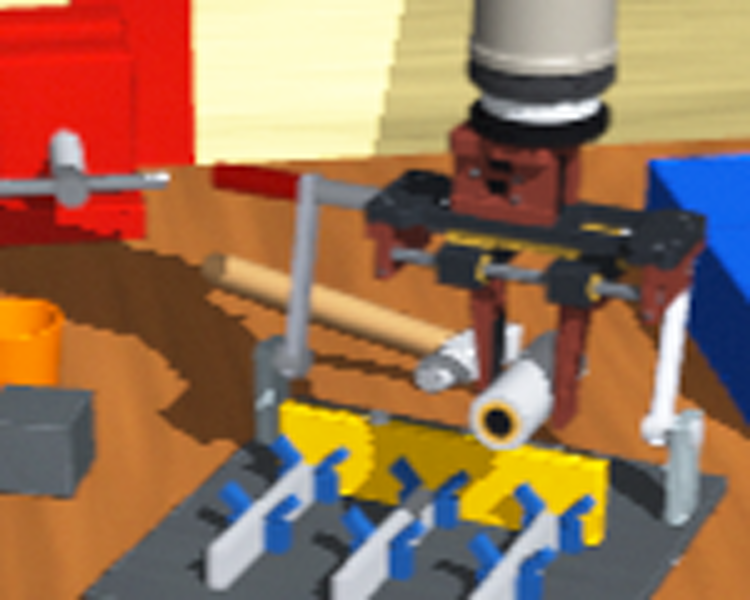

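```bash
python3 -m jog '[{"slide":[0.005,-0.002,0.1],"spin":0,"gripper":0.8},{"slide":[0.005,-0.002,0.2],"spin":0,"gripper":0.8},{"slide":[0.005,-0.002,0.24],"spin":0,"gripper":0.8},{"slide":[0.005,-0.002,0.26],"spin":0,"gripper":0.8},{"slide":[0.005,-0.002,0.272],"spin":0,"gripper":0.8},{"slide":[0.005,-0.002,0.272],"spin":0,"gripper":0.8},{"slide":[0.005,-0.002,0.272],"spin":0,"gripper":0.8}]' 25;  python3 - <<'E'
from h import *
s=env.sense(); print(wf(s["ee_pos"]),s["width"],s["force"]); shot("side","s19",(270,100,390,200),6)
E
```

```text
clock: 19.05
ee_pos: [0.6322, 0.0764, 0.0421]
ee_rot: [[0.538, 0.843, 0.002], [0.843, -0.538, -0.004], [-0.002, 0.004, -1.0]]
force: [0.9, 0.5, -4.8]
width: 0.0358
[-0.01103751 -0.08138001  0.0421392 ] 0.03579297150698688 [ 0.91149208  0.46288787 -4.84366125]
```

View pics/s19.png

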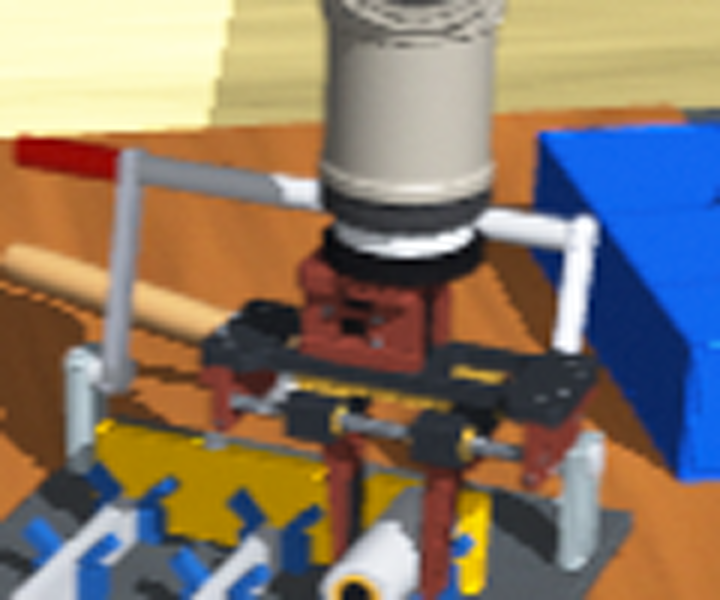

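```bash
python3 -m jog '[{"slide":[0,0.002,0.01],"spin":0,"gripper":0.8},{"slide":[0,0.002,0.016],"spin":0,"gripper":0.8},{"slide":[0,0.002,0.016],"spin":0,"gripper":0.8}]' 25;  python3 - <<'E'
from h import *
s=env.sense(); print(wf(s["ee_pos"]),s["width"],s["force"])
E
```

```text
clock: 19.4
ee_pos: [0.6322, 0.0769, 0.0397]
ee_rot: [[0.537, 0.844, 0.001], [0.844, -0.537, -0.001], [-0.001, 0.001, -1.0]]
force: [-9.5, 2.8, 16.6]
width: 0.0351
[-0.01061075 -0.08110063  0.0396856 ] 0.0350755235593216 [-9.47420259  2.78042609 16.58081541]
```

```bash
python3 -m jog '[{"slide":[0,-0.002,0],"spin":0,"gripper":0.5},{"slide":[0,-0.004,0],"spin":0,"gripper":0.5},{"slide":[0,-0.004,0],"spin":0,"gripper":0.5},{"slide":[0,-0.004,0],"spin":0,"gripper":0.8},{"slide":[0,-0.004,0],"spin":0,"gripper":0.8},{"slide":[0,-0.004,0],"spin":0,"gripper":0.8},{"slide":[0,-0.004,0],"spin":0,"gripper":0.8}]' 20;  python3 - <<'E'
from h import *
s=env.sense(); print(wf(s["ee_pos"]),s["width"],s["force"])
E
```

```text
clock: 20.1
ee_pos: [0.6318, 0.0773, 0.0398]
ee_rot: [[0.537, 0.844, 0.002], [0.844, -0.537, -0.002], [-0.001, 0.002, -1.0]]
force: [2.4, -1.5, -1.0]
width: 0.0356
[-0.01050459 -0.08058193  0.03977902] 0.03560121842108611 [ 2.41877471 -1.5371961  -0.95275547]
```

```bash
python3 -m jog '[{"slide":[0.01,0,0],"spin":0,"gripper":0.8},{"slide":[0.02,0,0],"spin":0,"gripper":0.8},{"slide":[0.03,0,0],"spin":0,"gripper":0.8},{"slide":[0.03,0,0],"spin":0,"gripper":0.8}]' 20;  python3 - <<'E'
from h import *
s=env.sense(); print(wf(s["ee_pos"]),s["width"],s["force"],s["force"][:2]@[np.cos(YAW),np.sin(YAW)])
E
```

```text
clock: 20.5
ee_pos: [0.6337, 0.0802, 0.0397]
ee_rot: [[0.539, 0.842, -0.004], [0.842, -0.539, -0.006], [-0.008, -0.0, -1.0]]
force: [-8.1, -8.6, 9.2]
width: 0.0354
[-0.00696683 -0.08060151  0.03965506] 0.035387024234928253 [-8.12996101 -8.62969183  9.1543931 ] -11.642540752744823
```

```bash
python3 -m jog '[{"slide":[0.01,0,0],"spin":0,"gripper":0.8},{"slide":[0.02,0,0],"spin":0,"gripper":0.8},{"slide":[0.02,0,0],"spin":0,"gripper":0.8}]' 20;  python3 - <<'E'
from h import *
s=env.sense(); print(wf(s["ee_pos"]),s["width"],s["force"],s["force"][:2]@[np.cos(YAW),np.sin(YAW)])
E
```

```text
clock: 20.8
ee_pos: [0.634, 0.0808, 0.0396]
ee_rot: [[0.541, 0.841, -0.011], [0.841, -0.541, -0.011], [-0.015, -0.003, -1.0]]
force: [-8.4, -8.6, 9.9]
width: 0.0356
[-0.00627801 -0.0805301   0.03963899] 0.03558136653516021 [-8.42743105 -8.61909044  9.90179341] -11.792982118332448
```

```bash
python3 -m jog '[{"slide":[0.02,0,0],"spin":0,"gripper":0.8},{"slide":[0.04,0,0],"spin":0,"gripper":0.8},{"slide":[0.05,0,0],"spin":0,"gripper":0.8},{"slide":[0.06,0,0],"spin":0,"gripper":0.8},{"slide":[0.06,0,0],"spin":0,"gripper":0.8}]' 25;  python3 - <<'E'
from h import *
s=env.sense(); print(wf(s["ee_pos"]),s["width"],s["force"],s["force"][:2]@[np.cos(YAW),np.sin(YAW)])
shot("side","s20",(270,120,390,210),6); shot("top","t20",(170,115,310,245),5.5)
E
```

```text
clock: 21.3
ee_pos: [0.6382, 0.0876, 0.0391]
ee_rot: [[0.545, 0.838, -0.022], [0.838, -0.546, -0.019], [-0.028, -0.008, -1.0]]
force: [-15.4, -15.2, 14.7]
width: 0.0357
[ 0.0016897  -0.08045507  0.03907074] 0.035748123903487666 [-15.39461862 -15.21611608  14.69469156] -21.09624088071876
```

View pics/s20.png

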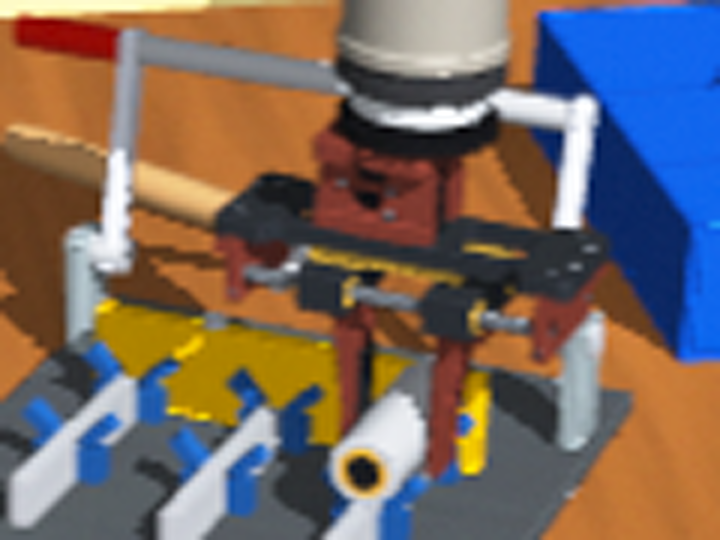

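View pics/t20.png

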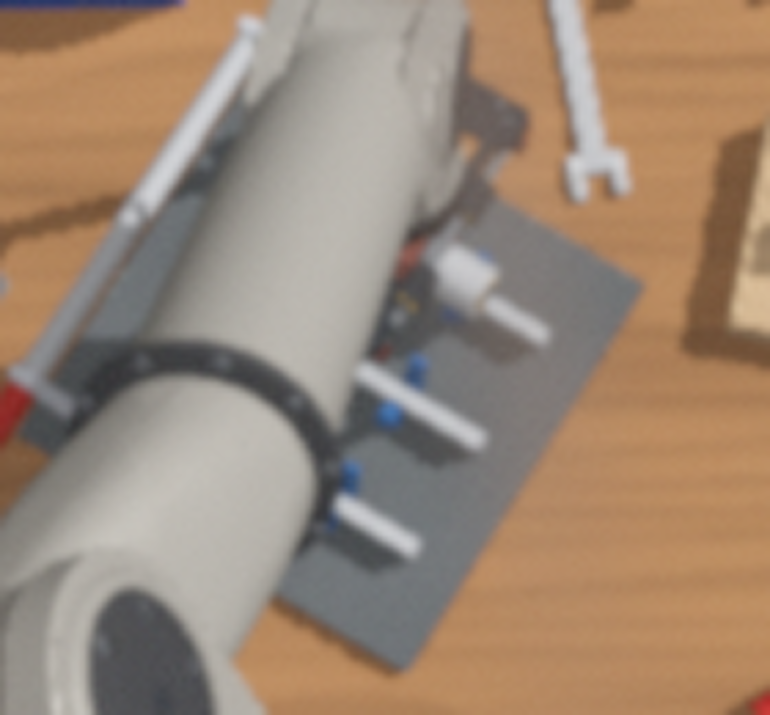

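```bash
python3 - <<'E'
from h import *
e=onz("side",(np.array([(362,471)])+.5)/6-.5+[270,120],.055)[0]; print("near end",wf(e)*1000)
e=onz("top",(np.array([(489,283)])+.5)/5.5-.5+[170,115],.060)[0]; print("near end top",wf(e)*1000)
# calibrate with finished at start: near end
e=onz("side",(np.array([(333,289)])+.5)/4.5-.5+[230,130],.055)[0]; print("fin near end",wf(e)*1000)
# stop face from side: top edge ends of stop visible
e=onz("side",(np.array([(100,302),(487,375)])+.5)/6-.5+[270,120],.064); print([wf(q)*1000 for q in e])
E
```

```text
near end [-45.49292645 -78.584554    55.        ]
near end top [-46.7848859  -85.77231092  60.        ]
fin near end [-5.24422810e+01 -2.13636602e-02  5.50000000e+01]
[array([ 57.28725609, 107.06291571,  64.        ]), array([  58.94999958, -104.06038187,   64.        ])]
```

```bash
python3 - <<'E'
from h import *
T=lambda pts:(np.array(pts,float)+.5)/5.5-.5+np.array((170,115))
for q in onz("top",T([(313,258),(245,366),(367,182),(200,460)]),.066): print(wf(q)*1000)
p=cv2.imread("pics/t7_raw.png"); save(p,"t7z",(195,135,255,205),10)
p=cv2.imread("pics/s11_raw.png"); save(p,"s11z",(270,155,370,215),8)
E
```

```text
[ 55.78024747 -40.42624406  66.        ]
[54.83949981 40.6769186  66.        ]
[  53.14102508 -100.32105151   66.        ]
[ 46.51746717 105.65248867  66.        ]
```

View pics/t7z.png

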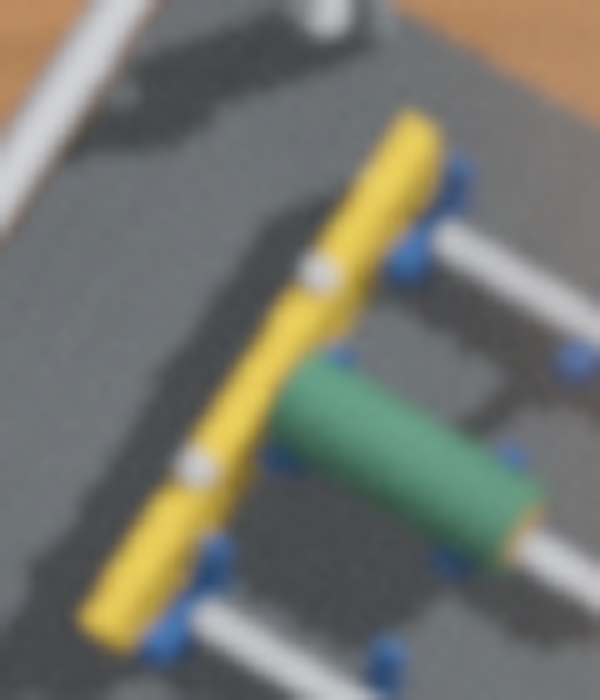

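View pics/s11z.png

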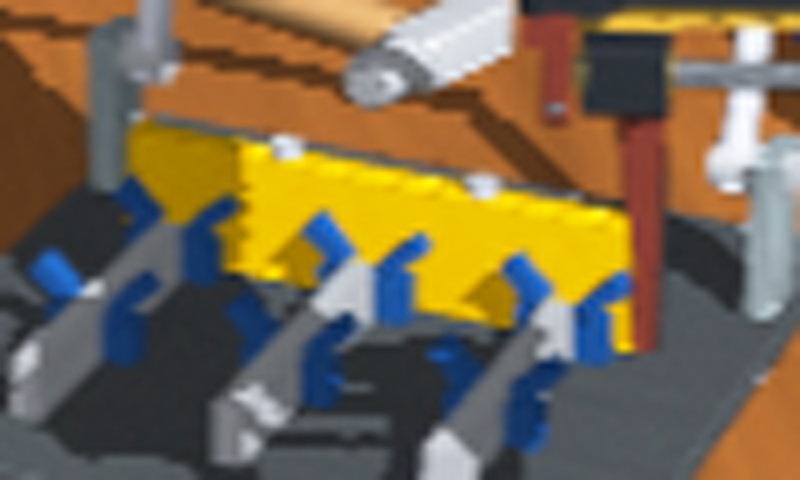

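```bash
python3 -m jog '[{"slide":[0.03,0,0],"spin":0,"gripper":0.8},{"slide":[0.06,0,0],"spin":0,"gripper":0.8},{"slide":[0.06,0,0],"spin":0,"gripper":0.8},{"slide":[0.06,0,0],"spin":0,"gripper":0.8}]' 25;  python3 - <<'E'
from h import *
s=env.sense(); print(wf(s["ee_pos"]),s["width"],s["force"],s["force"][:2]@[np.cos(YAW),np.sin(YAW)])
E
```

```text
clock: 21.8
ee_pos: [0.6418, 0.0935, 0.0378]
ee_rot: [[0.55, 0.835, -0.035], [0.834, -0.551, -0.028], [-0.042, -0.014, -0.999]]
force: [-14.8, -16.7, 12.7]
width: 0.0356
[ 0.0086021  -0.08033851  0.03784072] 0.03556839968500535 [-14.76275215 -16.72566834  12.74256338] -22.032227025076764
```

```bash
python3 - <<'E'
from h import *
shot("side","s21",(270,120,390,210),6)
E
```

```text
(no output)
```

View pics/s21.png

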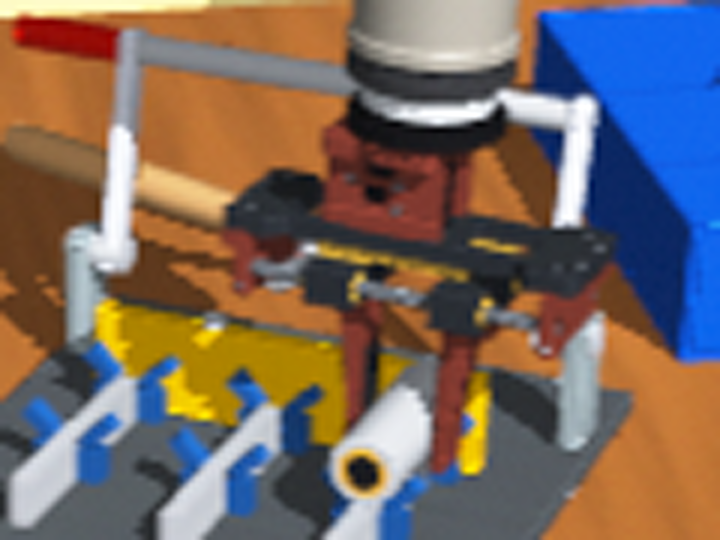

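```bash
python3 -m jog '[{"slide":[-0.02,0,0],"spin":0,"gripper":0.5},{"slide":[-0.02,0,0],"spin":0,"gripper":0.5},{"slide":[-0.02,0,0],"spin":0,"gripper":0.5},{"slide":[-0.02,0,0],"spin":0,"gripper":0.5}]' 25;  python3 - <<'E'
from h import *
s=env.sense(); print(wf(s["ee_pos"]),s["width"],s["force"],s["force"][:2]@[np.cos(YAW),np.sin(YAW)])
for q,o in (((352,590),(270,100)),((362,471),(270,120))): print(wf(onz("side",(np.array([q])+.5)/6-.5+o,.056)[0])*1000)
E
```

```text
clock: 22.25
ee_pos: [0.639, 0.0901, 0.0381]
ee_rot: [[0.548, 0.836, -0.034], [0.835, -0.549, -0.026], [-0.041, -0.014, -0.999]]
force: [0.3, 0.1, 0.4]
width: 0.0443
[ 0.00420922 -0.07976567  0.03805713] 0.04428514371934312 [0.25686104 0.08297056 0.35502732] 0.20768738543360893
[-48.28268023 -74.56563082  56.        ]
[-47.26847197 -79.23723214  56.        ]
```

```bash
python3 -m jog '[{"slide":[0,0,-0.1],"spin":0,"gripper":0.4},{"slide":[0,0,-0.2],"spin":0,"gripper":0.2},{"slide":[0,0,-0.35],"spin":0,"gripper":0},{"slide":[-0.1,0,-0.45],"spin":0,"gripper":0},{"slide":[-0.2,0,-0.45],"spin":0,"gripper":0},{"slide":[-0.35,0,-0.45],"spin":0,"gripper":0},{"slide":[-0.5,0,-0.45],"spin":0,"gripper":0},{"slide":[-0.65,0,-0.45],"spin":0,"gripper":0},{"slide":[-0.75,0,-0.45],"spin":0,"gripper":0},{"slide":[-0.75,0,-0.45],"spin":0,"gripper":0}]' 25;  python3 - <<'E'
from h import *
s=env.sense(); print(wf(s["ee_pos"]),s["width"],s["force"])
shot("side","s22",(270,120,390,210),6);shot("top","t22",(195,135,275,205),8)
E
```

```text
clock: 23.25
ee_pos: [0.5183, -0.0979, 0.1829]
ee_rot: [[0.553, 0.832, -0.034], [0.832, -0.554, -0.026], [-0.041, -0.014, -0.999]]
force: [0.2, 1.7, 0.7]
width: 0.0876
[-0.2192373  -0.0785921   0.18291422] 0.08755773681086532 [0.19049167 1.72062495 0.72825639]
```

View pics/s22.png

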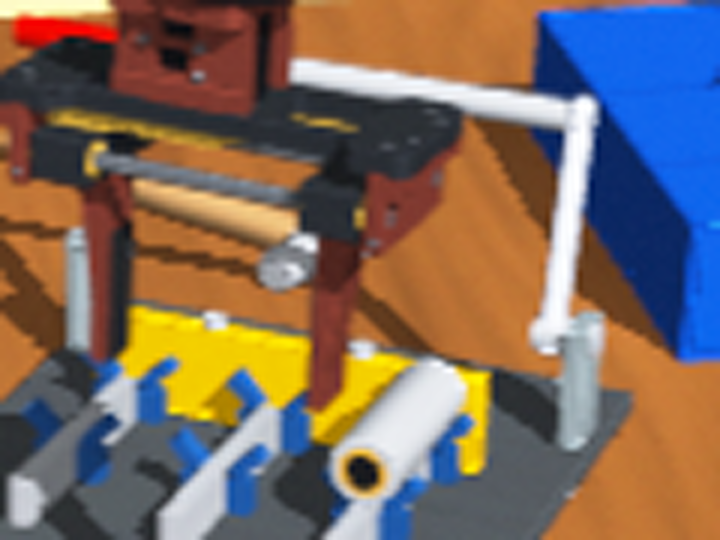

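View pics/t22.png

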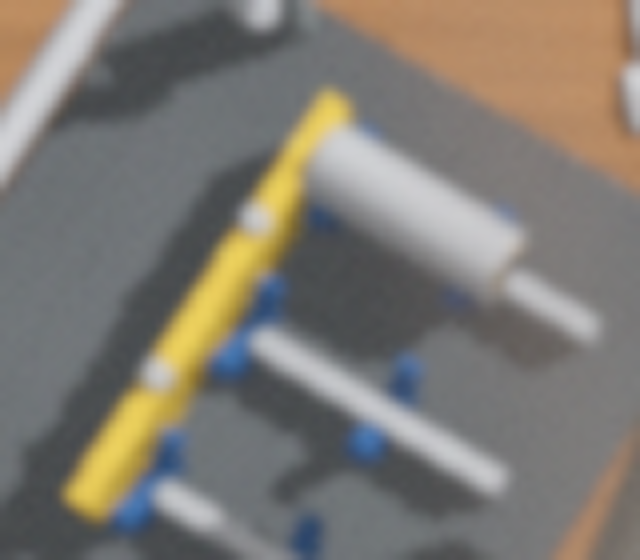

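```bash
python3 - <<'E'
from h import *
p=cv2.imread("pics/t22_raw.png"); save(p,"t22d",(290,120,450,280),4)
p=cv2.imread("pics/s22_raw.png"); save(p,"s22d",(230,200,430,360),4)
E
```

```text
(no output)
```

View pics/t22d.png

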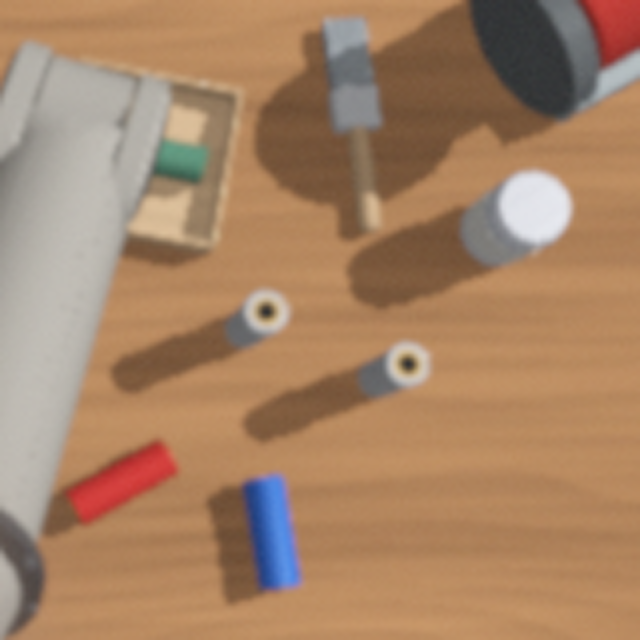

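View pics/s22d.png

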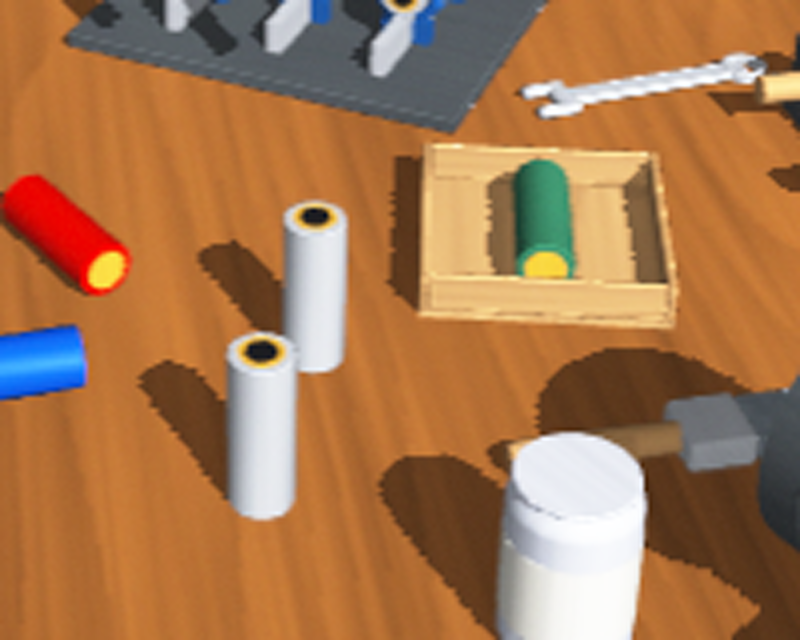

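```bash
python3 - <<'E'
from h import *
go([.494,-.285,.15],YAW-np.pi/2);go([.494,-.285,.053],YAW-np.pi/2)
E
```

```text
slide [-0.5774  0.2769  0.1276] spin -0.0051 ee [ 0.5209 -0.0937  0.1825] t 23.35 j7 -0.26
slide [-0.5647  0.2813  0.4506] spin -0.0051 ee [ 0.5209 -0.0937  0.1825] t 23.35 j7 -0.26
```

```bash
python3 -m jog '[{"slide":[-0.14,0.07,0],"spin":0,"gripper":0.2},{"slide":[-0.28,0.14,0.03],"spin":-0.005,"gripper":0.2},{"slide":[-0.42,0.21,0.06],"spin":-0.005,"gripper":0.2},{"slide":[-0.54,0.26,0.1],"spin":-0.005,"gripper":0.2},{"slide":[-0.577,0.277,0.12],"spin":-0.005,"gripper":0.2},{"slide":[-0.577,0.277,0.12],"spin":-0.005,"gripper":0.2},{"slide":[-0.577,0.277,0.12],"spin":-0.005,"gripper":0.2}]' 25;  python3 - <<'E'
from h import *
go([.494,-.285,.053],YAW-np.pi/2)
E
```

```text
clock: 24.05
ee_pos: [0.4957, -0.2827, 0.152]
ee_rot: [[0.533, 0.845, -0.033], [0.845, -0.534, -0.024], [-0.038, -0.015, -0.999]]
force: [-0.7, 0.5, 1.2]
width: 0.07
slide [0.003  0.0043 0.33  ] spin 0.0008 ee [ 0.4957 -0.2827  0.152 ] t 24.05 j7 0.16
```

```bash
python3 -m jog '[{"slide":[0.003,0.004,0.1],"spin":0,"gripper":0.2},{"slide":[0.003,0.004,0.2],"spin":0,"gripper":0.2},{"slide":[0.003,0.004,0.29],"spin":0,"gripper":0.2},{"slide":[0.003,0.004,0.33],"spin":0,"gripper":0.3},{"slide":[0.003,0.004,0.33],"spin":0,"gripper":0.5},{"slide":[0.003,0.004,0.33],"spin":0,"gripper":0.8},{"slide":[0.003,0.004,0.33],"spin":0,"gripper":0.8},{"slide":[0.003,0.004,0.33],"spin":0,"gripper":0.8},{"slide":[0.003,0.004,0.33],"spin":0,"gripper":0.8},{"slide":[0.003,0.004,0.33],"spin":0,"gripper":0.8},{"slide":[0.003,0.004,0.25],"spin":0,"gripper":0.8},{"slide":[0.003,0.004,0.25],"spin":0,"gripper":0.8}]' 30;  python3 - <<'E'
from h import *
s=env.sense(); print(s["width"],s["force"],s["ee_pos"]); shot("side","s23",(230,150,380,260),5)
go([.468,-.165,.065],YAW-np.pi/2)
E
```

```text
clock: 25.25
ee_pos: [0.4959, -0.2852, 0.0789]
ee_rot: [[0.533, 0.845, -0.03], [0.845, -0.534, -0.026], [-0.038, -0.011, -0.999]]
force: [0.8, -0.6, -2.6]
width: 0.0358
0.035794890599194565 [ 0.76852599 -0.61911948 -2.64355101] [ 0.49588723 -0.28515441  0.07885258]
slide [ 0.2901 -0.2894  0.035 ] spin 0.0008 ee [ 0.4954 -0.2846  0.0777] t 25.3 j7 0.23
```

View pics/s23.png

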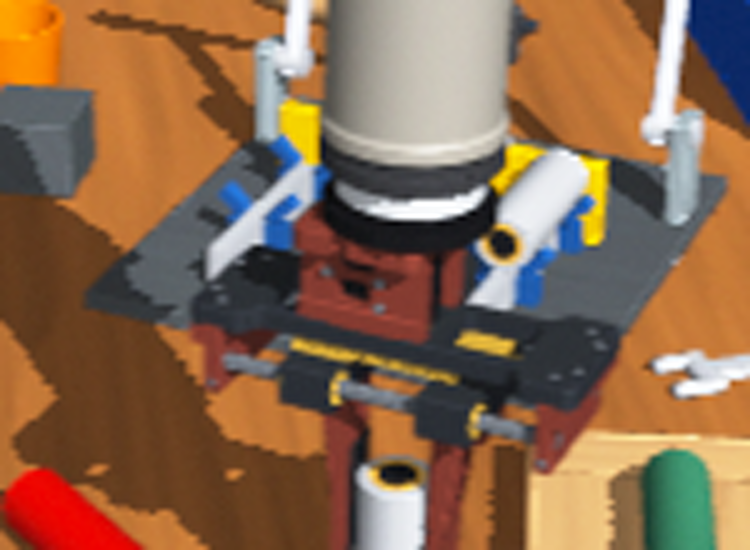

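```bash
python3 -m jog '[{"slide":[0.1,-0.1,-0.01],"spin":0,"gripper":0.8},{"slide":[0.2,-0.2,-0.01],"spin":0,"gripper":0.8},{"slide":[0.29,-0.289,-0.01],"spin":0,"gripper":0.8},{"slide":[0.29,-0.289,-0.01],"spin":0,"gripper":0.8},{"slide":[0.29,-0.289,0.03],"spin":0,"gripper":0.8},{"slide":[0.29,-0.289,0.06],"spin":0,"gripper":0.8},{"slide":[0.29,-0.289,0.068],"spin":0,"gripper":0.8},{"slide":[0.29,-0.289,0.068],"spin":0,"gripper":0.8}]' 30;  python3 - <<'E'
from h import *
s=env.sense(); print(s["width"],s["force"],s["ee_pos"]); shot("side","s24",(230,150,380,260),5)
E
```

```text
clock: 26.1
ee_pos: [0.4673, -0.1668, 0.0545]
ee_rot: [[0.535, 0.844, -0.032], [0.844, -0.536, -0.025], [-0.039, -0.013, -0.999]]
force: [1.3, -0.8, -2.4]
width: 0.0356
0.03557511938638564 [ 1.30360703 -0.82612154 -2.39567434] [ 0.46730399 -0.1667974   0.05445168]
```

View pics/s24.png

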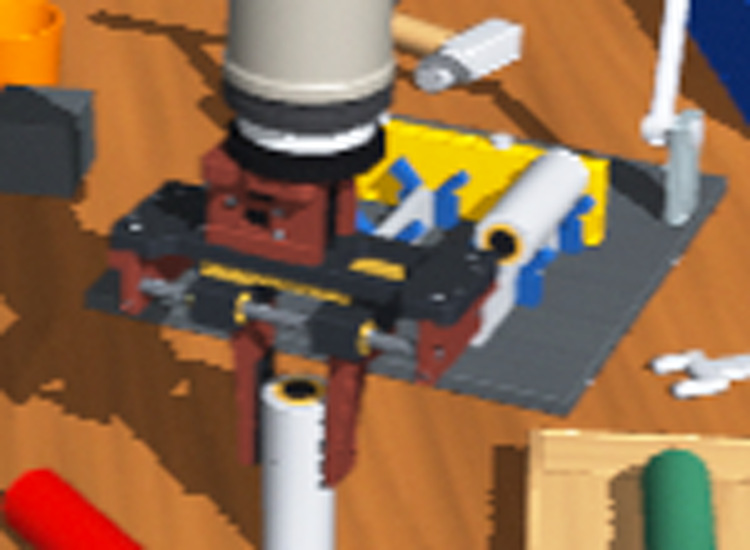

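```bash
python3 -m jog '[{"slide":[0,0,0.004],"spin":0,"gripper":0.8},{"slide":[0,0,0.006],"spin":0,"gripper":0.8},{"slide":[0.032,0,0.001],"spin":0,"gripper":0.8},{"slide":[0.064,0,-0.003],"spin":0,"gripper":0.8},{"slide":[0.096,0,-0.002],"spin":0,"gripper":0.8},{"slide":[0.128,0,0.001],"spin":0,"gripper":0.8},{"slide":[0.158,0,0.011],"spin":0,"gripper":0.8},{"slide":[0.187,0,0.024],"spin":0,"gripper":0.8},{"slide":[0.214,0,0.041],"spin":0,"gripper":0.8},{"slide":[0.238,0,0.062],"spin":0,"gripper":0.8},{"slide":[0.258,0,0.085],"spin":0,"gripper":0.8},{"slide":[0.276,0,0.11],"spin":0,"gripper":0.8},{"slide":[0.29,0,0.133],"spin":0,"gripper":0.8},{"slide":[0.3,0,0.156],"spin":0,"gripper":0.8},{"slide":[0.3,0,0.158],"spin":0,"gripper":0.8}]' 4;  python3 - <<'E'
from h import *
s=env.sense(); print(s["width"],s["force"],s["ee_pos"]); shot("side","s25",(230,150,380,260),5)
E
```

```text
clock: 27.65
ee_pos: [0.516, -0.09, 0.0036]
ee_rot: [[0.533, 0.846, -0.03], [0.845, -0.534, -0.025], [-0.037, -0.012, -0.999]]
force: [2.2, 3.7, 5.6]
width: 0.0356
0.03562764191809957 [2.15197433 3.66918528 5.55810077] [ 0.5160218  -0.09000739  0.00358787]
```

View pics/s25.png

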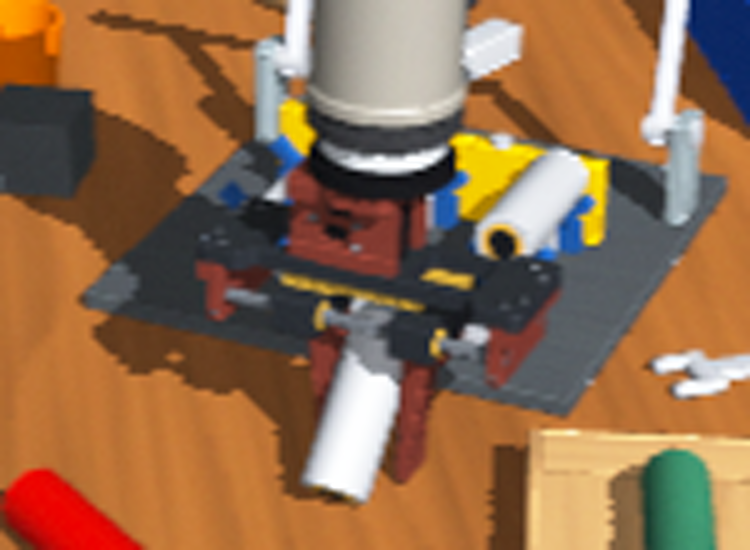

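```bash
python3 -m jog '[{"slide":[0,0,0],"spin":0,"gripper":0.55},{"slide":[0,0,0],"spin":0,"gripper":0.55},{"slide":[0,0,0],"spin":0,"gripper":0.55},{"slide":[0,0,0],"spin":0,"gripper":0.55},{"slide":[0,0,0],"spin":0,"gripper":0.55}]' 4;  python3 - <<'E'
from h import *
s=env.sense(); print(s["width"],s["force"],s["ee_pos"]); shot("side","s26",(230,150,380,260),5)
E
```

```text
clock: 28.2
ee_pos: [0.5155, -0.0909, 0.0038]
ee_rot: [[0.534, 0.845, -0.03], [0.845, -0.535, -0.025], [-0.037, -0.012, -0.999]]
force: [0.0, 0.2, 0.6]
width: 0.0396
0.03960966827407091 [0.00881039 0.16859063 0.58615142] [ 0.51546841 -0.09090521  0.00383844]
```

View pics/s26.png

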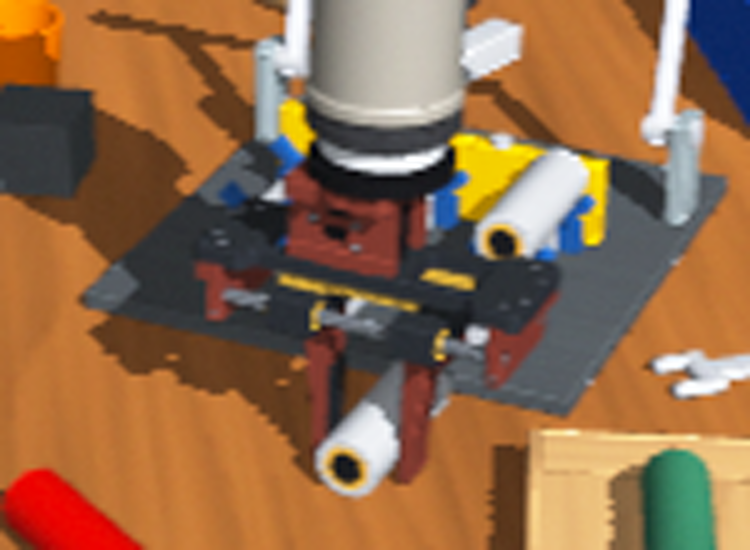

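```bash
python3 - <<'E'
from h import *
e=onz("side",(np.array([(346,468)])+.5)/5-.5+[230,150],.018)[0]; u=np.array([.534,.845,0]); print("end",e,"centre",e+u*.048)
s=env.sense(); d=e+u*.048-s["ee_pos"]; print(d@u, d@np.array([.845,-.534,0]))
E
```

```text
end [ 0.49791247 -0.11635595  0.018     ] centre [ 0.52354447 -0.07579595  0.018     ]
0.01696519113674358 -0.001245178422467291
```

```bash
python3 -m jog '[{"slide":[0.03,0,-0.001],"spin":0,"gripper":0.5},{"slide":[0.057,0,-0.002],"spin":0,"gripper":0.5},{"slide":[0.057,0,-0.002],"spin":0,"gripper":0.6},{"slide":[0.057,0,-0.002],"spin":0,"gripper":0.8},{"slide":[0.057,0,-0.002],"spin":0,"gripper":0.8},{"slide":[0.057,0,-0.002],"spin":0,"gripper":0.8},{"slide":[0.057,0,-0.002],"spin":0,"gripper":0.8},{"slide":[0.057,0,-0.15],"spin":0,"gripper":0.8},{"slide":[0.057,0,-0.3],"spin":0,"gripper":0.8},{"slide":[0.057,0,-0.4],"spin":0,"gripper":0.8},{"slide":[0.057,0,-0.45],"spin":0,"gripper":0.8},{"slide":[0.057,0,-0.45],"spin":0,"gripper":0.8}]' 25;  python3 - <<'E'
from h import *
s=env.sense(); print(s["ee_pos"],s["width"],s["force"]); shot("side","s27",(230,110,380,230),5)
go(fw(-.01,-.0005,.12),YAW-np.pi/2)
E
```

```text
clock: 29.45
ee_pos: [0.5294, -0.0731, 0.1392]
ee_rot: [[0.534, 0.845, -0.027], [0.845, -0.534, -0.025], [-0.035, -0.01, -0.999]]
force: [-0.1, -0.7, -3.7]
width: 0.0356
[ 0.52941188 -0.07306589  0.13921635] 0.0355720188505624 [-0.10945848 -0.66599146 -3.67070954]
slide [ 0.6109 -0.2419  0.0396] spin 0.0006 ee [ 0.5284 -0.0728  0.1377] t 29.5 j7 -0.21
```

View pics/s27.png

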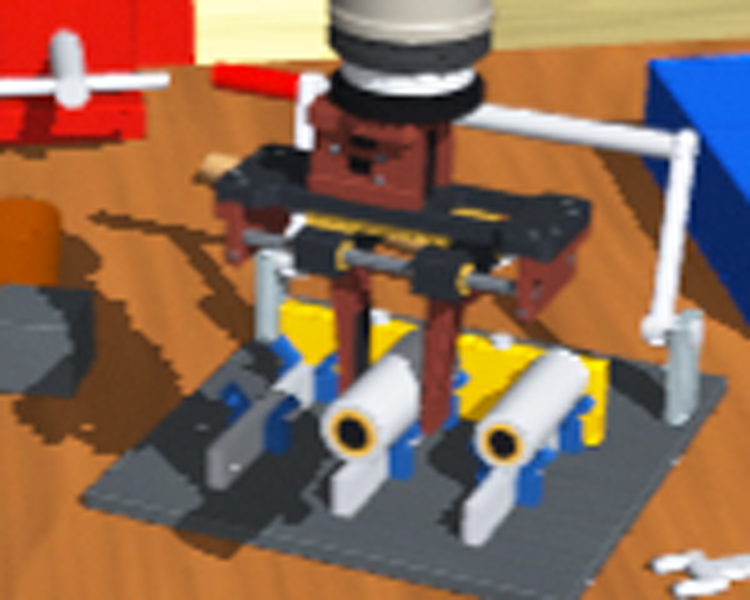

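```bash
python3 -m jog '[{"slide":[0.14,-0.06,0],"spin":0,"gripper":0.8},{"slide":[0.28,-0.12,0],"spin":0,"gripper":0.8},{"slide":[0.42,-0.18,0],"spin":0,"gripper":0.8},{"slide":[0.54,-0.23,0.02],"spin":0,"gripper":0.8},{"slide":[0.6,-0.242,0.04],"spin":0.001,"gripper":0.8},{"slide":[0.61,-0.242,0.04],"spin":0.001,"gripper":0.8},{"slide":[0.61,-0.242,0.04],"spin":0.001,"gripper":0.8},{"slide":[0.61,-0.242,0.04],"spin":0.001,"gripper":0.8}]' 25;  python3 - <<'E'
from h import *
s=env.sense(); print(wf(s["ee_pos"]),s["width"],s["force"]); shot("side","s28",(230,90,380,210),5)
go(fw(-.01,-.0005,.0385),YAW-np.pi/2)
E
```

```text
clock: 30.3
ee_pos: [0.5639, 0.1174, 0.1196]
ee_rot: [[0.539, 0.842, -0.031], [0.841, -0.54, -0.026], [-0.039, -0.012, -0.999]]
force: [-0.6, 0.3, -3.1]
width: 0.0352
[-0.01295068 -0.00171535  0.11959827] 0.03517673158726047 [-0.64224053  0.27252358 -3.12606608]
slide [ 0.0194 -0.0011  0.2708] spin -0.0016 ee [0.5641 0.1176 0.1199] t 30.35 j7 -0.51
```

View pics/s28.png

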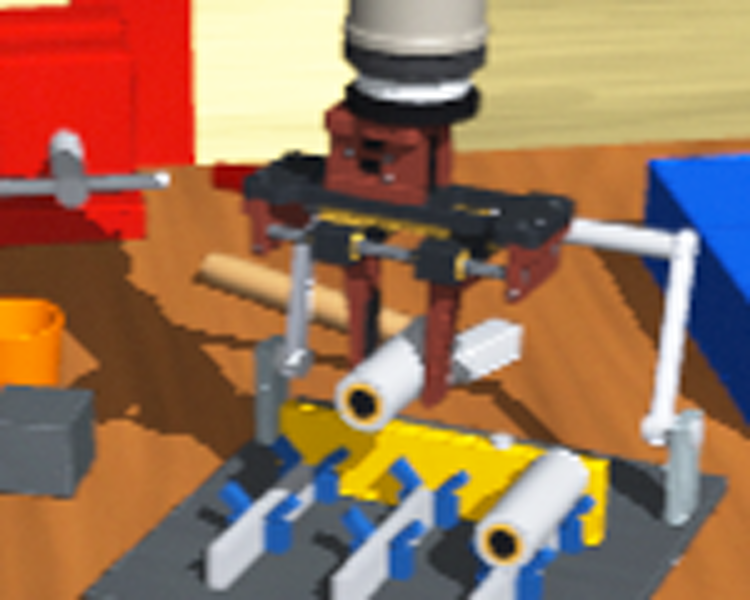

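```bash
python3 -m jog '[{"slide":[0.015,0,0.1],"spin":0,"gripper":0.8},{"slide":[0.015,0,0.19],"spin":0,"gripper":0.8},{"slide":[0.015,0,0.23],"spin":0,"gripper":0.8},{"slide":[0.015,0,0.25],"spin":0,"gripper":0.8},{"slide":[0.015,0,0.262],"spin":0,"gripper":0.8},{"slide":[0.015,0,0.27],"spin":0,"gripper":0.8},{"slide":[0.015,0,0.27],"spin":0,"gripper":0.8},{"slide":[0.015,0,0.27],"spin":0,"gripper":0.55},{"slide":[0.015,0,0.268],"spin":0,"gripper":0.55},{"slide":[0.015,0,0.268],"spin":0,"gripper":0.55}]' 25;  python3 - <<'E'
from h import *
s=env.sense(); print(wf(s["ee_pos"]),s["width"],s["force"]); shot("side","s29",(230,110,380,220),5)
E
```

```text
clock: 31.35
ee_pos: [0.5649, 0.1196, 0.0401]
ee_rot: [[0.539, 0.842, -0.029], [0.841, -0.54, -0.025], [-0.036, -0.011, -0.999]]
force: [1.0, 0.3, 0.0]
width: 0.0393
[-0.01063551 -0.00140074  0.04013545] 0.039340597106634054 [1.02843766 0.27595838 0.01401321]
```

View pics/s29.png

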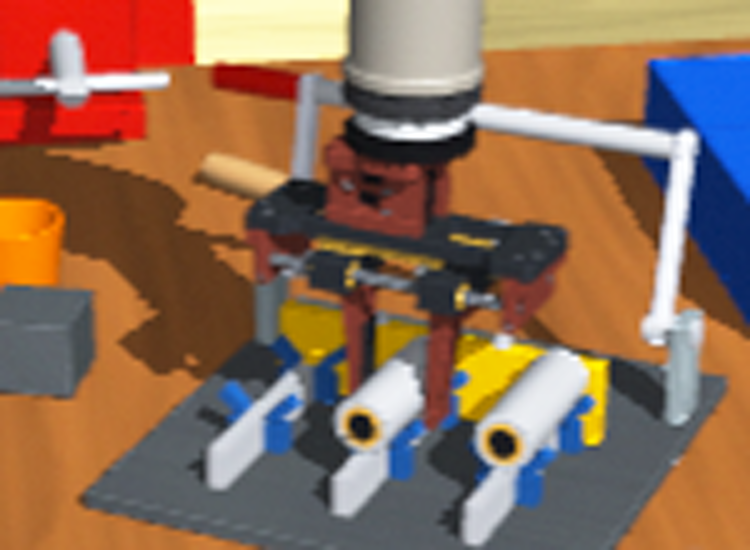

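```bash
python3 - <<'E'
from h import *
for q in((361,425),(502,443)): print(wf(onz("side",(np.array([q])+.5)/5-.5+(230,110),.055)[0])*1000)
E
```

```text
[-58.98616908   2.8093771   55.        ]
[-46.05627999 -79.05582898  55.        ]
```

```bash
python3 -m jog '[{"slide":[0,0.003,0],"spin":0,"gripper":0.8},{"slide":[0,0.003,0],"spin":0,"gripper":0.8},{"slide":[0,0.003,0],"spin":0,"gripper":0.8},{"slide":[0.01,0.003,0],"spin":0,"gripper":0.8},{"slide":[0.02,0.003,0],"spin":0,"gripper":0.8},{"slide":[0.03,0.003,0],"spin":0,"gripper":0.8},{"slide":[0.04,0.003,-0.002],"spin":0,"gripper":0.8},{"slide":[0.05,0.003,-0.002],"spin":0,"gripper":0.8},{"slide":[0.06,0.003,-0.003],"spin":0,"gripper":0.8},{"slide":[0.07,0.003,-0.003],"spin":0,"gripper":0.8},{"slide":[0.08,0.003,-0.003],"spin":0,"gripper":0.8},{"slide":[0.08,0.003,-0.003],"spin":0,"gripper":0.8},{"slide":[0.04,0.003,-0.003],"spin":0,"gripper":0.5},{"slide":[0.04,0.003,-0.003],"spin":0,"gripper":0.5},{"slide":[0.04,0.003,-0.003],"spin":0,"gripper":0.5}]' 25;  python3 - <<'E'
from h import *
s=env.sense(); print(wf(s["ee_pos"]),s["width"],s["force"]); shot("side","s30",(230,110,380,220),5)
E
```

```text
clock: 32.9
ee_pos: [0.573, 0.1298, 0.0407]
ee_rot: [[0.539, 0.842, -0.027], [0.842, -0.539, -0.024], [-0.035, -0.01, -0.999]]
force: [0.6, 0.5, 0.1]
width: 0.0439
[ 0.00233707 -0.00274555  0.04066922] 0.04389274489011776 [0.63697612 0.53705456 0.06000026]
```

View pics/s30.png

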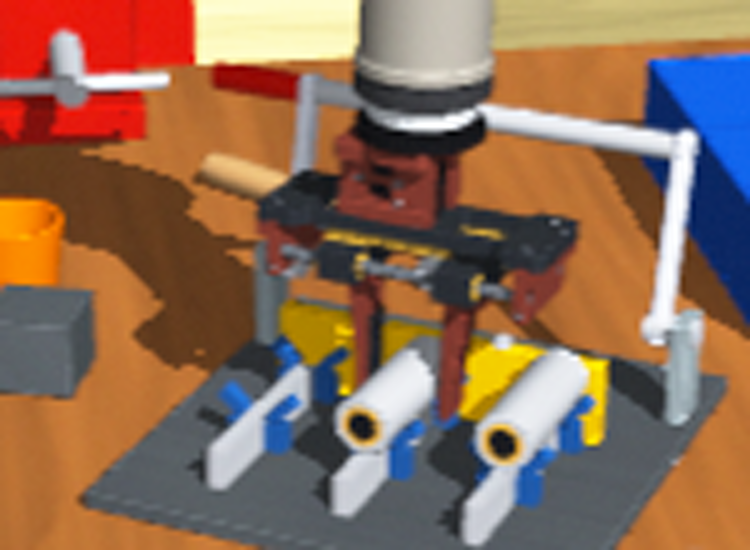

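```bash
python3 -m jog '[{"slide":[0,0,-0.1],"spin":0,"gripper":0.4},{"slide":[0,0,-0.2],"spin":0,"gripper":0.2},{"slide":[0,0,-0.35],"spin":0,"gripper":0},{"slide":[-0.1,0,-0.4],"spin":0,"gripper":0},{"slide":[-0.2,0,-0.4],"spin":0,"gripper":0},{"slide":[-0.35,0.1,-0.4],"spin":0,"gripper":0},{"slide":[-0.5,0.2,-0.4],"spin":0,"gripper":0},{"slide":[-0.65,0.3,-0.4],"spin":0,"gripper":0},{"slide":[-0.75,0.4,-0.4],"spin":0,"gripper":0},{"slide":[-0.75,0.4,-0.4],"spin":0,"gripper":0}]' 25;  python3 - <<'E'
from h import *
s=env.sense(); print(wf(s["ee_pos"]),s["width"],s["force"])
shot("side","s31",(270,120,390,210),6);shot("top","t31",(195,135,275,205),8)
E
```

```text
clock: 33.95
ee_pos: [0.557, -0.1284, 0.1689]
ee_rot: [[0.546, 0.838, -0.023], [0.837, -0.546, -0.028], [-0.036, -0.004, -0.999]]
force: [0.4, 0.2, 0.4]
width: 0.0878
[-0.2242505  -0.12764727  0.168887  ] 0.08783968332702076 [0.42238403 0.1982315  0.35055931]
```

View pics/s31.png

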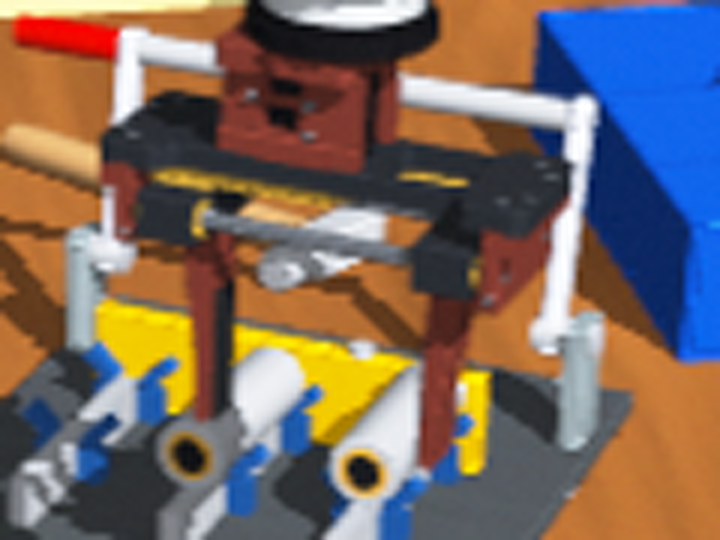

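View pics/t31.png

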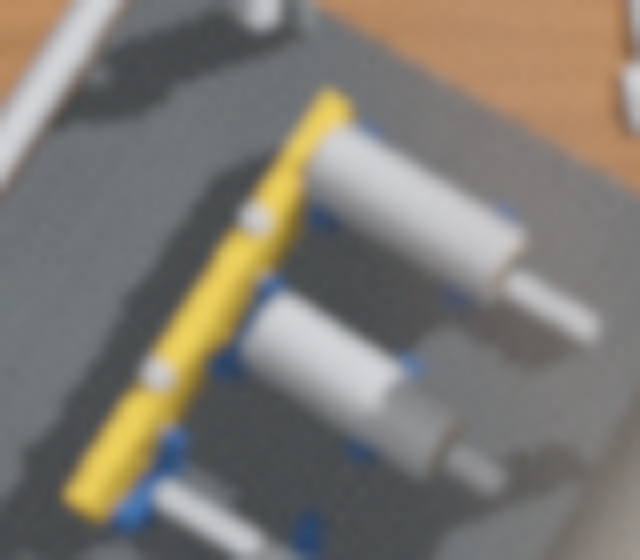

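```bash
python3 - <<'E'
from h import *
go(fw(-.095,-.0005,.10),YAW-np.pi/2);go(fw(-.095,-.0005,.044),YAW-np.pi/2)
E
```

```text
slide [ 0.4185 -0.4137  0.2148] spin -0.002 ee [ 0.5571 -0.1223  0.1677] t 34.05 j7 -0.14
slide [ 0.425  -0.4121  0.4013] spin -0.002 ee [ 0.5571 -0.1223  0.1677] t 34.05 j7 -0.14
```

```bash
python3 -m jog '[{"slide":[0,-0.12,0],"spin":0,"gripper":1},{"slide":[0.1,-0.24,0],"spin":0,"gripper":1},{"slide":[0.2,-0.34,0],"spin":0,"gripper":1},{"slide":[0.3,-0.41,0.05],"spin":0,"gripper":1},{"slide":[0.4,-0.414,0.1],"spin":-0.002,"gripper":1},{"slide":[0.418,-0.414,0.2],"spin":-0.002,"gripper":1},{"slide":[0.418,-0.414,0.214],"spin":-0.002,"gripper":1},{"slide":[0.418,-0.414,0.214],"spin":-0.002,"gripper":1},{"slide":[0.418,-0.414,0.214],"spin":-0.002,"gripper":1},{"slide":[0.418,-0.414,0.214],"spin":-0.002,"gripper":1}]' 25;  python3 - <<'E'
from h import *
s=env.sense(); print(wf(s["ee_pos"]),s["width"],s["force"]); shot("side","s32",(230,110,380,230),5)
go(fw(-.095,-.0005,.044),YAW-np.pi/2); go(fw(-.045,-.0005,.044),YAW-np.pi/2)
E
```

```text
clock: 35.05
ee_pos: [0.5194, 0.0484, 0.1015]
ee_rot: [[0.536, 0.844, -0.024], [0.844, -0.537, -0.024], [-0.033, -0.007, -0.999]]
force: [1.0, 0.1, -0.1]
width: 0.0112
[-0.09514025 -0.00112236  0.10146228] 0.011247623862178898 [ 1.00980718  0.09656777 -0.13102675]
slide [ 0.0068 -0.0005  0.1911] spin -0.0003 ee [0.5193 0.0484 0.1014] t 35.1 j7 -0.4
slide [ 0.1734 -0.0006  0.1856] spin -0.0003 ee [0.5193 0.0484 0.1014] t 35.1 j7 -0.4
```

View pics/s32.png

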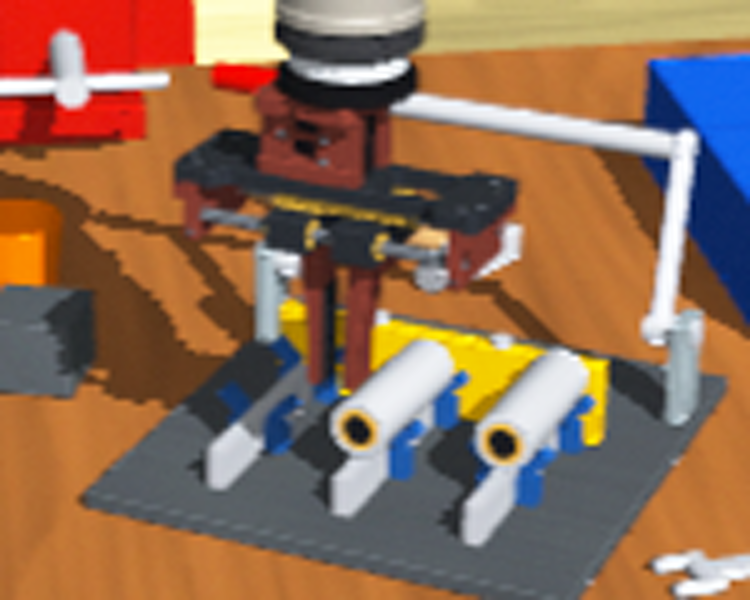

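```bash
python3 -m jog '[{"slide":[0.007,0,0.1],"spin":0,"gripper":1},{"slide":[0.007,0,0.19],"spin":0,"gripper":1},{"slide":[0.007,0,0.19],"spin":0,"gripper":1},{"slide":[0.03,0,0.19],"spin":0,"gripper":1},{"slide":[0.055,0,0.19],"spin":0,"gripper":1},{"slide":[0.075,0,0.189],"spin":0,"gripper":1},{"slide":[0.095,0,0.188],"spin":0,"gripper":1},{"slide":[0.11,0,0.188],"spin":0,"gripper":1},{"slide":[0.125,0,0.188],"spin":0,"gripper":1},{"slide":[0.14,0,0.187],"spin":0,"gripper":1},{"slide":[0.155,0,0.186],"spin":0,"gripper":1},{"slide":[0.155,0,0.186],"spin":0,"gripper":1}]' 25;  python3 - <<'E'
from h import *
s=env.sense(); print(wf(s["ee_pos"]),s["width"],s["force"],s["force"][:2]@[np.cos(YAW),np.sin(YAW)]); shot("side","s33",(230,110,380,230),5)
E
```

```text
clock: 36.3
ee_pos: [0.5327, 0.0683, 0.0449]
ee_rot: [[0.546, 0.836, -0.043], [0.835, -0.548, -0.04], [-0.057, -0.014, -0.998]]
force: [-30.6, -41.2, 38.0]
width: 0.0003
[-0.07116131 -0.00171956  0.04490164] 0.00030735986546084676 [-30.64857751 -41.17405907  38.01720971] -51.18673693517283
```

View pics/s33.png

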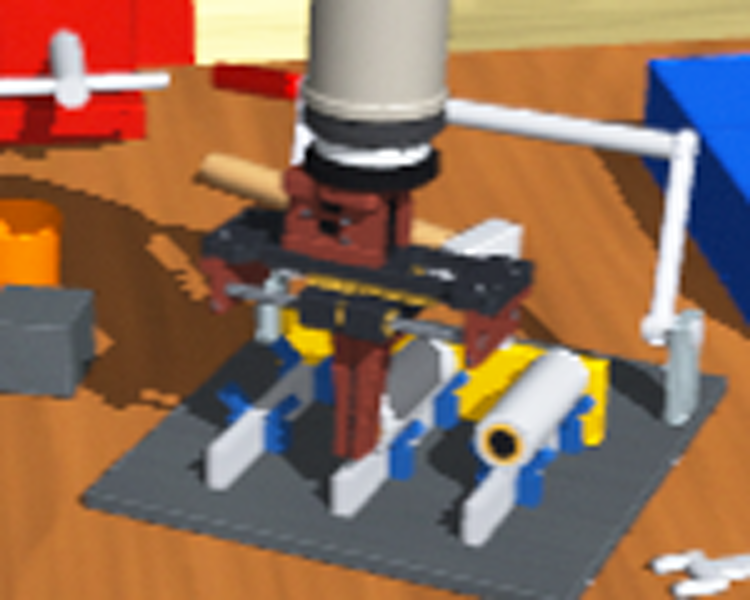

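```bash
python3 -m jog '[{"slide":[-0.04,0,0],"spin":0,"gripper":1},{"slide":[-0.08,0,0],"spin":0,"gripper":1},{"slide":[-0.08,0,-0.1],"spin":0,"gripper":0.6},{"slide":[-0.08,0,-0.2],"spin":0,"gripper":0.3},{"slide":[-0.08,0,-0.3],"spin":0,"gripper":0.2},{"slide":[-0.08,0,-0.3],"spin":0,"gripper":0.2}]' 25;  python3 - <<'E'
from h import *
s=env.sense(); print(wf(s["ee_pos"]),s["ee_rot"][2],s["width"],s["force"]); shot("side","s34",(270,140,370,220),7); shot("top","t34",(195,135,275,205),8)
E
```

```text
clock: 36.95
ee_pos: [0.5271, 0.0541, 0.1399]
ee_rot: [[0.545, 0.838, -0.035], [0.837, -0.546, -0.036], [-0.05, -0.009, -0.999]]
force: [-0.1, 0.3, -0.0]
width: 0.0287
[-0.08613245 -0.00460583  0.13992962] [-0.04958941 -0.0093476  -0.99872594] 0.028748112254923016 [-0.12661436  0.26239727 -0.01884751]
```

View pics/s34.png

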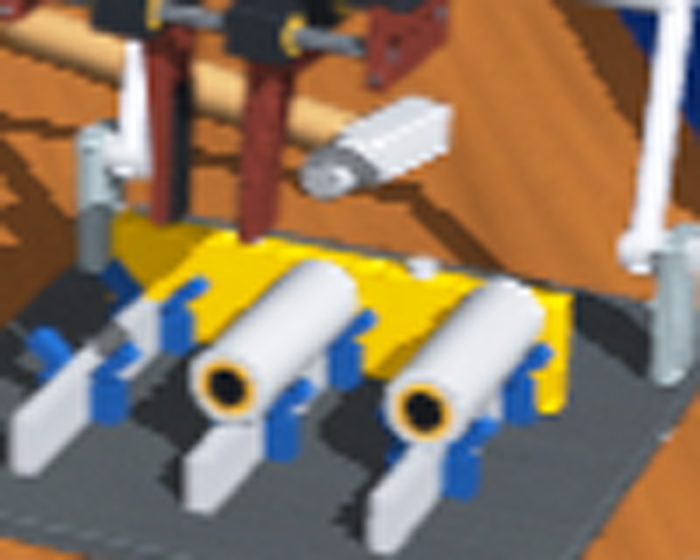

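View pics/t34.png

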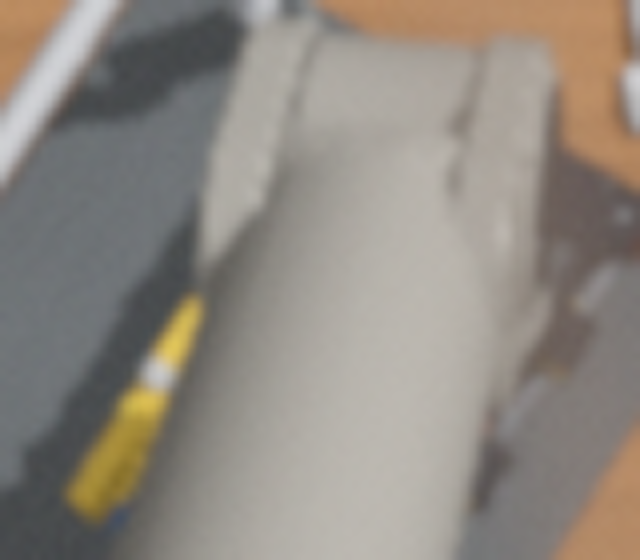

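```bash
python3 - <<'E'
from h import *
f=lambda q:wf(onz("side",(np.array([q],float)+.5)/7-.5+(270,140),.055)[0])*1000
print(f((228,384)),f((425,409)))
for x in (-47,-50,-55,-60,-65): print(x,[((proj("side",fw(x/1000,y,.055))[0]-[270,140]+.5)*7-.5).round(0).tolist() for y in(0,-.08)], [((proj("side",fw(x/1000+.096,y,.073))[0]-[270,140]+.5)*7-.5).round(0).tolist() for y in(0,-.08)])
E
```

```text
[-57.60005324   2.34064904  55.        ] [-44.58608712 -79.35616559  55.        ]
-47 [[244.0, 374.0], [424.0, 412.0]] [[333.0, 244.0], [508.0, 278.0]]
-50 [[241.0, 377.0], [422.0, 415.0]] [[330.0, 247.0], [505.0, 280.0]]
-55 [[236.0, 382.0], [417.0, 420.0]] [[326.0, 251.0], [501.0, 285.0]]
-60 [[231.0, 388.0], [413.0, 426.0]] [[321.0, 256.0], [497.0, 290.0]]
-65 [[226.0, 393.0], [408.0, 431.0]] [[317.0, 261.0], [493.0, 295.0]]
```

```bash
python3 - <<'E'
from h import *
go(fw(-.014,-.0005,.11),YAW-np.pi/2);go(fw(-.014,-.0005,.041),YAW-np.pi/2)
E
```

```text
slide [ 0.2507 -0.0086  0.0757] spin -0.0039 ee [0.5244 0.0537 0.1367] t 37.05 j7 -0.46
slide [ 0.2632 -0.0056  0.3053] spin -0.0039 ee [0.5244 0.0537 0.1367] t 37.05 j7 -0.46
```

```bash
python3 -m jog '[{"slide":[0.12,-0.004,0],"spin":0,"gripper":0.3},{"slide":[0.24,-0.009,0],"spin":-0.004,"gripper":0.3},{"slide":[0.25,-0.009,0.05],"spin":-0.004,"gripper":0.3},{"slide":[0.252,-0.008,0.076],"spin":-0.004,"gripper":0.3},{"slide":[0.252,-0.008,0.076],"spin":-0.004,"gripper":0.3}]' 25;  python3 - <<'E'
from h import *
s=env.sense(); print(wf(s["ee_pos"]),s["ee_rot"][2],s["width"],s["force"]); 
go(fw(-.014,-.0005,.040),YAW-np.pi/2)
E
```

```text
clock: 37.55
ee_pos: [0.5607, 0.1162, 0.1078]
ee_rot: [[0.535, 0.844, -0.045], [0.843, -0.536, -0.04], [-0.058, -0.016, -0.998]]
force: [0.0, -0.6, 1.0]
width: 0.0617
[-0.01571307  0.00030958  0.10777697] [-0.0576659  -0.01620278 -0.99820445] 0.06171539395854113 [ 0.02086286 -0.58747948  0.99091497]
slide [0.0187 0.0064 0.2251] spin -0.0002 ee [0.5607 0.1162 0.1078] t 37.55 j7 -0.5
```

```bash
python3 -m jog '[{"slide":[0.019,0.006,0.1],"spin":0,"gripper":0.3},{"slide":[0.019,0.006,0.2],"spin":0,"gripper":0.3},{"slide":[0.019,0.006,0.226],"spin":0,"gripper":0.3},{"slide":[0.019,0.006,0.226],"spin":0,"gripper":0.5},{"slide":[0.019,0.006,0.226],"spin":0,"gripper":0.8},{"slide":[0.019,0.006,0.226],"spin":0,"gripper":0.8},{"slide":[0.019,0.006,0.226],"spin":0,"gripper":0.8},{"slide":[0.019,0.006,0.226],"spin":0,"gripper":0.8},{"slide":[0.019,0.006,0.15],"spin":0,"gripper":0.8},{"slide":[0.019,0.006,0.1],"spin":0,"gripper":0.8},{"slide":[0.019,0.006,0.1],"spin":0,"gripper":0.8}]' 25;  python3 - <<'E'
from h import *
s=env.sense(); print(wf(s["ee_pos"]),s["ee_rot"][2],s["width"],s["force"]); shot("side","s35",(270,100,390,200),6)
E
```

```text
clock: 38.65
ee_pos: [0.5656, 0.1193, 0.0795]
ee_rot: [[0.535, 0.844, -0.041], [0.843, -0.536, -0.039], [-0.054, -0.014, -0.998]]
force: [0.8, 0.2, -2.9]
width: 0.0358
[-0.01052042 -0.00212978  0.07948716] [-0.05441539 -0.01369321 -0.99842449] 0.03583672041979067 [ 0.81198231  0.16330044 -2.90409231]
```

View pics/s35.png

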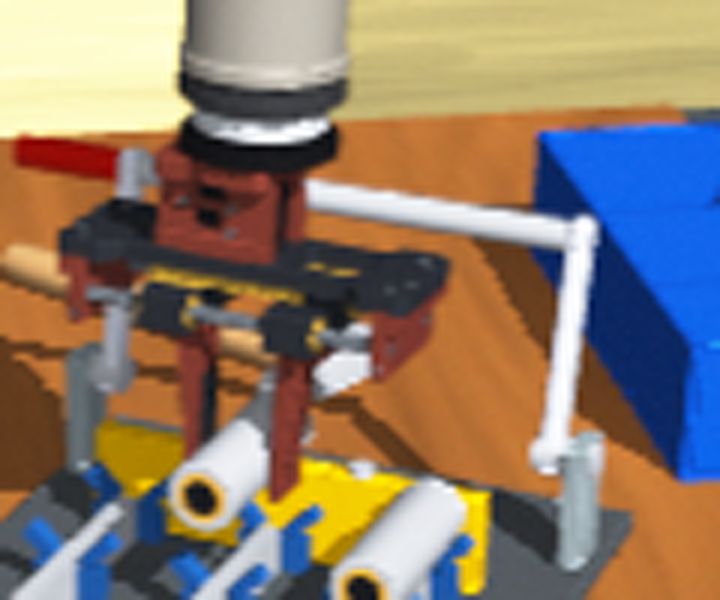

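```bash
python3 - <<'E'
from h import *
go(fw(.0005,-.0005,.075));go(fw(.0005,-.0005,.0405))
E
```

```text
slide [ 0.0389 -0.0027  0.0089] spin None ee [0.5647 0.1193 0.0783] t 38.7 j7 -0.48
slide [ 0.0453 -0.001   0.1237] spin None ee [0.5647 0.1193 0.0783] t 38.7 j7 -0.48
```

```bash
python3 -m jog '[{"slide":[0.02,-0.003,0],"spin":0,"gripper":0.8},{"slide":[0.039,-0.003,0],"spin":0,"gripper":0.8},{"slide":[0.04,-0.003,0.03],"spin":0,"gripper":0.8},{"slide":[0.042,-0.002,0.07],"spin":0,"gripper":0.8},{"slide":[0.045,-0.001,0.1],"spin":0,"gripper":0.8},{"slide":[0.045,-0.001,0.12],"spin":0,"gripper":0.8},{"slide":[0.045,-0.001,0.124],"spin":0,"gripper":0.8},{"slide":[0.045,-0.001,0.124],"spin":0,"gripper":0.5},{"slide":[0.045,-0.001,0.124],"spin":0,"gripper":0.5},{"slide":[0.045,-0.001,0.124],"spin":0,"gripper":0.5}]' 25;  python3 - <<'E'
from h import *
s=env.sense(); print(wf(s["ee_pos"]),s["ee_rot"][2],s["width"],s["force"]); shot("side","s36",(270,140,370,220),7)
E
```

```text
clock: 39.7
ee_pos: [0.5697, 0.129, 0.0396]
ee_rot: [[0.535, 0.844, -0.043], [0.843, -0.536, -0.04], [-0.057, -0.015, -0.998]]
force: [0.1, 0.5, 0.2]
width: 0.0436
[-7.28057205e-05 -3.93686246e-04  3.96253491e-02] [-0.0566132  -0.01534259 -0.99827829] 0.0435693000426696 [0.14114189 0.48660763 0.23459646]
```

View pics/s36.png

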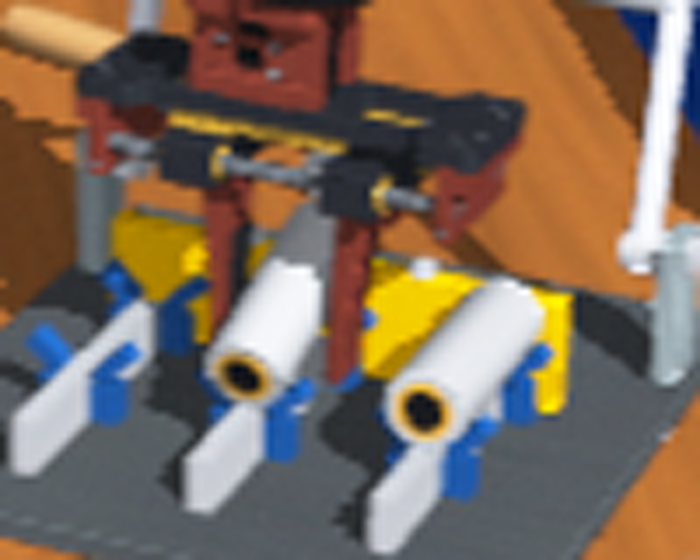

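```bash
python3 -m jog '[{"slide":[0,0,0],"spin":0,"gripper":0.8},{"slide":[0,0,0],"spin":0,"gripper":0.8},{"slide":[0,0,0],"spin":0,"gripper":0.8},{"slide":[-0.01,0,0],"spin":0,"gripper":0.8},{"slide":[-0.025,0,0],"spin":0,"gripper":0.8},{"slide":[-0.025,0,0],"spin":0,"gripper":0.8},{"slide":[-0.025,0,0],"spin":0,"gripper":0.5},{"slide":[-0.025,0,0],"spin":0,"gripper":0.5},{"slide":[-0.025,0,0],"spin":0,"gripper":0.5}]' 15;  python3 - <<'E'
from h import *
s=env.sense(); print(wf(s["ee_pos"]),s["ee_rot"][2],s["width"],s["force"]); shot("side","s37",(270,140,370,220),7)
E
```

```text
clock: 40.65
ee_pos: [0.5661, 0.1229, 0.0404]
ee_rot: [[0.535, 0.844, -0.043], [0.843, -0.536, -0.039], [-0.056, -0.015, -0.998]]
force: [-0.2, 0.2, -0.4]
width: 0.0443
[-0.00723229 -0.00062526  0.04038695] [-0.05605821 -0.01494441 -0.99831565] 0.04433456393835952 [-0.21500994  0.186316   -0.41905436]
```

View pics/s37.png

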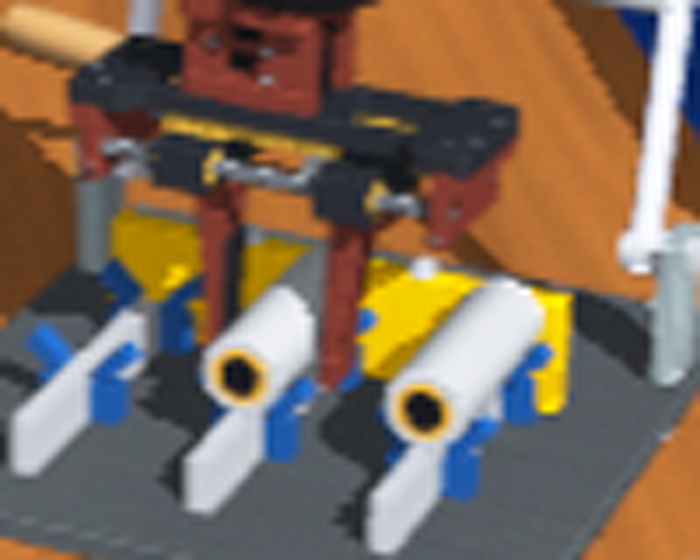

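```bash
python3 -m jog '[{"slide":[0,0,0],"spin":0,"gripper":0.8},{"slide":[0,0,0],"spin":0,"gripper":0.8},{"slide":[0,0,0],"spin":0,"gripper":0.8},{"slide":[0.015,0,0],"spin":0,"gripper":0.8},{"slide":[0.03,0,-0.001],"spin":0,"gripper":0.8},{"slide":[0.045,0,-0.002],"spin":0,"gripper":0.8},{"slide":[0.06,0,-0.002],"spin":0,"gripper":0.8},{"slide":[0.07,0,-0.003],"spin":0,"gripper":0.8},{"slide":[0.07,0,-0.003],"spin":0,"gripper":0.8},{"slide":[0.04,0,-0.003],"spin":0,"gripper":0.5},{"slide":[0.03,0,-0.003],"spin":0,"gripper":0.5},{"slide":[0.03,0,-0.003],"spin":0,"gripper":0.5},{"slide":[0.03,0,-0.1],"spin":0,"gripper":0.4},{"slide":[0.02,0,-0.2],"spin":0,"gripper":0.3},{"slide":[-0.1,0,-0.3],"spin":0,"gripper":0.2},{"slide":[-0.25,0,-0.35],"spin":0,"gripper":0.2},{"slide":[-0.4,0,-0.35],"spin":0,"gripper":0.2},{"slide":[-0.55,0,-0.35],"spin":0,"gripper":0.2},{"slide":[-0.7,0,-0.35],"spin":0,"gripper":0.2},{"slide":[-0.7,0,-0.35],"spin":0,"gripper":0.2}]' 20;  python3 - <<'E'
from h import *
s=env.sense(); print(wf(s["ee_pos"]),s["ee_rot"][2],s["width"],s["force"]); shot("side","s38",(270,140,370,220),7); shot("top","t38",(195,135,275,205),8)
E
```

```text
clock: 42.7
ee_pos: [0.4556, -0.0542, 0.1576]
ee_rot: [[0.541, 0.84, -0.043], [0.839, -0.542, -0.038], [-0.055, -0.015, -0.998]]
force: [0.1, 0.5, 0.8]
width: 0.0703
[-0.21591001 -0.00229695  0.15761663] [-0.05517863 -0.01536472 -0.99835827] 0.07033494939298914 [0.07113661 0.52970369 0.78369122]
```

View pics/s38.png

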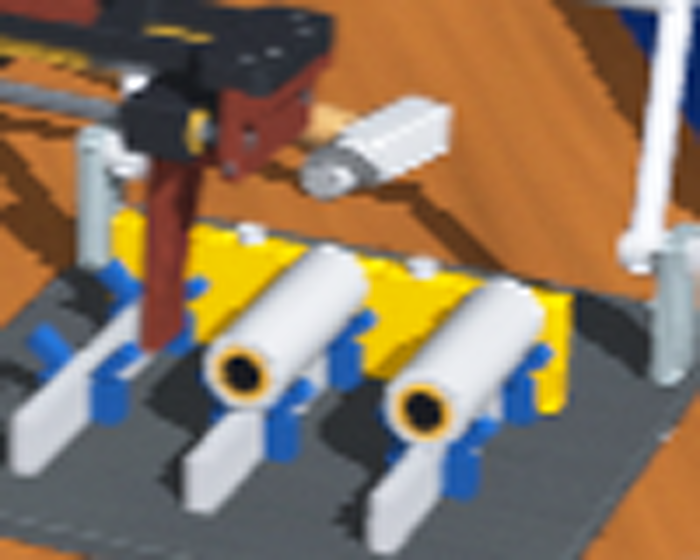

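View pics/t38.png

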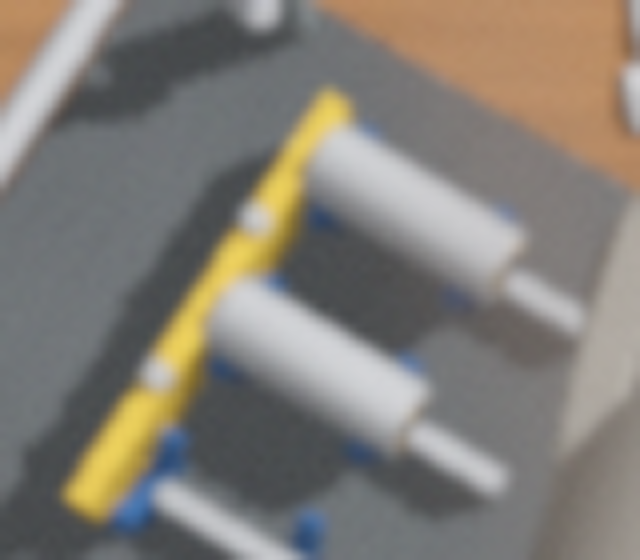

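```bash
python3 - <<'E'
from h import *
p=cv2.imread("pics/t38_raw.png"); save(p,"t38d",(290,120,450,280),4)
p=cv2.imread("pics/s38_raw.png"); save(p,"s38d",(230,200,430,360),4)
E
```

```text
(no output)
```

View pics/t38d.png

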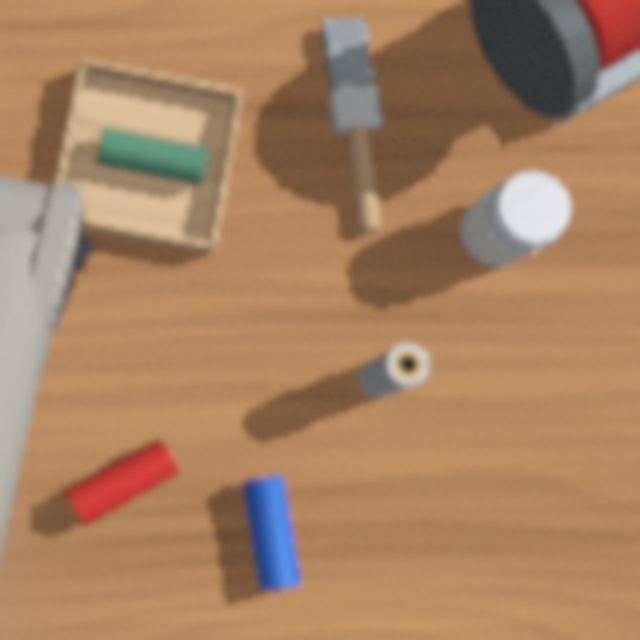

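View pics/s38d.png

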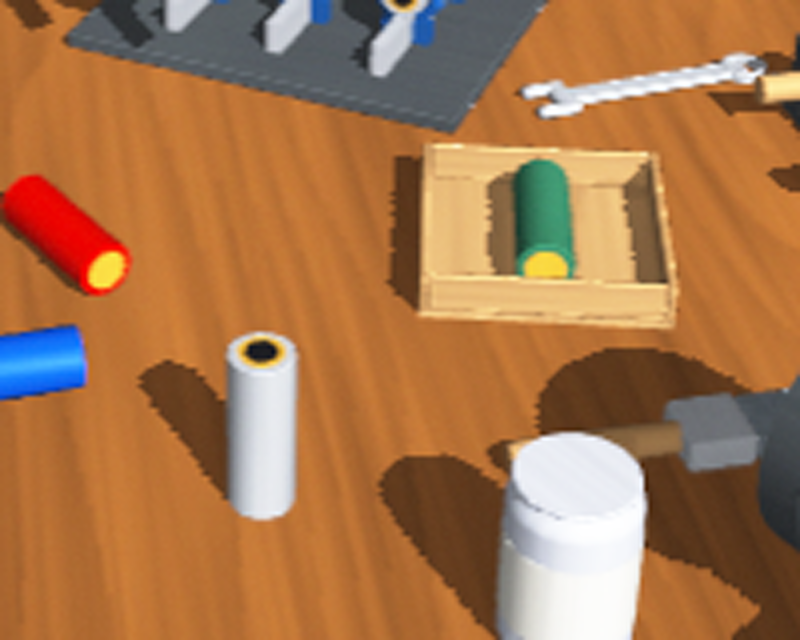

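```bash
python3 - <<'E'
from h import *
go([.447,-.4022,.15],YAW-np.pi/2)
print(onz("top",np.array([[525,208]])/4+[290,120],.1))
E
```

```text
slide [-1.0096  0.5973  0.0714] spin -0.0004 ee [ 0.4589 -0.0499  0.1575] t 42.8 j7 -0.34
[[ 0.57694925 -0.51155883  0.1       ]]
```

```bash
python3 -m jog '[{"slide":[-0.13,0.08,-0.03],"spin":0,"gripper":0.2},{"slide":[-0.26,0.16,-0.05],"spin":0,"gripper":0.2},{"slide":[-0.39,0.24,-0.05],"spin":0,"gripper":0.2},{"slide":[-0.52,0.32,-0.03],"spin":0,"gripper":0.2},{"slide":[-0.65,0.4,-0.01],"spin":0,"gripper":0.2},{"slide":[-0.78,0.48,0],"spin":0,"gripper":0.2},{"slide":[-0.9,0.55,0.03],"spin":0,"gripper":0.2},{"slide":[-0.97,0.59,0.06],"spin":0,"gripper":0.2},{"slide":[-1,0.597,0.07],"spin":0,"gripper":0.2},{"slide":[-1,0.597,0.07],"spin":0,"gripper":0.2},{"slide":[-1,0.597,0.07],"spin":0,"gripper":0.2}]' 5;  python3 - <<'E'
from h import *
go([.447,-.4022,.053],YAW-np.pi/2)
E
```

```text
clock: 43.9
ee_pos: [0.4498, -0.3979, 0.15]
ee_rot: [[0.534, 0.845, -0.041], [0.844, -0.535, -0.037], [-0.053, -0.015, -0.998]]
force: [-0.7, 1.0, -0.1]
width: 0.07
slide [1.000e-04 4.500e-03 3.238e-01] spin 0.0003 ee [ 0.4498 -0.3979  0.15  ] t 43.9 j7 0.41
```

```bash
python3 -m jog '[{"slide":[0,0.004,0.1],"spin":0,"gripper":0.2},{"slide":[0,0.004,0.2],"spin":0,"gripper":0.2},{"slide":[0,0.004,0.29],"spin":0,"gripper":0.2},{"slide":[0,0.004,0.324],"spin":0,"gripper":0.3},{"slide":[0,0.004,0.324],"spin":0,"gripper":0.5},{"slide":[0,0.004,0.324],"spin":0,"gripper":0.8},{"slide":[0,0.004,0.324],"spin":0,"gripper":0.8},{"slide":[0,0.004,0.324],"spin":0,"gripper":0.8},{"slide":[0,0.004,0.324],"spin":0,"gripper":0.8},{"slide":[0,0.004,0.324],"spin":0,"gripper":0.8}]' 5;  python3 - <<'E'
from h import *
s=env.sense(); print(s["width"],s["force"],s["ee_pos"]); shot("side","s39",(230,200,380,340),4)
E
```

```text
clock: 44.9
ee_pos: [0.4479, -0.4028, 0.0542]
ee_rot: [[0.534, 0.845, -0.038], [0.844, -0.535, -0.038], [-0.053, -0.012, -0.999]]
force: [1.1, 1.1, 6.0]
width: 0.0361
0.03613896203505866 [1.07317021 1.14910871 5.98750946] [ 0.44793124 -0.4028218   0.05421648]
```

View pics/s39.png

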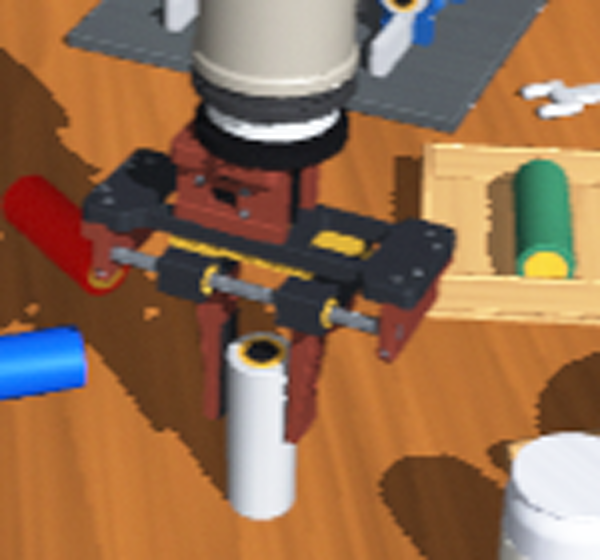

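```bash
python3 -m jog '[{"slide":[0.032,0,-0.004],"spin":0,"gripper":0.8},{"slide":[0.064,0,-0.007],"spin":0,"gripper":0.8},{"slide":[0.096,0,-0.006],"spin":0,"gripper":0.8},{"slide":[0.128,0,-0.003],"spin":0,"gripper":0.8}]' 4;  python3 - <<'E'
from h import *
s=env.sense(); print(s["ee_pos"],s["width"],s["force"]); shot("side","s40",(230,200,380,340),4)
E
```

```text
clock: 45.35
ee_pos: [0.4687, -0.3699, 0.0535]
ee_rot: [[0.533, 0.845, -0.039], [0.844, -0.535, -0.039], [-0.053, -0.012, -0.999]]
force: [-2.0, -0.3, 5.8]
width: 0.0356
[ 0.46867832 -0.36992393  0.05348147] 0.03560258841703999 [-2.04823203 -0.2966433   5.81236754]
```

View pics/s40.png

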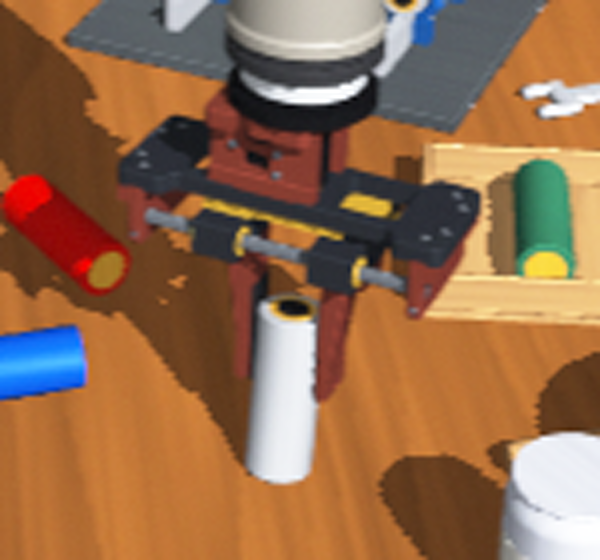

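```bash
python3 -m jog '[{"slide":[0,0,0],"spin":0,"gripper":0.5},{"slide":[0,0,0],"spin":0,"gripper":0.5},{"slide":[0,0,0],"spin":0,"gripper":0.5},{"slide":[0,0,-0.04],"spin":0,"gripper":0.4},{"slide":[-0.01,0,-0.082],"spin":0,"gripper":0.4},{"slide":[-0.01,0,-0.082],"spin":0,"gripper":0.4},{"slide":[-0.01,0,-0.082],"spin":0,"gripper":0.4}]' 3;  python3 - <<'E'
from h import *
s=env.sense(); print(s["ee_pos"],s["width"],s["force"]); shot("side","s41",(230,200,380,340),4)
E
```

```text
clock: 46.1
ee_pos: [0.4695, -0.3701, 0.0786]
ee_rot: [[0.532, 0.846, -0.037], [0.845, -0.533, -0.038], [-0.052, -0.011, -0.999]]
force: [-0.2, -0.9, 0.8]
width: 0.0524
[ 0.46951799 -0.37011628  0.07856036] 0.052371521695715295 [-0.15101233 -0.9255346   0.76640698]
```

View pics/s41.png

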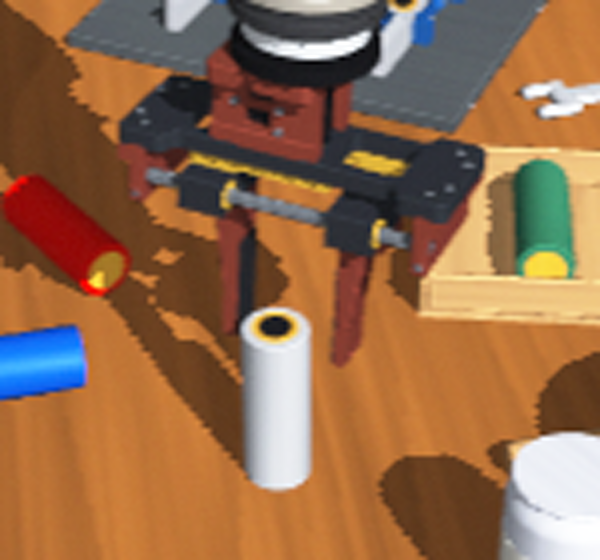

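```bash
python3 - <<'E'
from h import *
P=onz("side",(np.array([(275,326)])+.5)/4-.5+[230,200],.096)[0]; print(P); go([P[0],P[1],.078],YAW-np.pi/2)
E
```

```text
[ 0.4580553 -0.3799794  0.096    ]
slide [-0.0489 -0.0136  0.0028] spin 0.001 ee [ 0.4694 -0.3697  0.078 ] t 46.15 j7 0.41
```

Adjust by −14 mm in x, then close at 3 N near the top and check.

```bash
python3 -m jog '[{"slide":[-0.048,-0.013,0],"spin":0,"gripper":0.4},{"slide":[-0.048,-0.013,0],"spin":0,"gripper":0.6},{"slide":[-0.048,-0.013,0],"spin":0,"gripper":0.8},{"slide":[-0.048,-0.013,0],"spin":0,"gripper":0.8},{"slide":[-0.048,-0.013,0],"spin":0,"gripper":0.8},{"slide":[-0.048,-0.013,0],"spin":0,"gripper":0.8}]' 3;  python3 - <<'E'
from h import *
s=env.sense(); print(s["ee_pos"],s["width"],s["force"])
E
python3 -m jog '[{"slide":[0.038,0,-0.008],"spin":0,"gripper":0.8},{"slide":[0.077,0,-0.012],"spin":0,"gripper":0.8},{"slide":[0.115,0,-0.007],"spin":0,"gripper":0.8},{"slide":[0.153,0,0.001],"spin":0,"gripper":0.8}]' 3; python3 - <<'E'
from h import *
s=env.sense(); print(s["ee_pos"],s["width"],s["force"]); shot("side","s42",(230,200,380,340),4)
E
```

```text
clock: 46.75
ee_pos: [0.4587, -0.3797, 0.0787]
ee_rot: [[0.531, 0.846, -0.038], [0.846, -0.533, -0.037], [-0.052, -0.012, -0.999]]
force: [0.5, -0.1, -0.2]
width: 0.0359
[ 0.45865481 -0.37968054  0.07873703] 0.035909857381774594 [ 0.5457811  -0.13690915 -0.22614161]
clock: 47.15
ee_pos: [0.4844, -0.3394, 0.0762]
ee_rot: [[0.53, 0.847, -0.037], [0.846, -0.532, -0.037], [-0.051, -0.011, -0.999]]
force: [-0.1, 0.5, -0.2]
width: 0.0361
[ 0.48435195 -0.33944237  0.07616506] 0.03614674003270659 [-0.09850709  0.53806252 -0.16752013]
```

View pics/s42.png

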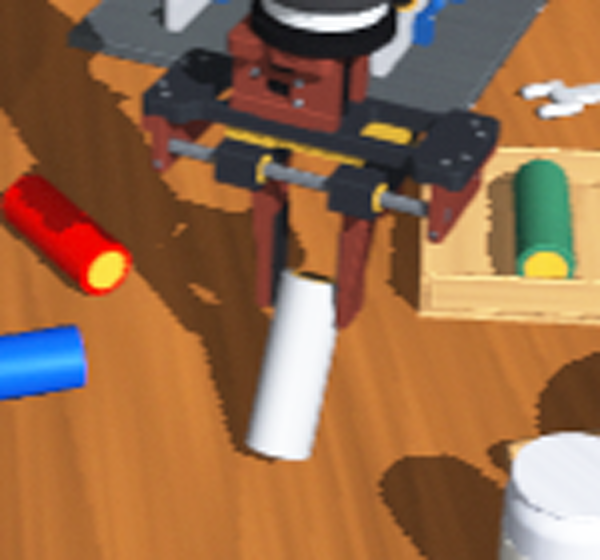

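```bash
python3 -m jog '[{"slide":[0.036,0,0.014],"spin":0,"gripper":0.8},{"slide":[0.07,0,0.03],"spin":0,"gripper":0.8},{"slide":[0.1,0,0.052],"spin":0,"gripper":0.8},{"slide":[0.128,0,0.077],"spin":0,"gripper":0.8},{"slide":[0.152,0,0.108],"spin":0,"gripper":0.8},{"slide":[0.172,0,0.14],"spin":0,"gripper":0.8},{"slide":[0.187,0,0.172],"spin":0,"gripper":0.8},{"slide":[0.197,0,0.2],"spin":0,"gripper":0.8}]' 3; python3 - <<'E'
from h import *
s=env.sense(); print(s["ee_pos"],s["width"],s["force"]); shot("side","s43",(230,200,380,340),4)
E
```

```text
clock: 48.0
ee_pos: [0.5143, -0.2891, 0.0114]
ee_rot: [[0.528, 0.848, -0.038], [0.848, -0.53, -0.035], [-0.05, -0.013, -0.999]]
force: [-1.5, 1.5, 5.6]
width: 0.0359
[ 0.5142867  -0.2890823   0.01141948] 0.03592548487551589 [-1.48084369  1.52905269  5.64331777]
```

View pics/s43.png

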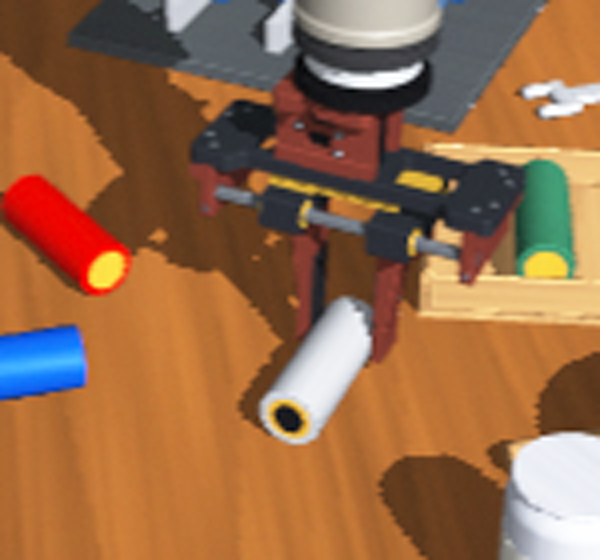

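```bash
python3 -m jog '[{"slide":[0,0,0],"spin":0,"gripper":0.52},{"slide":[0,0,0],"spin":0,"gripper":0.52},{"slide":[0,0,0],"spin":0,"gripper":0.52},{"slide":[0,0,0],"spin":0,"gripper":0.52}]' 3; python3 - <<'E'
from h import *
s=env.sense(); print(s["ee_pos"],s["width"],s["force"]); shot("side","s44",(250,230,350,320),6)
E
```

```text
clock: 48.45
ee_pos: [0.5143, -0.2892, 0.011]
ee_rot: [[0.528, 0.848, -0.038], [0.847, -0.53, -0.036], [-0.05, -0.013, -0.999]]
force: [0.6, 0.1, 0.5]
width: 0.0421
[ 0.51427656 -0.28916604  0.01100261] 0.042097070336685596 [0.59825194 0.07183761 0.5418612 ]
```

View pics/s44.png

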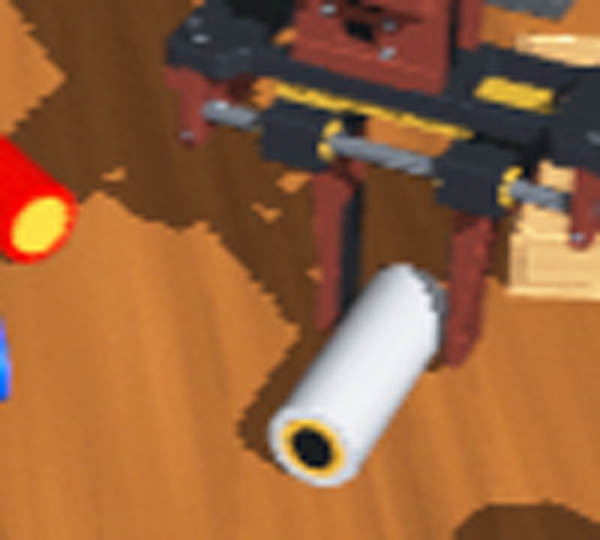

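```bash
python3 - <<'E'
from h import *
e=onz("side",(np.array([(313,447)])+.5)/6-.5+[250,230],.018)[0]; u=np.array([.53,.848,0]); c=e+u*.048; print("end",e,"centre",c)
go([c[0],c[1],.0045],YAW-np.pi/2)
E
```

```text
end [ 0.46874392 -0.35966879  0.018     ] centre [ 0.49418392 -0.31896479  0.018     ]
slide [-0.1188 -0.0038  0.0276] spin 0.0024 ee [ 0.5143 -0.2891  0.011 ] t 48.5 j7 0.32
```

```bash
python3 -m jog '[{"slide":[-0.06,-0.002,0.01],"spin":0,"gripper":0.5},{"slide":[-0.119,-0.004,0.022],"spin":0.002,"gripper":0.5},{"slide":[-0.119,-0.004,0.025],"spin":0.002,"gripper":0.5},{"slide":[-0.119,-0.004,0.025],"spin":0.002,"gripper":0.8},{"slide":[-0.119,-0.004,0.025],"spin":0.002,"gripper":0.8},{"slide":[-0.119,-0.004,0.025],"spin":0.002,"gripper":0.8},{"slide":[-0.119,-0.004,0.025],"spin":0.002,"gripper":0.8},{"slide":[-0.119,-0.004,0.025],"spin":0.002,"gripper":0.8},{"slide":[-0.119,-0.004,-0.1],"spin":0,"gripper":0.8},{"slide":[-0.119,-0.004,-0.25],"spin":0,"gripper":0.8},{"slide":[-0.119,-0.004,-0.4],"spin":0,"gripper":0.8},{"slide":[-0.119,-0.004,-0.45],"spin":0,"gripper":0.8},{"slide":[-0.119,-0.004,-0.45],"spin":0,"gripper":0.8}]' 25;  python3 - <<'E'
from h import *
s=env.sense(); print(s["ee_pos"],s["width"],s["force"]); shot("side","s45",(240,170,360,270),6)
go(fw(-.05,.0795,.14),YAW-np.pi/2)
E
```

```text
clock: 49.8
ee_pos: [0.5006, -0.3138, 0.149]
ee_rot: [[0.528, 0.849, -0.035], [0.848, -0.529, -0.036], [-0.049, -0.01, -0.999]]
force: [0.1, 0.2, -4.6]
width: 0.0352
[ 0.5006017  -0.31383634  0.14898057] 0.035162299264738996 [ 0.07430399  0.16909877 -4.55422735]
slide [ 1.2104 -0.8478 -0.025 ] spin 0.0026 ee [ 0.4995 -0.313   0.147 ] t 49.85 j7 0.26
```

View pics/s45.png

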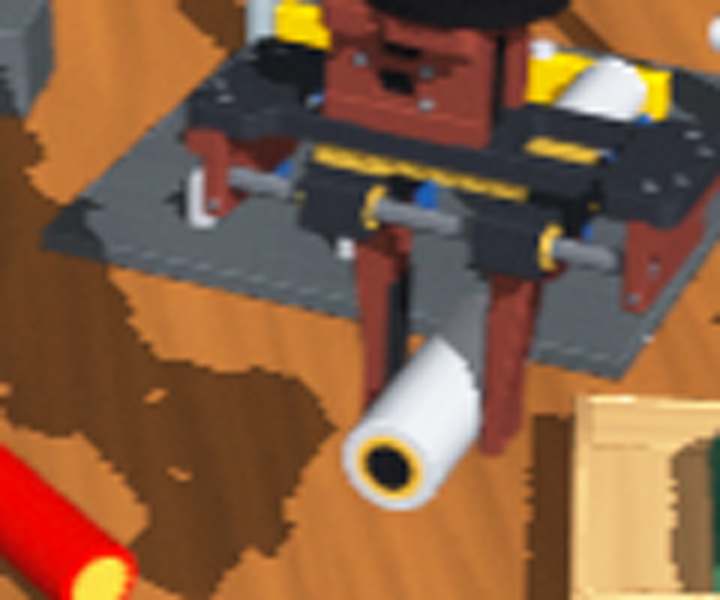

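```bash
python3 - <<'E'
from h import *
s=env.sense(); u=np.array([np.cos(YAW),np.sin(YAW),0]); v=np.array([u[1],-u[0],0])
for z in (.158,.1605,.163):
    e=onz("side",(np.array([(389,466)])+.5)/6-.5+[240,170],z)[0]; d=e-s["ee_pos"]; print(z,"near end rel TCP",d@u,d@v)
E
```

```text
0.158 near end rel TCP -0.043105117642949685 -0.0015303768456882087
0.1605 near end rel TCP -0.046620532950765764 -2.4042559895141858e-05
0.163 near end rel TCP -0.05013594825858215 0.0014822917258980547
```

```bash
python3 -m jog '[{"slide":[0.13,-0.09,-0.01],"spin":0,"gripper":0.8},{"slide":[0.26,-0.18,-0.01],"spin":0,"gripper":0.8},{"slide":[0.39,-0.27,-0.02],"spin":0,"gripper":0.8},{"slide":[0.52,-0.36,-0.03],"spin":0,"gripper":0.8},{"slide":[0.65,-0.45,-0.04],"spin":0,"gripper":0.8},{"slide":[0.78,-0.55,-0.04],"spin":0,"gripper":0.8},{"slide":[0.91,-0.64,-0.045],"spin":0.002,"gripper":0.8},{"slide":[0.98,-0.74,-0.05],"spin":0.002,"gripper":0.8},{"slide":[1,-0.848,-0.05],"spin":0.002,"gripper":0.8},{"slide":[1,-0.848,-0.05],"spin":0.002,"gripper":0.8},{"slide":[1,-0.848,-0.05],"spin":0.002,"gripper":0.8}]' 25;  python3 - <<'E'
from h import *
s=env.sense(); print(wf(s["ee_pos"]),s["width"],s["force"])
go(fw(-.0055,.0795,.11),YAW-np.pi/2)
E
```

```text
clock: 50.95
ee_pos: [0.4407, 0.0767, 0.149]
ee_rot: [[0.531, 0.846, -0.04], [0.846, -0.532, -0.036], [-0.052, -0.015, -0.999]]
force: [-0.2, -1.4, -2.5]
width: 0.0352
[-0.11342289  0.08047914  0.1490239 ] 0.03520966533212177 [-0.18145303 -1.41196963 -2.51390976]
slide [0.366  0.0067 0.111 ] spin 0.0013 ee [0.4407 0.0767 0.149 ] t 50.95 j7 -0.57
```

```bash
python3 -m jog '[{"slide":[0.12,0.003,0],"spin":0,"gripper":0.8},{"slide":[0.24,0.006,0.03],"spin":0.001,"gripper":0.8},{"slide":[0.34,0.007,0.07],"spin":0.001,"gripper":0.8},{"slide":[0.366,0.007,0.11],"spin":0.001,"gripper":0.8},{"slide":[0.366,0.007,0.11],"spin":0.001,"gripper":0.8},{"slide":[0.366,0.007,0.11],"spin":0.001,"gripper":0.8}]' 25;  python3 - <<'E'
from h import *
s=env.sense(); print(wf(s["ee_pos"]),s["width"],s["force"]); shot("side","s46",(240,100,360,200),6)
go(fw(-.0055,.0795,.041),YAW-np.pi/2)
E
```

```text
clock: 51.55
ee_pos: [0.4989, 0.1648, 0.1097]
ee_rot: [[0.536, 0.843, -0.042], [0.843, -0.537, -0.038], [-0.055, -0.015, -0.998]]
force: [0.6, -0.7, -3.0]
width: 0.0352
[-0.00779882  0.07850008  0.10967102] 0.03522325877237925 [ 0.62955931 -0.68453856 -2.98047856]
slide [ 1.930e-02 -2.000e-04  2.301e-01] spin -0.0006 ee [0.4991 0.1649 0.1102] t 51.6 j7 -0.59
```

View pics/s46.png

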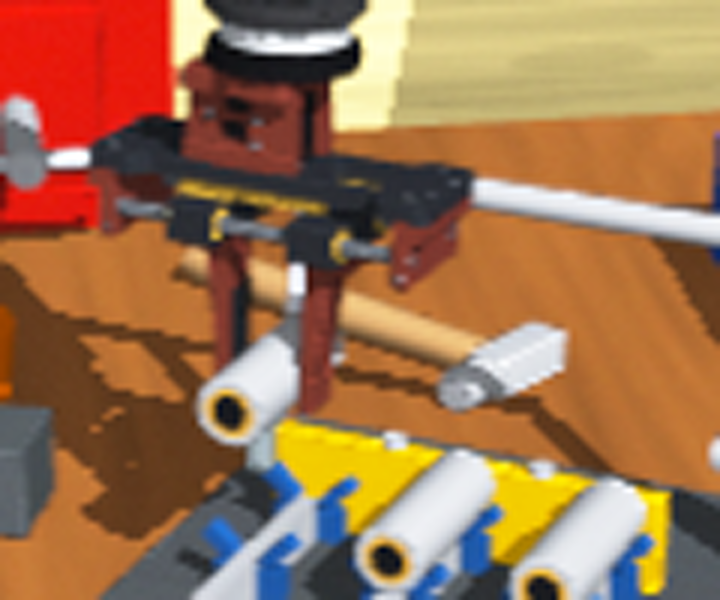

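```bash
python3 -m jog '[{"slide":[0.01,0,0.1],"spin":0,"gripper":0.8},{"slide":[0.017,0,0.17],"spin":0,"gripper":0.8},{"slide":[0.019,0,0.2],"spin":0,"gripper":0.8},{"slide":[0.019,0,0.22],"spin":0,"gripper":0.8},{"slide":[0.019,0,0.232],"spin":0,"gripper":0.8},{"slide":[0.019,0,0.232],"spin":0,"gripper":0.8},{"slide":[0.019,0,0.232],"spin":0,"gripper":0.5},{"slide":[0.019,0,0.23],"spin":0,"gripper":0.5},{"slide":[0.019,0,0.23],"spin":0,"gripper":0.5}]' 20;  python3 - <<'E'
from h import *
s=env.sense(); print(wf(s["ee_pos"]),s["width"],s["force"]); shot("side","s47",(240,120,360,220),6)
E
```

```text
clock: 52.5
ee_pos: [0.5001, 0.1673, 0.0417]
ee_rot: [[0.536, 0.843, -0.04], [0.842, -0.538, -0.037], [-0.052, -0.014, -0.999]]
force: [-0.2, -0.1, -0.7]
width: 0.0439
[-0.00503315  0.0788326   0.04171298] 0.043854382409033915 [-0.24596349 -0.13351608 -0.71392585]
```

View pics/s47.png

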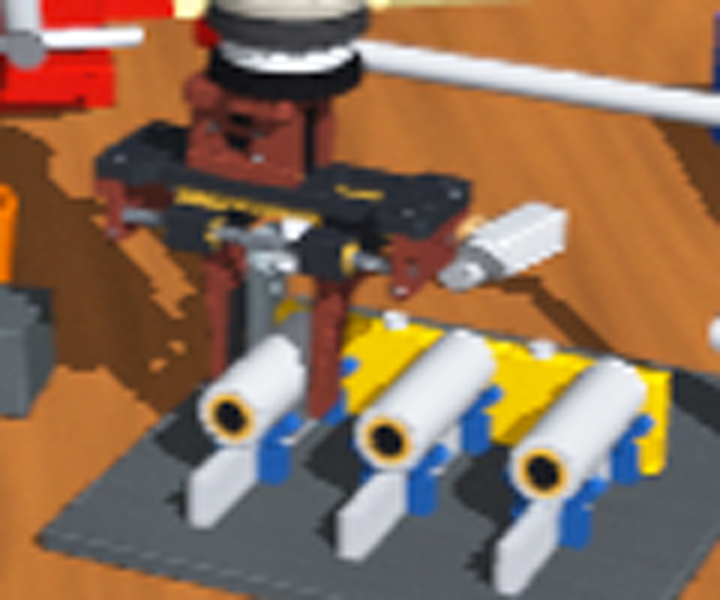

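```bash
python3 -m jog '[{"slide":[0,0.002,0],"spin":0,"gripper":0.8},{"slide":[0,0.002,0],"spin":0,"gripper":0.8},{"slide":[0,0.002,0],"spin":0,"gripper":0.8},{"slide":[0.015,0.002,0],"spin":0,"gripper":0.8},{"slide":[0.03,0.002,-0.001],"spin":0,"gripper":0.8},{"slide":[0.045,0.002,-0.002],"spin":0,"gripper":0.8},{"slide":[0.06,0.002,-0.002],"spin":0,"gripper":0.8},{"slide":[0.07,0.002,-0.003],"spin":0,"gripper":0.8},{"slide":[0.07,0.002,-0.003],"spin":0,"gripper":0.8},{"slide":[0.04,0.002,-0.003],"spin":0,"gripper":0.5},{"slide":[0.03,0.002,-0.003],"spin":0,"gripper":0.5},{"slide":[0.03,0.002,-0.003],"spin":0,"gripper":0.5},{"slide":[0.03,0.002,-0.1],"spin":0,"gripper":0.4},{"slide":[0.02,0.002,-0.2],"spin":0,"gripper":0.3},{"slide":[-0.1,0,-0.3],"spin":0,"gripper":0.2},{"slide":[-0.25,0,-0.35],"spin":0,"gripper":0.2},{"slide":[-0.4,0,-0.35],"spin":0,"gripper":0.2},{"slide":[-0.4,-0.1,-0.35],"spin":0,"gripper":0.2},{"slide":[-0.4,-0.25,-0.35],"spin":0,"gripper":0.2},{"slide":[-0.4,-0.25,-0.35],"spin":0,"gripper":0.2}]' 20;  python3 - <<'E'
from h import *
s=env.sense(); print(wf(s["ee_pos"]),s["ee_rot"][2],s["width"],s["force"]); shot("side","s48",(260,140,360,220),7); shot("top","t48",(190,135,270,210),8)
E
```

```text
clock: 54.55
ee_pos: [0.3728, 0.114, 0.1534]
ee_rot: [[0.529, 0.847, -0.043], [0.847, -0.531, -0.035], [-0.052, -0.018, -0.998]]
force: [1.1, 0.1, 0.0]
width: 0.0703
[-0.11827912  0.1578354   0.15339945] [-0.05207411 -0.01769517 -0.99848644] 0.07025634214416432 [1.11241424 0.08969382 0.03222398]
```

View pics/s48.png

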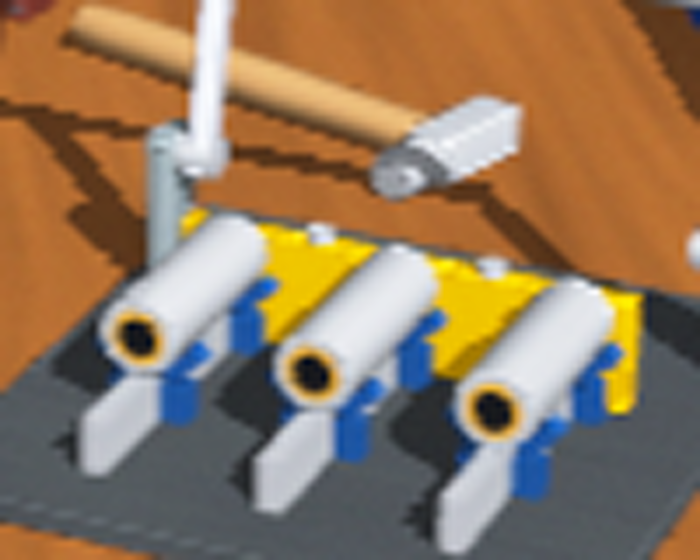

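View pics/t48.png

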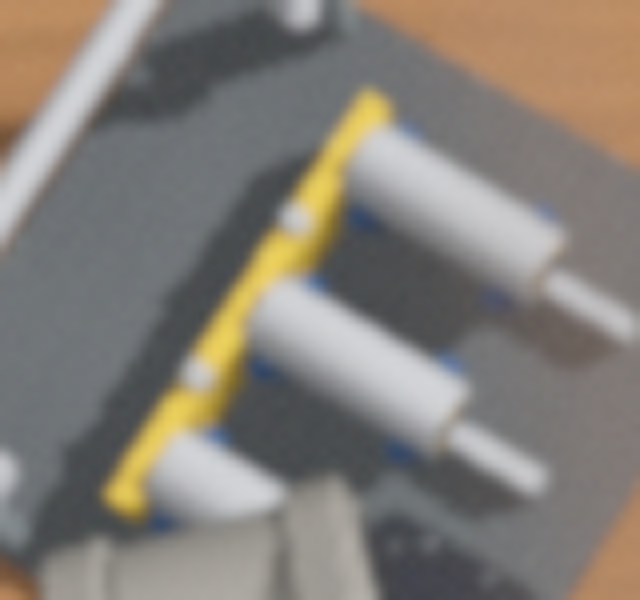

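```bash
cat > ends.py <<'E'
from h import *
import sys
from scipy.optimize import least_squares
p,_=(cv2.imread(sys.argv[1]),0); n=sys.argv[2]
g=cv2.cvtColor(p,cv2.COLOR_BGR2GRAY)
# bush hole centroid: dark blob near predicted near end (side)
for y in(-.08,0,.08):
    uv=proj(n,fw(-.047,y,.055))[0]; u,v=uv.round().astype(int)
    sub=g[v-6:v+7,u-6:u+7].astype(float); w=np.clip(110-sub,0,None); vv,uu=np.mgrid[v-6:v+7,u-6:u+7]
    c=np.array([(w*uu).sum(),(w*vv).sum()])/w.sum()
    r=least_squares(lambda q:proj(n,fw(q[0],q[1],.055))[0]-c,[-.047,y]); print(y,c.round(2),(r.x*1000).round(2),w.sum())
E
python3 ends.py pics/s48_raw.png side; python3 ends.py pics/s38_raw.png side
```

```text
-0.08 [328.39 199.65] [-56.14 -78.08] 2896.0
0 [302.15 194.5 ] [-58.     2.15] 3038.0
0.08 [278.48 189.52] [-57.81  78.09] 2665.0
-0.08 [328.37 199.64] [-56.06 -78.  ] 2709.0
0 [302.12 194.46] [-57.78   2.33] 2853.0
0.08 [280.15 186.41] [-37.52  82.46] 3493.0
```

```bash
sed -i 's/110-sub/70-sub/; s/v-6:v+7,u-6:u+7/v-4:v+5,u-4:u+5/g' ends.py; python3 ends.py pics/s48_raw.png side
```

```text
-0.08 [329.92 198.29] [-46.66 -79.05] 718.0
0 [304.03 193.04] [-47.36   0.87] 665.0
0.08 [279.16 187.93] [-47.73  80.76] 637.0
```

```bash
python3 - <<'E'
from h import *
go(fw(.134,.157,.25),YAW-.001)
E
```

```text
slide [ 0.8222 -0.0149 -0.3612] spin -0.499 ee [0.3768 0.112  0.1542] t 54.65 j7 -0.81
```

```bash
python3 -m jog '[{"slide":[0,0,-0.15],"spin":-0.03,"gripper":0.2},{"slide":[0.05,0,-0.3],"spin":-0.07,"gripper":0.1},{"slide":[0.15,0,-0.34],"spin":-0.11,"gripper":0},{"slide":[0.27,-0.01,-0.36],"spin":-0.16,"gripper":0},{"slide":[0.4,-0.015,-0.36],"spin":-0.2,"gripper":0},{"slide":[0.52,-0.015,-0.36],"spin":-0.25,"gripper":0},{"slide":[0.65,-0.015,-0.36],"spin":-0.3,"gripper":0},{"slide":[0.75,-0.015,-0.36],"spin":-0.34,"gripper":0},{"slide":[0.82,-0.015,-0.36],"spin":-0.38,"gripper":0},{"slide":[0.822,-0.015,-0.36],"spin":-0.42,"gripper":0},{"slide":[0.822,-0.015,-0.36],"spin":-0.46,"gripper":0},{"slide":[0.822,-0.015,-0.36],"spin":-0.499,"gripper":0},{"slide":[0.822,-0.015,-0.36],"spin":-0.499,"gripper":0},{"slide":[0.822,-0.015,-0.36],"spin":-0.499,"gripper":0}]' 20;  python3 - <<'E'
from h import *
s=env.sense(); print(wf(s["ee_pos"]),s["ee_rot"][2],s["width"],s["force"]); shot("side","s49",(230,50,380,170),5); shot("top","t49",(160,130,260,220),7)
go(fw(.134,.157,.16),YAW-.001)
E
```

```text
clock: 56.05
ee_pos: [0.5099, 0.3258, 0.2495]
ee_rot: [[-0.841, 0.54, -0.038], [0.541, 0.84, -0.035], [0.013, -0.05, -0.999]]
force: [-0.6, 0.3, 1.0]
width: 0.0875
[0.1339892  0.15554481 0.2494602 ] [ 0.01309133 -0.05039333 -0.99864365] 0.08746612632679897 [-0.57817004  0.29143659  1.00439627]
slide [-0.0015  0.0152  0.298 ] spin -0.0009 ee [0.5092 0.3261 0.2495] t 56.15 j7 0.56
```

View pics/s49.png

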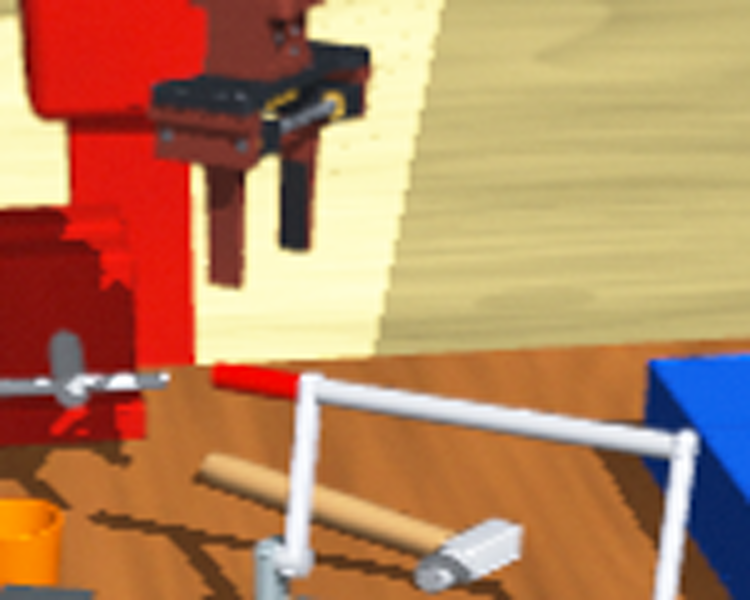

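View pics/t49.png

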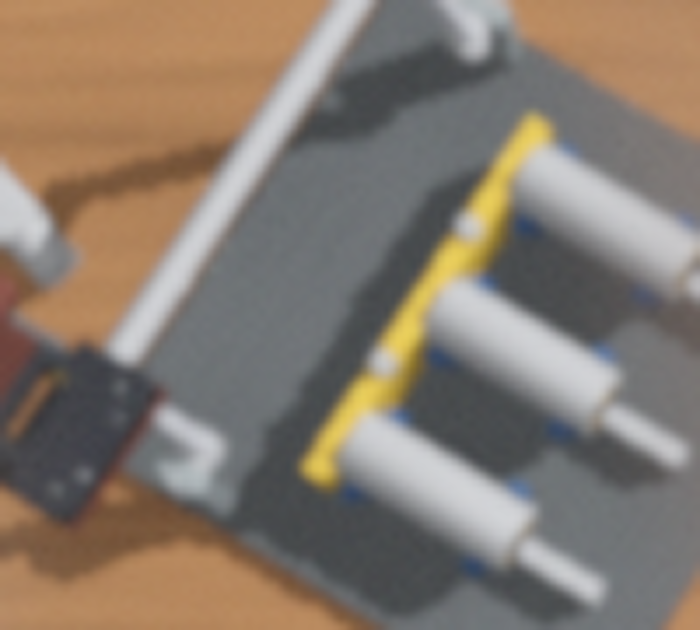

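```bash
python3 -m jog '[{"slide":[0,0.005,0.1],"spin":0,"gripper":0},{"slide":[0,0.01,0.2],"spin":0,"gripper":0},{"slide":[0,0.015,0.28],"spin":0,"gripper":0},{"slide":[0,0.015,0.3],"spin":0,"gripper":0.3},{"slide":[0,0.015,0.3],"spin":0,"gripper":0.6},{"slide":[0,0.015,0.3],"spin":0,"gripper":1},{"slide":[0,0.015,0.3],"spin":0,"gripper":1},{"slide":[0,0.015,0.3],"spin":0,"gripper":1},{"slide":[0,0.015,0.3],"spin":0,"gripper":1},{"slide":[0,0.015,0.3],"spin":0,"gripper":1},{"slide":[0,0.015,0.3],"spin":0,"gripper":1},{"slide":[0,0.015,0.3],"spin":0,"gripper":1},{"slide":[0,0.015,0.3],"spin":0,"gripper":1},{"slide":[0,0.015,0.3],"spin":0,"gripper":1},{"slide":[0,0.015,0.3],"spin":0,"gripper":1}]' 15;  python3 - <<'E'
from h import *
s=env.sense(); print(wf(s["ee_pos"]),s["ee_rot"][2],s["width"],s["force"]); shot("side","s50",(230,50,380,170),5)
E
```

```text
clock: 57.65
ee_pos: [0.5078, 0.3261, 0.1594]
ee_rot: [[-0.842, 0.538, -0.04], [0.54, 0.841, -0.036], [0.014, -0.052, -0.999]]
force: [-3.0, -2.9, 4.9]
width: 0.0176
[0.13313093 0.15745009 0.15940319] [ 0.01374286 -0.05196003 -0.9985546 ] 0.017625237050038604 [-2.9753285  -2.86459706  4.92981532]
```

View pics/s50.png

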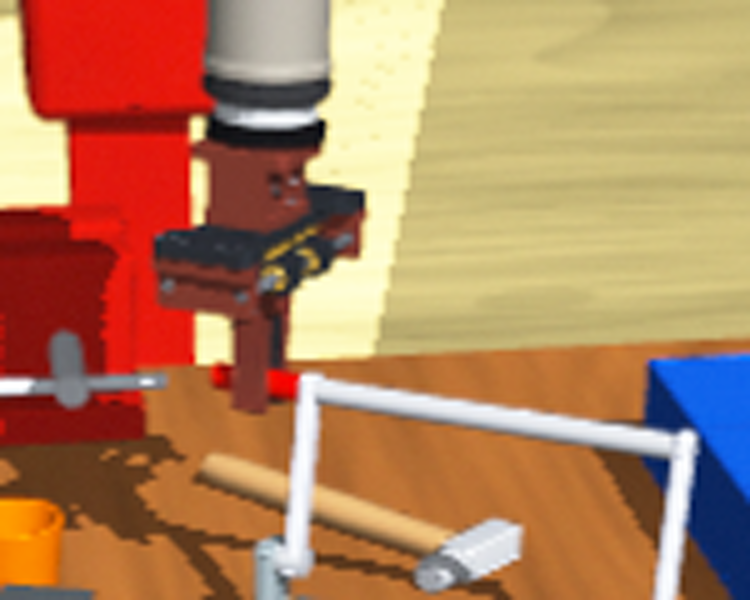

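```bash
python3 - <<'E'
from h import *
M=env.sense()["ee_rot"]; print(wf(env.sense()["ee_pos"]))
for a in [1.7,1.6,1.5,1.4,1.3,1.2,1.1,1.0,.9,.8,.7,.6,.5,.4,.3,.2,.12,.08]:
    dx=-.11*(np.cos(a)-np.cos(1.8)); dz=.11*(np.sin(a)-np.sin(1.8)); d=np.array([dx*np.cos(YAW),dx*np.sin(YAW),dz])
    print(a,(M.T@d/.3).round(3))
E
```

```text
[0.13314567 0.15746984 0.15938417]
1.7 [-0.    -0.036 -0.005]
1.6 [-0.    -0.073 -0.006]
1.5 [-0.    -0.11  -0.003]
1.4 [-0.001 -0.146  0.003]
1.3 [-0.001 -0.181  0.013]
1.2 [-0.001 -0.215  0.027]
1.1 [-0.002 -0.248  0.043]
1.0 [-0.002 -0.279  0.063]
0.9 [-0.002 -0.307  0.086]
0.8 [-0.003 -0.333  0.111]
0.7 [-0.003 -0.357  0.14 ]
0.6 [-0.004 -0.378  0.17 ]
0.5 [-0.004 -0.395  0.202]
0.4 [-0.005 -0.409  0.236]
0.3 [-0.005 -0.42   0.271]
0.2 [-0.006 -0.427  0.307]
0.12 [-0.006 -0.43   0.336]
0.08 [-0.007 -0.431  0.351]
```

```bash
python3 -m jog '[{"slide":[0,-0.036,-0.005],"spin":0,"gripper":1},{"slide":[0,-0.073,-0.006],"spin":0,"gripper":1},{"slide":[0,-0.11,-0.003],"spin":0,"gripper":1},{"slide":[-0.001,-0.146,0.003],"spin":0,"gripper":1},{"slide":[-0.001,-0.181,0.013],"spin":0,"gripper":1},{"slide":[-0.001,-0.215,0.027],"spin":0,"gripper":1},{"slide":[-0.002,-0.248,0.043],"spin":0,"gripper":1},{"slide":[-0.002,-0.279,0.063],"spin":0,"gripper":1},{"slide":[-0.002,-0.307,0.086],"spin":0,"gripper":1},{"slide":[-0.003,-0.333,0.111],"spin":0,"gripper":1},{"slide":[-0.003,-0.333,0.111],"spin":0,"gripper":1}]' 20;  python3 - <<'E'
from h import *
s=env.sense(); print(wf(s["ee_pos"]),s["ee_rot"][2],s["width"],s["force"]); shot("side","s51",(230,90,380,210),5)
M=s["ee_rot"]
for a in [.7,.6,.5,.4,.3,.2,.12,.08]:
    dx=-.11*(np.cos(a)-np.cos(.8)); dz=.11*(np.sin(a)-np.sin(.8)); d=np.array([dx*np.cos(YAW),dx*np.sin(YAW),dz])
    print(a,(M.T@d/.3).round(3))
E
```

```text
clock: 58.8
ee_pos: [0.4517, 0.2384, 0.1296]
ee_rot: [[-0.841, 0.539, -0.043], [0.54, 0.84, -0.039], [0.015, -0.056, -0.998]]
force: [-1.1, 0.2, -5.1]
width: 0.0172
[0.02906119 0.15786852 0.12956723] [ 0.0147331  -0.05578069 -0.99833434] 0.017173381674869023 [-1.13295462  0.16948776 -5.10058558]
0.7 [-0.001 -0.023  0.028]
0.6 [-0.001 -0.044  0.059]
0.5 [-0.002 -0.061  0.091]
0.4 [-0.002 -0.075  0.125]
0.3 [-0.003 -0.086  0.16 ]
0.2 [-0.003 -0.093  0.196]
0.12 [-0.004 -0.096  0.225]
0.08 [-0.004 -0.097  0.239]
```

View pics/s51.png

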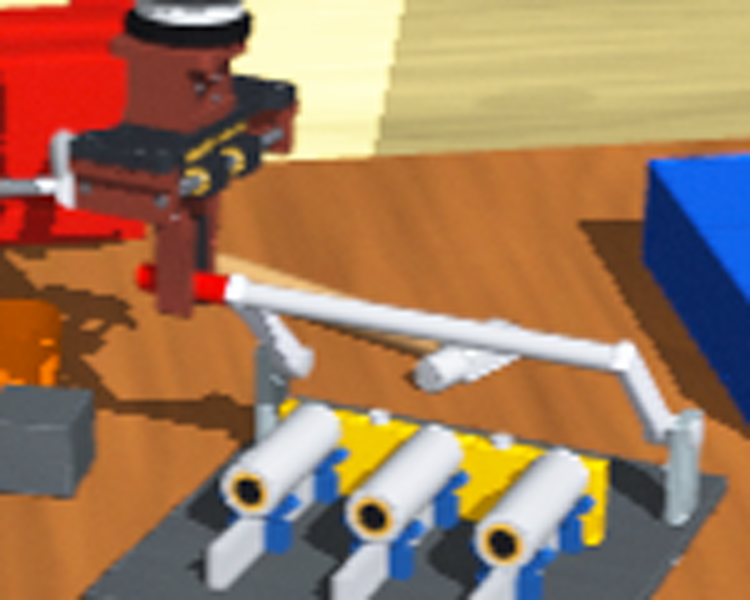

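```bash
python3 -m jog '[{"slide":[-0.001,-0.023,0.028],"spin":0,"gripper":1},{"slide":[-0.001,-0.044,0.059],"spin":0,"gripper":1},{"slide":[-0.002,-0.061,0.091],"spin":0,"gripper":1},{"slide":[-0.002,-0.075,0.125],"spin":0,"gripper":1},{"slide":[-0.003,-0.086,0.16],"spin":0,"gripper":1},{"slide":[-0.003,-0.091,0.18],"spin":0,"gripper":1},{"slide":[-0.003,-0.093,0.196],"spin":0,"gripper":1},{"slide":[-0.003,-0.095,0.21],"spin":0,"gripper":1},{"slide":[-0.004,-0.096,0.222],"spin":0,"gripper":1},{"slide":[-0.004,-0.096,0.222],"spin":0,"gripper":1},{"slide":[-0.004,-0.096,0.222],"spin":0,"gripper":1}]' 20;  python3 - <<'E'
from h import *
s=env.sense(); print(wf(s["ee_pos"]),s["ee_rot"][2],s["width"],s["force"]); shot("side","s52",(230,90,380,210),5)
E
```

```text
clock: 59.95
ee_pos: [0.4368, 0.2121, 0.0668]
ee_rot: [[-0.841, 0.539, -0.039], [0.54, 0.841, -0.037], [0.013, -0.052, -0.999]]
force: [-1.8, 2.8, 15.1]
width: 0.0176
[-0.00112386  0.15628739  0.06682793] [ 0.01336702 -0.05220165 -0.9985471 ] 0.01760325018651763 [-1.8285489   2.77217934 15.11832613]
```

View pics/s52.png

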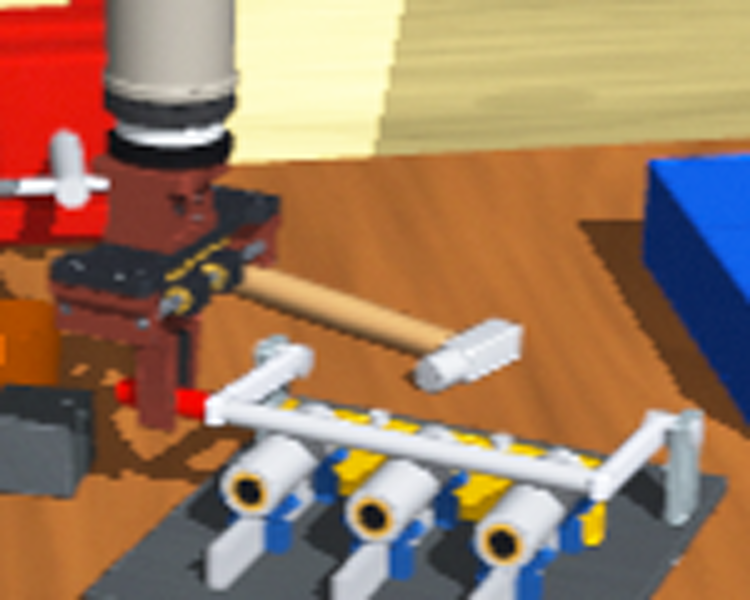

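```bash
python3 -m jog '[{"slide":[0,0,0],"spin":0,"gripper":0.6},{"slide":[0,0,0],"spin":0,"gripper":0.5},{"slide":[0,0,0],"spin":0,"gripper":0.4},{"slide":[0,0,0],"spin":0,"gripper":0.3},{"slide":[0,0,0],"spin":0,"gripper":0.3},{"slide":[0,0,-0.05],"spin":0,"gripper":0.3},{"slide":[0,0,-0.15],"spin":0,"gripper":0.3},{"slide":[0,0,-0.3],"spin":0,"gripper":0.3},{"slide":[0,0,-0.45],"spin":0,"gripper":0.3},{"slide":[0.1,0.1,-0.6],"spin":0,"gripper":0.3},{"slide":[0.25,0.2,-0.6],"spin":0,"gripper":0.3},{"slide":[0.4,0.3,-0.6],"spin":0,"gripper":0.3},{"slide":[0.55,0.45,-0.6],"spin":0,"gripper":0.3},{"slide":[0.55,0.45,-0.6],"spin":0,"gripper":0.3},{"slide":[0.55,0.45,-0.6],"spin":0,"gripper":0.3}]' 20;  python3 - <<'E'
from h import *
s=env.sense(); print(wf(s["ee_pos"]),s["ee_rot"][2],s["width"],s["force"]); shot("side","s53",(255,140,355,220),7);shot("top","t53",(180,120,300,220),6)
p=cv2.imread("pics/top0.png"); q=cv2.imread("pics/t53_raw.png"); cv2.imwrite("pics/t53full.png",q)
E
python3 ends.py pics/s53_raw.png side
```

```text
clock: 61.5
ee_pos: [0.3748, 0.4262, 0.2408]
ee_rot: [[-0.846, 0.532, -0.04], [0.534, 0.845, -0.037], [0.014, -0.052, -0.999]]
force: [0.3, -0.4, 0.7]
width: 0.0617
[0.14645299 0.32336491 0.24078747] [ 0.0141602  -0.05247411 -0.99852189] 0.06165152852190024 [ 0.34286579 -0.39152027  0.69888216]
-0.08 [329.92 198.31] [-46.78 -79.09] 728.0
0 [304.02 193.05] [-47.43   0.87] 659.0
0.08 [279.17 187.93] [-47.69  80.74] 636.0
```

View pics/s53.png

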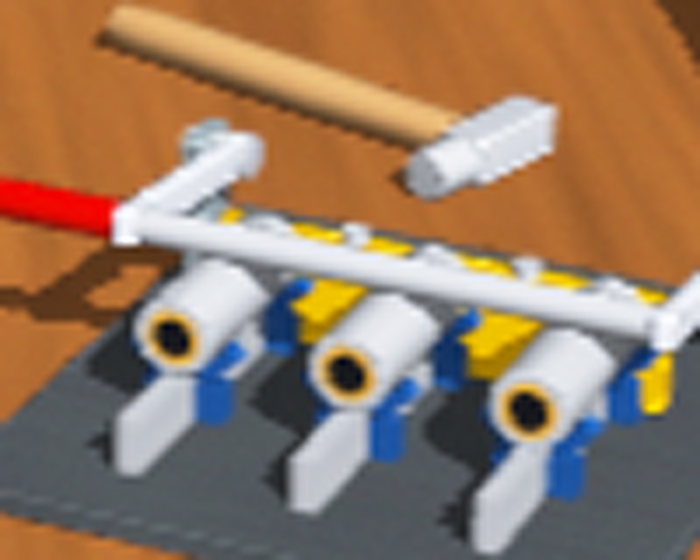

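View pics/t53.png

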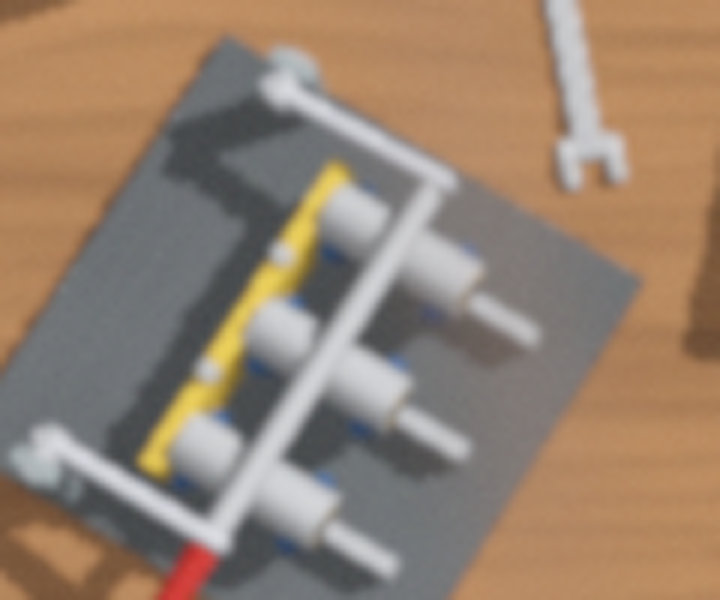

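View pics/t53full.png

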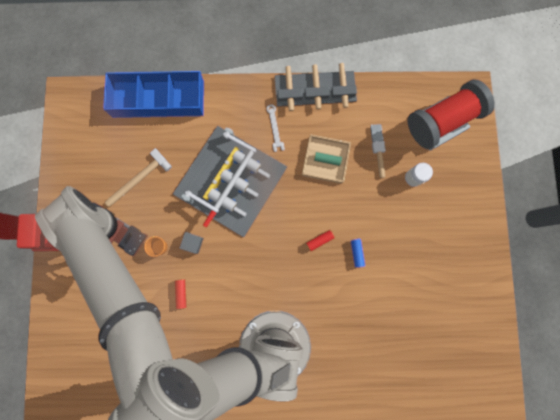

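```bash
python3 - <<'E'
from bench import env
print(env.job_done()); print(env.sense()["clock"])
E
```

```text
the job is handed in; nothing more can be done
None
the job is handed in; nothing more can be done
```

I swung the clamp back and laid the green barrel in the tray. Then I loaded all three steel barrels into their lanes, pushed them up to the yellow stop and swung the clamp back over centre onto them. The job was handed in with about 61.5 s used of the 210 s; no verdict was reported.

**Last checks before hand-in:**
- **Barrels:** In the side picture the three near ends lie at about −46.8, −47.4 and −47.7 mm in the fixture's x. That is within 1 mm of the −46.7 mm expected from the measured stop face. Bringing the clamp down did not move them.
- **Clamp:** The bar is down on all three barrels.
- **Green barrel:** It lies near the middle of the tray.
- **Other tools:** The other tools look unmoved, by eye against the first top picture.
- **Robot:** The arm is clear of everything, with almost no force on it.

**What went wrong on the way:**
- **Middle-lane barrel:** It first dropped its nose ahead of the far V-block, and I pushed on it with about 51 N before noticing. On the second try its nose sat on top of the stop. I moved it again and pushed it home.
- **Third barrel:** Its foot slid instead of tipping, so I gripped it again nearer the top and laid it down.
- **Tool tilt:** The tool kept a tilt of about 0.05 rad from the pushes, which did no visible harm.
- **Contact with the stop:** I judged "against the stop" from the pads slipping at about 20 N on the first barrel and the matching positions of all three. I did not measure each barrel's contact separately.

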